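Fish out the grinding cylinders and load the vibratory mill

TASK

The mill's grinding cylinders have been dropped and lie under the low clear riser shelf: drag them all out with the flat rake (no fingers under the shelf) and load every one into the mill's jar, then seat the lid on the jar. After that turn the speed knob to the index mark and slide the guard fully over it. Finish with the rake back flat on its paper sheet, and leave the other glassware and bottles undisturbed.

Things in the scene. Friction and masses are not known exactly. Their poses are not given: they have to be found in the camera images.
- riser: Low riser shelf on the bench (fixed): clear deck 150 mm deep (x) by 360 mm long (y), underside 35 mm, top 41 mm above the bench; white 6 mm end panels at y = +-177 mm, front and back open. Three loose bottles stand on the deck, over 75 mm behind its front edge. Origin on the bench under the centre; x points away from the robot, the front edge is at x = -75 mm.
- cyl1: Grinding cylinder, plain steel, diameter 22 mm, 15 mm high, 42 g, at first standing on its flat end on the bench under the shelf, 30 to 70 mm behind the front edge. Origin at the centre of its lower end face, z along its axis. Absent in some starts (None).
- cyl2: Grinding cylinder, plain steel, diameter 22 mm, 15 mm high, 42 g, at first standing on its flat end on the bench under the shelf, 30 to 70 mm behind the front edge. Origin at the centre of its lower end face, z along its axis. Absent in some starts (None).
- cyl3: Grinding cylinder, plain steel, diameter 22 mm, 15 mm high, 42 g, at first standing on its flat end on the bench under the shelf, 30 to 70 mm behind the front edge. Origin at the centre of its lower end face, z along its axis. Absent in some starts (None).
- cyl4: Grinding cylinder, plain steel, diameter 22 mm, 15 mm high, 42 g, at first standing on its flat end on the bench under the shelf, 30 to 70 mm behind the front edge. Origin at the centre of its lower end face, z along its axis. Absent in some starts (None).
- rake: Bench rake, 160 g, lying on the sheet: flat steel blade 4 mm thick along its x (28 mm wide for x -45 to +45 mm, then 16 mm wide out to a cross toe). Above the wide part a black handle bar 94 mm long (x), 18 mm wide (y), from 19 to 37 mm above the blade's underside, on two posts. Origin at the blade's underside below the middle of the handle; z up.
- rake_toe (a point): Middle of the toe's face towards the handle, at the blade's underside, 155 mm to +x of the rake's origin. The toe is an upright cross strip at the blade's end, 68 mm long (y -34 to +34 mm), 4 mm thick (x), 12 mm high.
- sheet: Paper sheet lying flat on the bench (fixed, under 1 mm thick), 300 mm (x) by 200 mm (y), the rake's place. Origin at its centre.
- mill: Vibratory mill (fixed): white casing 220 mm (x) by 300 mm (y), top 85 mm above the bench. An open steel jar stands on a platform on its -y half, the control plate with knob and guard is on its +y half. Origin on the bench under the casing's centre; x points away from the robot, y to the robot's left (turned by the mill's yaw).
- jar_floor (a point): Centre of the jar's inner floor, 117 mm above the bench. Bore 84 mm diameter, 45 mm deep, outside diameter 100 mm; the rim is 162 mm above the bench. Axes as the mill.
- lid: Steel jar lid, 350 g, lying right way up on the bench: spigot 76 mm diameter, 6 mm high, below a flange 100 mm diameter, 7 mm thick; on top a stem 20 mm diameter, 13 to 31 mm above the origin, then a round head 28 mm diameter up to 41 mm. Origin at the centre of the spigot's underside; seated, it lies 39 mm above the jar's inner floor.
- speed_knob (a joint): Speed knob angle, rad, 0 to 4, growing clockwise seen from above; 0: pointer along the mill's +x. It stays where it is left (friction about 0.05 N m). Grip bar 42 mm long (along the pointer line), 13 mm wide, 20 mm high, from 8 to 28 mm above the casing top, on a round skirt of 47 mm diameter.
- mark_ring (a joint): Angle of the index ring around the knob, counted just as the knob's: the knob is on the mark when both angles are equal. The ring is not to be moved.
- knob_pointer (a point): Point in the knob's pointer direction, 28 mm from the knob's axis, 4 mm above the casing top.
- mark (a point): The black index mark on the ring, 28 mm from the knob's axis, 4 mm above the casing top.
- knob_grip (a point): Middle of the knob's grip bar, on the axis, 18 mm above the casing top; its x axis points along the pointer.
- guard (a joint): Travel of the knob guard, m: 0 parked behind the knob, 0.105 fully over the knob (end stop). It slides along the mill's -x, towards the robot, with about 1.2 N of friction, and stays where it is left.
- guard_tab (a point): Middle of the guard's tab. The guard is a tunnel 70 mm long (x), 86 mm wide (y), roof 42 mm above the casing top; the upright tab on its roof is 10 mm thick (x), 36 mm wide (y), 24 mm high, its centre 54 mm above the casing top.
- bottle_a: Bystander: amber bottle on the shelf, radius 32 mm, 125 mm high. Origin under its centre.
- bottle_b: Bystander: white jar on the shelf, radius 30 mm, 75 mm high. Origin under its centre.
- bottle_c: Bystander: amber bottle on the shelf, radius 30 mm, 140 mm high. Origin under its centre.
- beaker: Bystander: glass beaker, radius 35 mm, 95 mm high. Origin under its centre.
- petri: Bystander: shallow glass dish, radius 45 mm, 15 mm high. Origin under its centre.
- flask: Bystander: volumetric flask, radius 33 mm, 165 mm high. Origin under its centre.
Not all that is in view belongs to the job. What is shaped like the rake but orange is not meant. What is shaped like the lid but turquoise is not meant.

How it is judged (in metres and radians):
On the way, in this order (a step that is already met when the one before it is completed fails the run):
1. every grinding cylinder lies in the jar (horizontal distance between each of cyl1, cyl2, cyl3, cyl4 and jar_floor below 0.042 m and z of cyl1 in the frame of jar_floor between -0.004 and 0.039 m and z of cyl2 in the frame of jar_floor between -0.004 and 0.039 m and z of cyl3 in the frame of jar_floor between -0.004 and 0.039 m and z of cyl4 in the frame of jar_floor between -0.004 and 0.039 m), for 0.2 s.
2. the lid is seated on the jar with the cylinders inside and has been let go (all of step 1 and horizontal distance between lid and jar_floor below 0.0065 m and z of lid in the frame of jar_floor below 0.041 m and angle between lid's own z axis and vertical below 0.05 rad and contact force between the fingers and lid below 0.2 N), for 0.2 s.
3. the speed knob is on the index mark, the guard still open (distance between knob_pointer and mark below 0.003 m and value of joint guard below 0.02 m), for 0.2 s.
4. the guard is fully over the knob (distance between knob_pointer and mark below 0.003 m and value of joint guard above 0.099 m), for 0.2 s.
At the end, for the whole second after the job is handed in: All cylinders in the jar; lid level on it, within 6.5 mm of centre and 2 mm of fully down; pointer within 3 mm (6 degrees) of the mark; guard within 6 mm of its end stop over the knob; rake flat, handle and toe on the sheet; all at rest and let go (all of step 2 and all of step 4 and height (world z) of rake below 0.005 m and angle between rake's own z axis and vertical below 0.05 rad and x of rake in the frame of sheet between -0.15 and 0.15 m and y of rake in the frame of sheet between -0.1 and 0.1 m and x of rake_toe in the frame of sheet between -0.15 and 0.15 m and y of rake_toe in the frame of sheet between -0.1 and 0.1 m and linear speed of each of cyl1, cyl2, cyl3, cyl4, lid, rake below 0.02 m/s); the robot touches nothing.
It fails at once if a grinding cylinder is touched by the fingers or the arm while under the shelf (contact force between any of the fingers, the arm and cyl1 above 0.5 N and x of cyl1 in the frame of riser between -0.075 and 0.075 m and y of cyl1 in the frame of riser between -0.17 and 0.17 m and height (world z) of cyl1 below 0.03 m).
It fails at once if a grinding cylinder is touched by the fingers or the arm while under the shelf (contact force between any of the fingers, the arm and cyl2 above 0.5 N and x of cyl2 in the frame of riser between -0.075 and 0.075 m and y of cyl2 in the frame of riser between -0.17 and 0.17 m and height (world z) of cyl2 below 0.03 m).
It fails at once if a grinding cylinder is touched by the fingers or the arm while under the shelf (contact force between any of the fingers, the arm and cyl3 above 0.5 N and x of cyl3 in the frame of riser between -0.075 and 0.075 m and y of cyl3 in the frame of riser between -0.17 and 0.17 m and height (world z) of cyl3 below 0.03 m).
It fails at once if a grinding cylinder is touched by the fingers or the arm while under the shelf (contact force between any of the fingers, the arm and cyl4 above 0.5 N and x of cyl4 in the frame of riser between -0.075 and 0.075 m and y of cyl4 in the frame of riser between -0.17 and 0.17 m and height (world z) of cyl4 below 0.03 m).
It fails at once if a bystander is knocked over or pushed more than 5 cm away (distance of any of bottle_a, bottle_b, bottle_c, beaker, petri, flask from where it was at the start of the episode above 0.05 m or angle between any of bottle_a, bottle_b, bottle_c, beaker, petri, flask's own z axis and vertical above 0.6 rad).
Of cyl1, cyl2, cyl3, cyl4 only 2 to 3 are there at a start; the rules pass over those that are not, and their reading is None.
At some moment in a run one of cyl1, cyl2, cyl3, cyl4, rake may be knocked a few centimetres aside while the robot is not near it.
Once in a run the grip may slacken for a moment while it holds something.
It also fails if it takes over 210 s, if anything falls off the work surface, if the arm or the gripper's body presses on something with over 40 N, if the wrist force passes 120 N, or if a joint passes its speed limit or range.

ROBOT

A 6-joint arm with a two-finger parallel gripper is mounted at the origin on the work surface. World frame = base frame: x ahead of the robot, y to its left, z up, the work surface at z = 0. Lengths are in mm, angles in rad, forces in N, time in s.
With the tool pointing down it reaches from about 300 to 775 mm from the base axis. Payload 14.6 kg.
Tool frame: the origin (TCP) lies midway between the tips of the shut fingers; the grasp point (between the pads) lies 19 mm behind it; z points along the fingers, y is the direction in which the jaws open and shut (so a half turn about z gives the same grasp; the last joint's range is limited). The gripper opens to 94 mm and grips with 3 to 60 N. Pads are 16 mm wide; open, the fingers measure 119 mm over their backs; the gripper's body (75 mm by 177 mm) begins 78 mm behind the grasp point.
Start: joints at [1.085, 0.3, 1.521, -0, 1.321, -0.067], TCP at [223.662, 502.459, 205.446] pointing down, gripper open.
Joint ranges: [-3.03, 3.03], [-0.79, 2.21], [0.23, 2.52], [-1.04, 4.18], [0, 3.07], [-2.55, 2.55]. Speed limits (rad/s): [2.22, 2.22, 2.57, 3.14, 3.14, 3.14].

INTERFACE

Orientations are given as [roll, pitch, yaw] about the fixed x, y, z axes, in that order (R = Rz(yaw) Ry(pitch) Rx(roll)).
In Python, from cell import manip gives the robot as it stands.
- The arm moves only by the tool play_rows, never from a script. Its argument "commands" is a list of rows, each an object of numbers: "x", "y", "z": the shift along the tool's x, y, z in m; "wx", "wy", "wz": the turn, a rotation vector about the tool's x, y, z in degrees; "grip": the opening, from 0 (shut) to 1 (fully open). In form: [{"x": .., "y": .., "z": .., "wx": .., "wy": .., "wz": .., "grip": ..}, ...]. A call has 1 to 20 rows; each row shifts and turns the commanded pose from where the row before left it, along the tool's axes as they then stand; what a row does not reach is not made up. A row lasts 1/8 s, in which the tool goes at most 62.5 mm and 10.7 degrees, less where a joint would pass 70% of its speed; a pose out of reach is approached as far as the arm can. A call is refused whole if a number of a shift passes 0.0625 or a number of a turn 10.7, either way. A call with a gripper value outside its range is refused whole. The fingers move at their own pace and stop on an object; "squeeze" is the grip in N (left out, the last holds). Time passes only in rows, so rows that do not move let the fingers close. It gives the time, the measured TCP pose, the force and the opening at its end, in the units of the state.
- manip.read_state(): the state, without advancing time (a new reading comes with each control period).
- manip.camera(name): name is "side" or "top"; returns (picture, depth): 400x640x3 uint8, red, green, blue; 400x640 float32, mm along the optical axis (not along the pixel's ray), 0 where there is no reading.
- manip.camera_info(name): a dict with "intrinsics" (3x3 intrinsics, pixels), "camera_from_world" (4x4, takes a point from world to camera coordinates). Camera axes: x right, y up, looking along -z (the intrinsics and any distortion apply to the point x, -y, -z); pixel columns grow to the right and rows downward; lengths in mm; the calibration is good to about 2 mm. A picture is of the moment at which its call begins. camera_info takes no time and is no camera call.
- manip.sign_off(): hands the job in, once; it reports no verdict.
The state is a dict: "clock": time; "joints": joint angles; "qd": joint speeds; "effort": joint torques, N m; "eef_pos": TCP position; "eef_rot": TCP orientation; "wrist_force": force on the tool from outside, world axes, zero at the start; "moment": the same for the moment, N m; "finger_gap": finger opening in mm.
Only numpy, scipy, OpenCV 4.12 (cv2) and the standard library are available. Lean on these libraries where they do the work, as an engineer would, in place of code of your own. Each camera call takes 0.05 s, during which the arm holds its last target.

## Working session

There is one attempt and no reset: what is moved stays moved. The work goes in short steps, Python scripts to look and compute and a tool call to move; the robot and the scene stay as the last step left them, time stands still between calls to the robot, and variables do not carry over. Pictures are saved under pics/ and viewed, and the job is handed in when it is done.

Besides the shell and the picture viewer there is one more tool, called after ">>>" as name([rows], argument=value, ...), one row to a line, values as JSON. play_rows: Moves the arm, as the interface text tells. Its arguments: {"type":"object","properties":{"commands":{"type":"array"},"squeeze":{"type":"number"}},"required":["commands"]}

```bash
ls; mkdir -p pics; cat > h.py <<'E'
import numpy as np, cv2
from cell import manip
def shot(n,tag):
    p,d=manip.camera(n); cv2.imwrite(f'pics/{tag}.png',p[:,:,::-1]); np.savez(f'pics/{tag}.npz',p=p,d=d); return p,d
def ray(n,u,v):
    i=manip.camera_info(n);K=np.array(i['intrinsics']);T=np.array(i['camera_from_world'])
    dist=i.get('distortion')
    a=np.linalg.inv(K)@[u,v,1]; dc=np.array([a[0],-a[1],-a[2]])
    R=T[:3,:3];t=T[:3,3]; return -R.T@t, R.T@dc
def onz(n,u,v,z):
    o,d=ray(n,u,v); s=(z-o[2])/d[2]; return o+s*d
def pt(n,u,v,dep):
    o,d=ray(n,u,v); return o+dep*d
def proj(n,P):
    i=manip.camera_info(n);K=np.array(i['intrinsics']);T=np.array(i['camera_from_world'])
    c=T[:3,:3]@np.array(P,float)+T[:3,3]; q=K@[c[0],-c[1],-c[2]]; return q[:2]/q[2]
E
python3 - <<'E'
from h import *
for n in ['side','top']:
    shot(n,n+'0'); print(manip.camera_info(n)); print(ray(n,320,200))
print(manip.read_state())
E
```

```text
pics
{'intrinsics': array([[510.03397984,   0.        , 309.15280108],
       [  0.        , 510.03397984, 202.10241074],
       [  0.        ,   0.        ,   1.        ]]), 'camera_from_world': array([[ 7.93203700e-01, -6.08949597e-01,  2.87743776e-03,
        -4.42794327e+02],
       [ 4.33142620e-01,  5.67510339e-01,  7.00228167e-01,
        -2.86223397e+02],
       [-4.28036636e-01, -5.54177232e-01,  7.13913324e-01,
        -1.40177761e+03],
       [ 0.00000000e+00,  0.00000000e+00,  0.00000000e+00,
         1.00000000e+00]])}
(array([-124.81052256, -884.03792625, 1202.44351253]), array([ 0.44669163,  0.54356567, -0.71096572]))
{'intrinsics': array([[365.33216186,   0.        , 328.98833583],
       [  0.        , 365.33216186, 196.5269017 ],
       [  0.        ,   0.        ,   1.        ]]), 'camera_from_world': array([[ 6.82529750e-02, -9.97663002e-01,  3.17267061e-03,
        -8.09365812e+01],
       [ 9.71806147e-01,  6.72027411e-02,  2.26001338e-01,
        -5.36891326e+02],
       [-2.25686386e-01, -1.23420429e-02,  9.74121825e-01,
        -1.12291923e+03],
       [ 0.00
[... 157 characters left out ...]
886, -0.97634841]))
{'clock': 0.1, 'joints': array([ 1.08542696e+00,  3.00409760e-01,  1.52150523e+00, -9.87453190e-06,
        1.32067860e+00, -6.66071194e-02]), 'qd': array([ 1.27387545e-04, -1.60896599e-03, -1.85084297e-03, -4.48515139e-05,
       -1.97192146e-03, -5.38892610e-04]), 'effort': array([-5.46117519e-05, -5.32640147e+01, -3.53289878e+01,  7.09247170e-02,
        2.33915064e-02, -1.35297710e-04]), 'eef_pos': array([223.55005795, 502.27311489, 204.95205554]), 'eef_rot': array([-3.14059330e+00, -5.70768775e-05,  2.72283282e+00]), 'wrist_force': array([ 0.22660668, -0.85216058, -1.02123979]), 'moment': array([ 0.00587778,  0.00788156, -0.05724051]), 'finger_gap': 94.2371914601718}
```

View pics/top0.png

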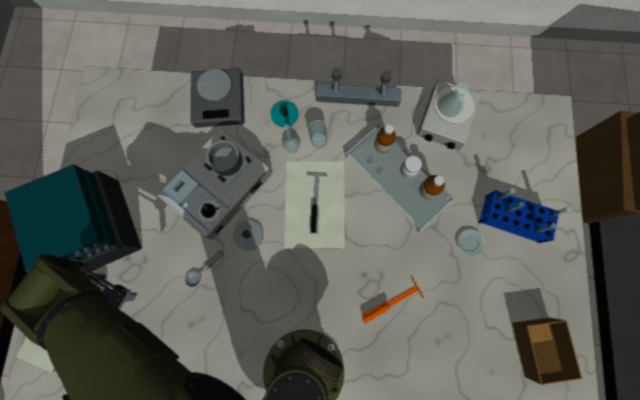

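View pics/side0.png

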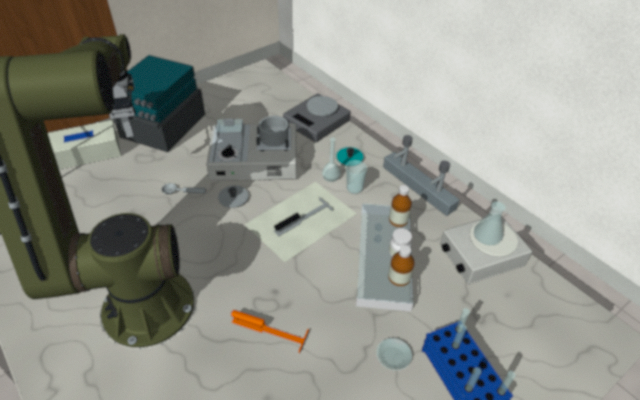

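```bash
python3 - <<'E'
from h import *
a=cv2.imread('pics/top0.png'); s=cv2.imread('pics/side0.png')
def crop(im,x,y,w,h,k,n): cv2.imwrite(n,cv2.resize(im[y:y+h,x:x+w],None,fx=k,fy=k,interpolation=cv2.INTER_CUBIC))
crop(a,150,110,160,150,5,'pics/c1.png'); crop(a,280,110,180,130,4.4,'pics/c2.png'); crop(s,340,170,90,150,4,'pics/c3.png'); crop(s,190,100,180,160,3.7,'pics/c4.png')
E
```

```text
(no output)
```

View pics/c1.png

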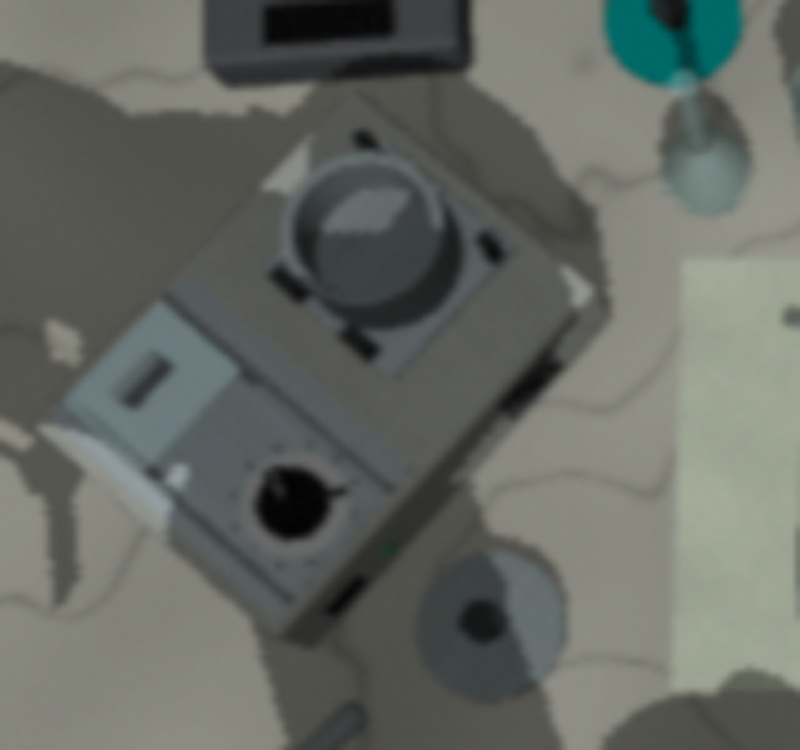

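View pics/c2.png

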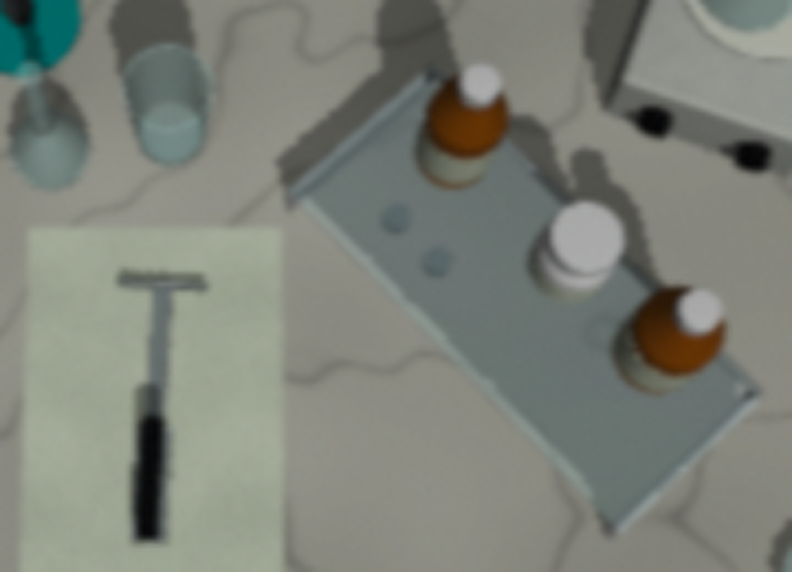

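View pics/c3.png

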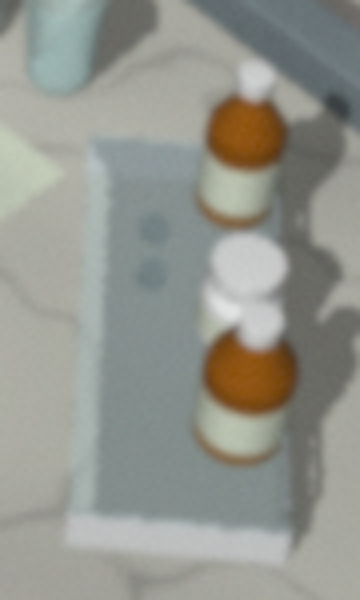

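View pics/c4.png

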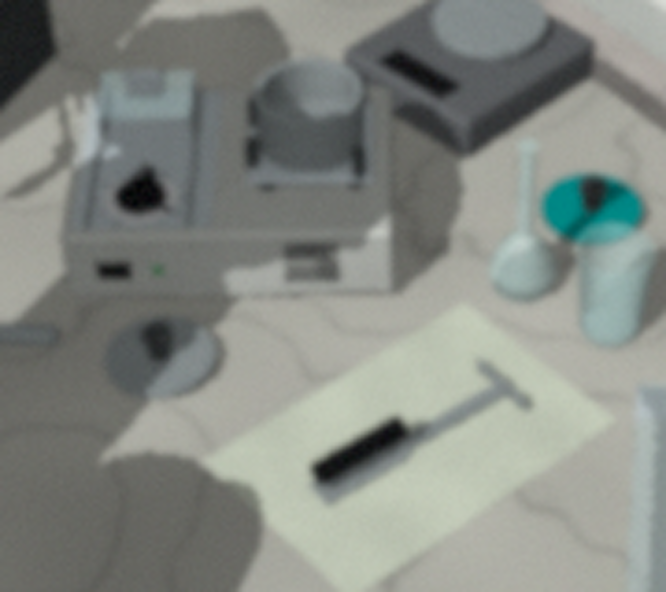

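```bash
python3 - <<'E'
from h import *
a=cv2.imread('pics/top0.png'); s=cv2.imread('pics/side0.png')
def crop(im,x,y,w,h,k,n):
    c=im[y:y+h,x:x+w]; c=cv2.resize(c,None,fx=k,fy=k,interpolation=cv2.INTER_CUBIC).astype(float); c=(c-110)*3+110; cv2.imwrite(n,np.clip(c,0,255))
crop(a,345,125,110,100,7,'pics/e1.png'); crop(s,350,190,75,120,5,'pics/e2.png')
g=lambda x,y:(280+x/4.4,110+y/4.4)
for nm,p,z in [('cylA',(396,218),15),('cylB',(436,262),15),('ghost',(600,335),15),('riserL',(300,196),41),('riserFR',(612,525),41),('riserBR',(755,393),41),('riserBL',(432,77),41),('handle1',(150,415),37),('handle2',(148,540),37),('handlebot',(148,540),30),('toe',(162,281),8)]:
    print(nm,onz('top',*g(*p),z).round(1))
g=lambda x,y:(340+x/4,170+y/4)
for nm,p,z in [('cylA',(154,228),15),('cylB',(152,274),15),('FL',(92,142),41),('FR',(70,520),41),('BR',(290,535),41)]: print(nm,onz('side',*g(*p),z).round(1))
E
```

```text
cylA [ 692.6 -175.7   15. ]
cylB [ 658.7 -208.4   15. ]
ghost [ 608.6 -337.1   15. ]
riserL [696.2 -98.6  41. ]
riserFR [ 457.4 -341.9   41. ]
riserBR [ 564.4 -447.7   41. ]
riserBL [ 801.8 -196.4   41. ]
handle1 [517.2   3.6  37. ]
handle2 [423.5  -2.2  37. ]
handlebot [424.3  -1.9  30. ]
toe [630.6   4.    8. ]
cylA [ 692.7 -179.4   15. ]
cylB [ 659.4 -213.    15. ]
FL [698.1 -98.   41. ]
FR [ 450.5 -353.3   41. ]
BR [ 559.4 -451.4   41. ][ WARN:0@0.863] global loadsave.cpp:1063 imwrite_ Unsupported depth image for selected encoder is fallbacked to CV_8U.
```

View pics/e1.png

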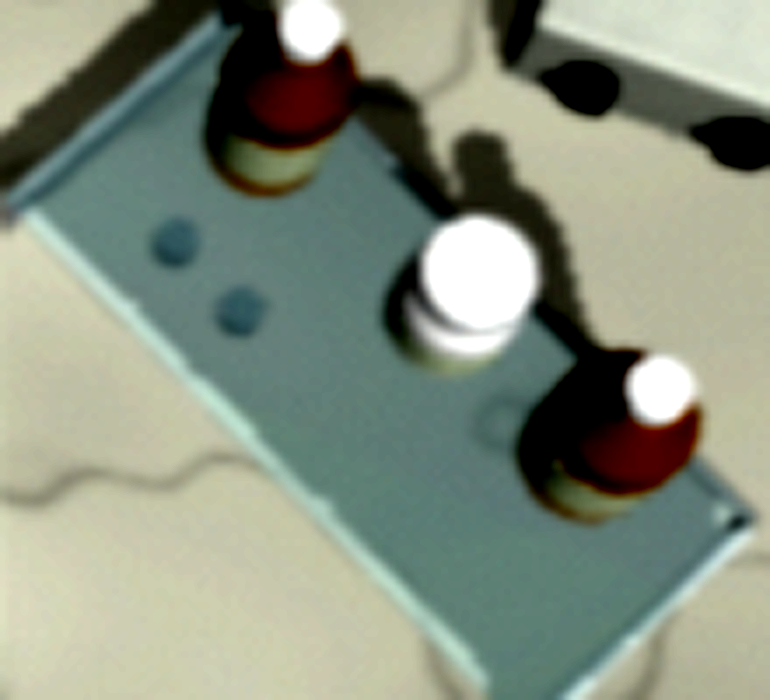

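View pics/e2.png

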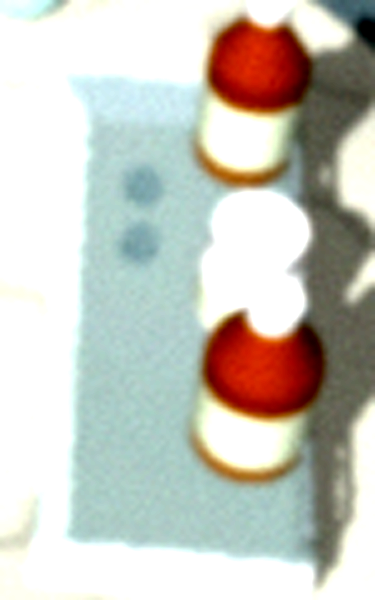

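```bash
python3 - <<'E'
from h import *
f=np.load('pics/top0.npz');p,d=f['p'],f['d']
u,v=int(280+600/4.4),int(110+335/4.4); print(u,v)
print(p[v-6:v+7,u-7:u+8].mean(2).astype(int))
H=np.array([[pt('top',x,y,d[y,x])[2] for x in range(u-7,u+8)] for y in range(v-6,v+7)]);print(H.round(0).astype(int))
u,v=int(280+396/4.4),int(110+218/4.4)
H=np.array([[pt('top',x,y,d[y,x])[2] for x in range(u-7,u+8)] for y in range(v-6,v+7)]);print(H.round(0).astype(int))
# heights check
for u,v in [(300,300),(225,155),(315,230),(330,215),(212,130),(180,215)]: print(u,v,pt('top',u,v,d[v,u]).round(1))
E
```

```text
416 186
[[111 110 111 110 110 109 109 107 106 106 107 106 106 102  92]
 [111 110 110 110 109 107 105 104 103 104 104 104 101  90  72]
 [111 110 110 109 107 105 103 102 101 101 100  98  90  74  52]
 [110 110 109 107 105 103 103 104 104 102  99  90  74  57  41]
 [109 110 108 106 104 103 105 106 106 103  97  81  61  48  36]
 [110 109 108 106 103 105 105 107 107 104  93  71  54  50  43]
 [109 110 108 105 104 104 105 107 106 100  83  60  51  53  47]
 [110 110 108 106 103 102 104 104 103  94  74  53  50  56  52]
 [110 110 109 108 105 103 102 102 100  89  69  51  48  54  58]
 [110 110 109 110 108 105 105 103 100  87  66  51  50  53  55]
 [110 109 109 109 109 108 108 107 103  91  69  54  53  58  63]
 [109 109 110 109 110 109 110 108 107  97  74  58  57  62  68]
 [109 109 109 109 109 109 109 110 109 102  84  65  61  65  68]]
[[ 40  43  43  39  44  39  40  40  45  46  45  40  40  45  42]
 [ 39  42  39  43  40  46  43  39  44  37  41  41  39  42 104]
 [ 41  36  43  40  41  43  40  40  42  40  39  43  47  93 104]
 [ 41  42  43  41  40  43  41  45  43  41  47  44  81  96 110]
 [ 41  45  43  41  4
[... 1056 characters left out ...]
 42   44   42   45   37   40   41   38   36
  1215]
 [  42   40   42   42   43   42   42   40   47   42   39   39   43   40
    39]
 [  43   43   43   39   39   42   41   44   39   38   41   41   42   44
    42]
 [  44   46   40   38   42   44   42   42   43   37   45   42   43   38
    39]
 [  36   44   42   46   40   41   39   37   42   41   42   41   42   44
    40]
 [  40   43   41   40   41   39   39   42   42   37   41   39   38   41
    43]
 [  36   48   41   42   41   42   43   37   41   41   40   41   43   41
    42]]
300 300 [209.5  26.3   0.3]
225 155 [639.7 292.5 119. ]
315 230 [433.   -5.8  34. ]
330 215 [492.  -50.9  -1. ]
212 130 [768.4 388.3   2.6]
180 215 [444.2 417.8  85. ]
```

```bash
cat >> h.py <<'E'
def goto(x,y,z,yaw=None):
    s=manip.read_state(); p=np.array(s['eef_pos']); r=s['eef_rot']
    from scipy.spatial.transform import Rotation as Ro
    R=Ro.from_euler('xyz',r).as_matrix(); d=R.T@(np.array([x,y,z])-p)
    print('pos',p.round(1),'rot',np.round(r,4),'gap',round(float(s['finger_gap']),1),'F',np.round(s['wrist_force'],1),'t',s['clock'])
    print('tool shift mm (cur. axes)',d.round(1))
    if yaw is not None:
        R2=Ro.from_euler('xyz',[np.pi,0,yaw]).as_matrix()
        w=np.degrees(Ro.from_matrix(R.T@R2).as_rotvec()); print('turn deg',w.round(2)); print('tool shift after turn',(R2.T@(np.array([x,y,z])-p)).round(1))
E
python3 - <<'E'
from h import *
for n in ['top','side']:
    p=np.load(f'pics/{n}0.npz')['p'].astype(int)
    m=(p.max(2)<38).astype(np.uint8)
    if n=='top': m[:, :300]=0;m[:,330:]=0;m[:190]=0;m[240:]=0
    else: m[:,:265]=0;m[:,310:]=0;m[:200]=0;m[240:]=0
    c=max(cv2.findContours(m,0,2)[0],key=cv2.contourArea); r=cv2.minAreaRect(c); b=cv2.boxPoints(r); print(n,r)
    P=np.array([onz(n,u,v,37)[:2] for u,v in b]);print(P.round(1),P.mean(0))
E
```

```text
top ((313.4707336425781, 217.99827575683594), (4.462873935699463, 26.131301879882812), 3.3664608001708984)
[[428.6   8.4]
 [515.   10.3]
 [515.2  -4.4]
 [428.8  -6. ]] [471.90475227   2.06474784]
side ((287.0267028808594, 221.54747009277344), (3.813143253326416, 24.567535400390625), 60.642250061035156)
[[429.7   2.4]
 [511.8   3.2]
 [508.  -11.7]
 [426.5 -12.2]] [468.98971192  -4.56809904]
```

```bash
python3 - <<'E'
from h import *
goto(471,-0,120,np.pi+0.02)
E
```

```text
pos [223.6 502.3 205. ] rot [-3.1406e+00 -1.0000e-04  2.7228e+00] gap 94.2 F [ 0.2 -0.9 -1. ] t 0.1
tool shift mm (cur. axes) [-430.3 -358.2   85.3]
turn deg [-6.000e-02 -2.000e-02 -2.514e+01]
tool shift after turn [-237.4 -507.1   85. ]
```

>>> play_rows([
  {"wz":-8.38,"grip":1},
  {"wz":-8.38},
  {"wz":-8.38},
  {"x":-0.0198,"y":-0.0423},
  {"x":-0.0198,"y":-0.0423},
  {"x":-0.0198,"y":-0.0423},
  {"x":-0.0198,"y":-0.0423},
  {"x":-0.0198,"y":-0.0423},
  {"x":-0.0198,"y":-0.0423},
  {"x":-0.0198,"y":-0.0423},
  {"x":-0.0198,"y":-0.0423},
  {"x":-0.0198,"y":-0.0423},
  {"x":-0.0198,"y":-0.0423},
  {"x":-0.0198,"y":-0.0423},
  {"x":-0.0198,"y":-0.0423},
  {},
  {},
])

```text
$.commands[0]: bad value
```

>>> play_rows([
  {"x":0,"y":0,"z":0,"wx":0,"wy":0,"wz":-8.38,"grip":1.0},
  {"x":0,"y":0,"z":0,"wx":0,"wy":0,"wz":-8.38,"grip":1.0},
  {"x":0,"y":0,"z":0,"wx":0,"wy":0,"wz":-8.38,"grip":1.0},
])

```text
clock: 0.48
eef_pos: [223.6, 502.3, 205.1]
eef_rot: [-3.141, -0.0, -3.117]
wrist_force: [-0.1, 0.4, 0.8]
finger_gap: 93.9
```

>>> play_rows([
  {"x":-0.0198,"y":-0.0423,"z":0,"wx":0,"wy":0,"wz":0,"grip":1},
  {"x":-0.0198,"y":-0.0423,"z":0,"wx":0,"wy":0,"wz":0,"grip":1},
  {"x":-0.0198,"y":-0.0423,"z":0,"wx":0,"wy":0,"wz":0,"grip":1},
  {"x":-0.0198,"y":-0.0423,"z":0,"wx":0,"wy":0,"wz":0,"grip":1},
  {"x":-0.0198,"y":-0.0423,"z":0,"wx":0,"wy":0,"wz":0,"grip":1},
  {"x":-0.0198,"y":-0.0423,"z":0,"wx":0,"wy":0,"wz":0,"grip":1},
  {"x":-0.0198,"y":-0.0423,"z":0,"wx":0,"wy":0,"wz":0,"grip":1},
  {"x":-0.0198,"y":-0.0423,"z":0,"wx":0,"wy":0,"wz":0,"grip":1},
  {"x":-0.0198,"y":-0.0423,"z":0,"wx":0,"wy":0,"wz":0,"grip":1},
  {"x":-0.0198,"y":-0.0423,"z":0,"wx":0,"wy":0,"wz":0,"grip":1},
  {"x":-0.0198,"y":-0.0423,"z":0,"wx":0,"wy":0,"wz":0,"grip":1},
  {"x":-0.0198,"y":-0.0423,"z":0,"wx":0,"wy":0,"wz":0,"grip":1},
  {"x":0,"y":0,"z":0.04,"wx":0,"wy":0,"wz":0,"grip":1},
  {"x":0,"y":0,"z":0.045,"wx":0,"wy":0,"wz":0,"grip":1},
])

```text
clock: 2.22
eef_pos: [471.5, -0.9, 119.4]
eef_rot: [-3.141, 0.001, -3.123]
wrist_force: [0.3, 0.4, 0.2]
finger_gap: 93.7
```

```bash
python3 - <<'E'
from h import *
shot('side','side1'); shot('top','top1')
s=cv2.imread('pics/side1.png'); cv2.imwrite('pics/side1c.png',cv2.resize(s[130:330,200:440],None,fx=3,fy=3,interpolation=2))
goto(471,0,9.5,np.pi+0.02)
E
```

```text
pos [ 4.690e+02 -3.000e-01  1.167e+02] rot [ 3.1409 -0.0074 -3.122 ] gap 93.8 F [-1.   0.2  1. ] t 2.325
tool shift mm (cur. axes) [ -2.8   0.2 107.2]
turn deg [ 0.04 -0.43 -0.02]
tool shift after turn [ -2.    0.3 107.2]
```

View pics/side1c.png

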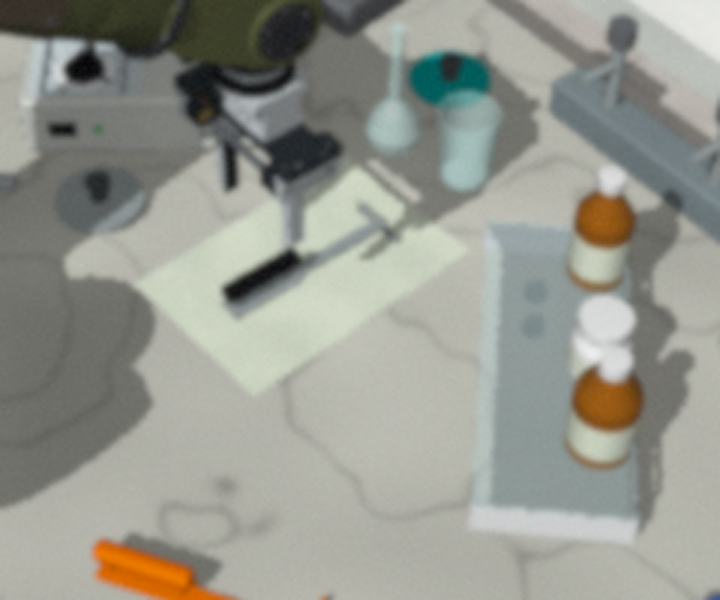

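View pics/top1.png

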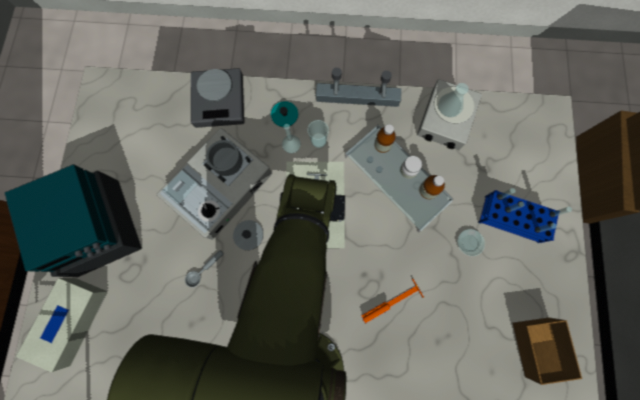

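>>> play_rows([
  {"x":-0.001,"y":0,"z":0.03,"wx":0,"wy":0,"wz":0,"grip":1},
  {"x":0,"y":0,"z":0.03,"wx":0,"wy":0,"wz":0,"grip":1},
  {"x":0,"y":0,"z":0.025,"wx":0,"wy":0,"wz":0,"grip":1},
  {"x":0,"y":0,"z":0.015,"wx":0,"wy":0,"wz":0,"grip":1},
  {"x":0,"y":0,"z":0.0,"wx":0,"wy":0,"wz":0,"grip":1},
  {"x":0,"y":0,"z":0.0,"wx":0,"wy":0,"wz":0,"grip":1},
  {"x":0,"y":0,"z":0.0,"wx":0,"wy":0,"wz":0,"grip":1},
])

```text
clock: 3.2
eef_pos: [472.9, -0.3, 21.4]
eef_rot: [-3.141, 0.001, -3.122]
wrist_force: [-0.1, -0.0, 0.2]
finger_gap: 94.1
```

```bash
python3 - <<'E'
from h import *
goto(471,0,9.5,np.pi+0.02)
E
```

```text
pos [ 4.729e+02 -3.000e-01  2.140e+01] rot [-3.1415e+00  1.5000e-03 -3.1216e+00] gap 94.1 F [-0.1 -0.   0.2] t 3.2
tool shift mm (cur. axes) [ 1.9  0.3 11.9]
turn deg [-0.01  0.08 -0.  ]
tool shift after turn [ 1.9  0.3 11.9]
```

>>> play_rows([
  {"x":0,"y":0,"z":0.012,"wx":0,"wy":0,"wz":0,"grip":1},
  {"x":0,"y":0,"z":0,"wx":0,"wy":0,"wz":0,"grip":1},
  {"x":0,"y":0,"z":0,"wx":0,"wy":0,"wz":0,"grip":0},
  {"x":0,"y":0,"z":0,"wx":0,"wy":0,"wz":0,"grip":0},
  {"x":0,"y":0,"z":0,"wx":0,"wy":0,"wz":0,"grip":0},
  {"x":0,"y":0,"z":0,"wx":0,"wy":0,"wz":0,"grip":0},
  {"x":0,"y":0,"z":0,"wx":0,"wy":0,"wz":0,"grip":0},
  {"x":0,"y":0,"z":0,"wx":0,"wy":0,"wz":0,"grip":0},
  {"x":0,"y":0,"z":0,"wx":0,"wy":0,"wz":0,"grip":0},
  {"x":0,"y":0,"z":0,"wx":0,"wy":0,"wz":0,"grip":0},
], squeeze=45)

```text
clock: 4.45
eef_pos: [472.4, -0.2, 8.5]
eef_rot: [3.142, -0.0, -3.122]
wrist_force: [0.7, -0.1, 0.3]
finger_gap: 17.4
```

>>> play_rows([
  {"x":0,"y":0,"z":-0.02,"wx":0,"wy":0,"wz":0,"grip":0},
  {"x":0,"y":0,"z":-0.03,"wx":0,"wy":0,"wz":0,"grip":0},
  {"x":0,"y":0,"z":-0.03,"wx":0,"wy":0,"wz":0,"grip":0},
  {"x":0,"y":0,"z":0,"wx":0,"wy":0,"wz":0,"grip":0},
  {"x":0,"y":0,"z":0,"wx":0,"wy":0,"wz":0,"grip":0},
])

```text
clock: 5.08
eef_pos: [471.8, -0.3, 87.4]
eef_rot: [3.142, -0.001, -3.122]
wrist_force: [-0.1, -0.4, -1.8]
finger_gap: 17.5
```

```bash
python3 - <<'E'
from h import *
shot('side','side2'); shot('top','top2')
s=cv2.imread('pics/side2.png'); cv2.imwrite('pics/side2c.png',cv2.resize(s[150:280,240:430],None,fx=4,fy=4,interpolation=2))
s=cv2.imread('pics/top2.png'); cv2.imwrite('pics/top2c.png',cv2.resize(s[110:240,280:460],None,fx=4.4,fy=4.4,interpolation=2))
goto(471,0,9.5,np.pi+0.02)
E
```

```text
pos [ 4.717e+02 -3.000e-01  8.720e+01] rot [ 3.1414e+00 -2.1000e-03 -3.1217e+00] gap 17.6 F [ 0.5 -0.2 -2.7] t 5.175
tool shift mm (cur. axes) [ 0.5  0.3 77.7]
turn deg [ 0.01 -0.12 -0.01]
tool shift after turn [ 0.7  0.3 77.7]
```

View pics/side2c.png

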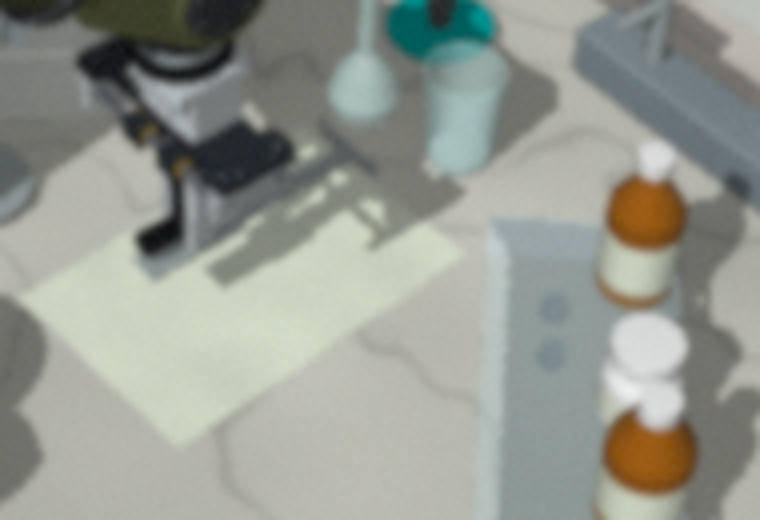

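View pics/top2c.png

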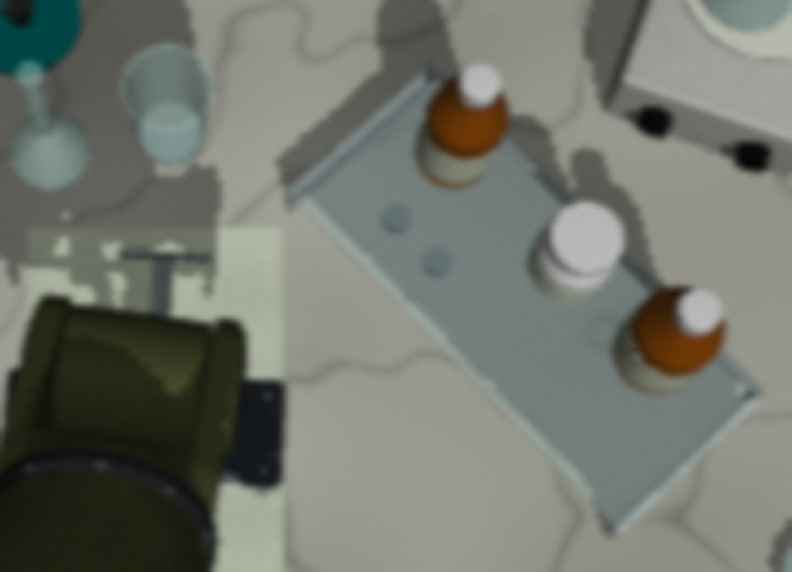

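```bash
python3 - <<'E'
from h import *
from scipy.optimize import least_squares
g=lambda x,y:(280+x/4.4,110+y/4.4)
k=lambda x,y:(340+x/4,170+y/4)
obs=[('top',g(298,190),(-75,180)),('top',g(612,527),(-75,-180)),('top',g(757,393),(75,-180)),('top',g(432,72),(75,180)),
('side',k(92,140),(-75,180)),('side',k(70,520),(-75,-180)),('side',k(290,537),(75,-180))]
def f(q):
    r=[]
    c,s=np.cos(q[2]),np.sin(q[2])
    for n,uv,(x,y) in obs: r+=list(proj(n,[q[0]+c*x-s*y,q[1]+s*x+c*y,41])-uv)
    return r
o=least_squares(f,[628,-275,-.77],loss='soft_l1');print(o.x,np.round(o.fun.reshape(-1,2) if 0 else f(o.x),1))
q=o.x;c,s=np.cos(q[2]),np.sin(q[2]);R=np.array([[c,-s],[s,c]])
for n,uv in [('top',g(396,218)),('side',k(154,228)),('top',g(436,262)),('side',k(152,274))]:
    P=onz(n,*uv,15)[:2]; print(n,P.round(1),(R.T@(P-q[:2])).round(1))
# toe triangulation
o1,d1=ray('top',280+165/4.4,110+255/4.4);o2,d2=ray('side',240+348/4,150+147/4)
A=np.stack([d1,-d2],1);t=np.linalg.lstsq(A,o2-o1,rcond=None)[0];print('toe',o1+t[0]*d1,o2+t[1]*d2)
# refine cyl via dark blobs
for n,box in [('top',(360,150,385,175)),('side',(370,220,385,245))]:
    pass
E
```

```text
[ 631.02773856 -272.83261869   -0.76974871] [-1.6 -0.5  2.5  1.4  1.6  1.6 -0.1 -1.1 -0.4 -1.3 -0.5 -1.1  0.8  0.2]
top [ 692.6 -175.7] [-23.3 112.6]
side [ 692.7 -179.4] [-20.8 110. ]
top [ 658.7 -208.4] [-24.9  65.5]
side [ 659.4 -213. ] [-21.3  62.7]
toe [626.13323163  -0.93344976  90.49849172] [627.47235026  -1.58909922  90.88427316]
```

```bash
cat >> h.py <<'E'
QR=(631.,-272.8,-.7697)
def rw(x,y):
    c,s=np.cos(QR[2]),np.sin(QR[2]); return QR[0]+c*x-s*y, QR[1]+s*x+c*y
def wr(P):
    c,s=np.cos(QR[2]),np.sin(QR[2]); d=np.array(P)[:2]-QR[:2]; return np.array([c*d[0]+s*d[1],-s*d[0]+c*d[1]])
E
python3 - <<'E'
from h import *
x,y=rw(-258,87.7); print(x,y); goto(x,y,60,np.pi-.77)
E
```

```text
506.75734415954526 -30.273604591767565
pos [ 4.717e+02 -3.000e-01  8.720e+01] rot [ 3.1414e+00 -2.1000e-03 -3.1217e+00] gap 17.6 F [ 0.5 -0.2 -2.7] t 5.175
tool shift mm (cur. axes) [-34.5 -30.7  27.1]
turn deg [-4.000e-02 -1.200e-01  4.526e+01]
tool shift after turn [-46.1   2.9  27.2]
```

>>> play_rows([
  {"x":0,"y":0,"z":0,"wx":0,"wy":0,"wz":7.54,"grip":0},
  {"x":0,"y":0,"z":0,"wx":0,"wy":0,"wz":7.54,"grip":0},
  {"x":0,"y":0,"z":0,"wx":0,"wy":0,"wz":7.54,"grip":0},
  {"x":0,"y":0,"z":0,"wx":0,"wy":0,"wz":7.54,"grip":0},
  {"x":0,"y":0,"z":0,"wx":0,"wy":0,"wz":7.55,"grip":0},
  {"x":0,"y":0,"z":0,"wx":0,"wy":0,"wz":7.55,"grip":0},
  {"x":-0.023,"y":0.0015,"z":0.02,"wx":0,"wy":0,"wz":0,"grip":0},
  {"x":-0.023,"y":0.0015,"z":0.02,"wx":0,"wy":0,"wz":0,"grip":0},
  {"x":0,"y":0,"z":0.021,"wx":0,"wy":0,"wz":0,"grip":0},
  {"x":0,"y":0,"z":0,"wx":0,"wy":0,"wz":0,"grip":0},
  {"x":0,"y":0,"z":0,"wx":0,"wy":0,"wz":0,"grip":0},
])

```text
clock: 6.55
eef_pos: [507.5, -30.0, 27.7]
eef_rot: [-3.142, -0.0, 2.372]
wrist_force: [0.6, -0.8, -1.4]
finger_gap: 17.5
```

```bash
python3 - <<'E'
from h import *
shot('side','side3'); shot('top','top3')
s=cv2.imread('pics/side3.png'); cv2.imwrite('pics/side3c.png',cv2.resize(s[150:280,240:430],None,fx=4,fy=4,interpolation=2))
s=cv2.imread('pics/top3.png'); cv2.imwrite('pics/top3c.png',cv2.resize(s[110:240,280:460],None,fx=4.4,fy=4.4,interpolation=2))
goto(*rw(-155,87.7),26,np.pi-.77)
E
```

```text
pos [507.8 -30.   28.2] rot [3.1410e+00 9.0000e-04 2.3719e+00] gap 17.8 F [ 0.4  0.2 -1.2] t 6.65
tool shift mm (cur. axes) [-102.4   -0.9    2.3]
turn deg [0.04 0.05 0.02]
tool shift after turn [-102.4   -0.8    2.2]
```

View pics/side3c.png

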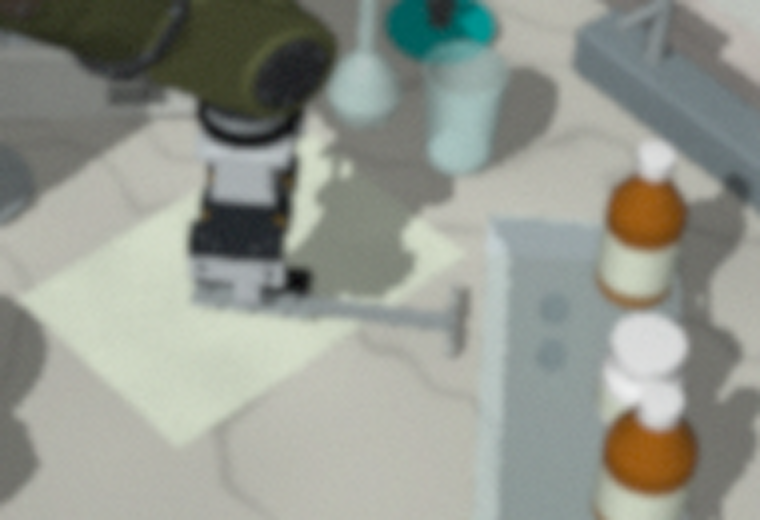

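View pics/top3c.png

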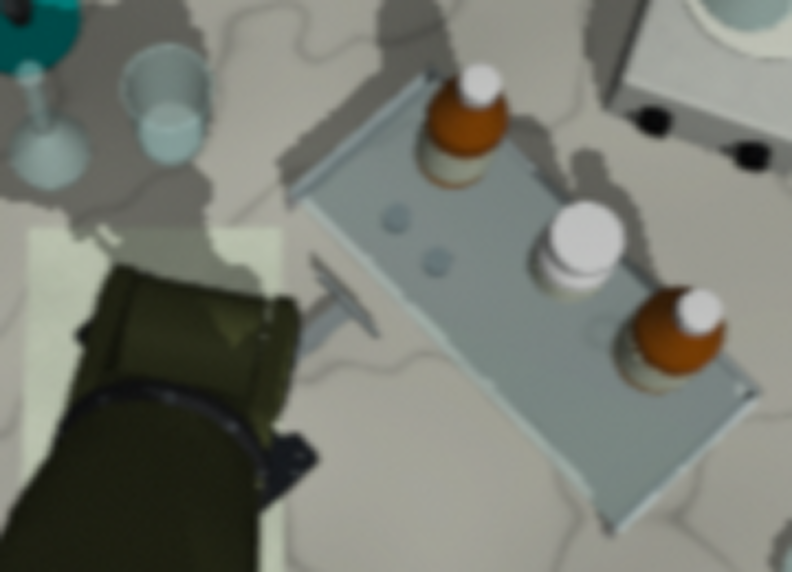

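```bash
python3 - <<'E'
from h import *
g=lambda x,y:(280+x/4.4,110+y/4.4)
k=lambda x,y:(240+x/4,150+y/4)
for n,f,ps in [('top',g,[(315,258),(377,335),(396,218),(436,262)]),('side',k,[(461,288),(455,354),(555,308),(551,354)])]:
    W=[onz(n,*f(*p),z) for p,z in zip(ps,[30,30,15,15])]
    print(n,[wr(w).round(1) for w in W])
o1,d1=ray('top',*g(346,296.5));o2,d2=ray('side',*k(458,321))
A=np.stack([d1,-d2],1);t=np.linalg.lstsq(A,o2-o1,rcond=None)[0];print('toe',o1+t[0]*d1,o2+t[1]*d2)
E
```

```text
top [array([-96.8, 128.2]), array([-103.3,   51.6]), array([-23.3, 112.6]), array([-24.9,  65.5])]
side [array([-94. , 108.8]), array([-95. ,  41.2]), array([-19.9, 110.1]), array([-22. ,  62.6])]
toe [ 627.74801468 -140.18415257    8.75992469] [ 628.23150626 -140.42051145    8.91771676]
```

```bash
python3 - <<'E'
from h import *
T=np.array([507.8,-30.0]);ax=np.array([np.cos(-.77),np.sin(-.77)]);ay=np.array([-ax[1],ax[0]])
for n,b in [('side',(240,150,4)),('top',(280,110,4.4))]:
    s=cv2.imread(f'pics/{n}3.png')[b[1]:b[1]+130,b[0]:b[0]+190]
    s=cv2.resize(s,None,fx=b[2],fy=b[2],interpolation=2)
    for z,col in [(32,(0,0,255)),(12,(255,0,0))]:
        for yy in (-34,0,34):
            p=T+ax*155+ay*yy; u=(proj(n,[p[0],p[1],z])-b[:2])*b[2]
            cv2.circle(s,tuple(int(i) for i in u),3,col,-1)
    cv2.imwrite(f'pics/ov_{n}.png',s)
E
```

```text
(no output)
```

View pics/ov_side.png

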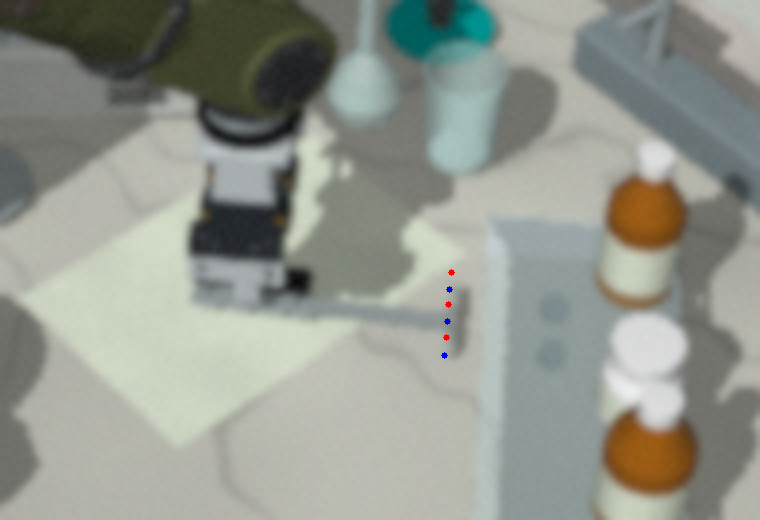

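View pics/ov_top.png

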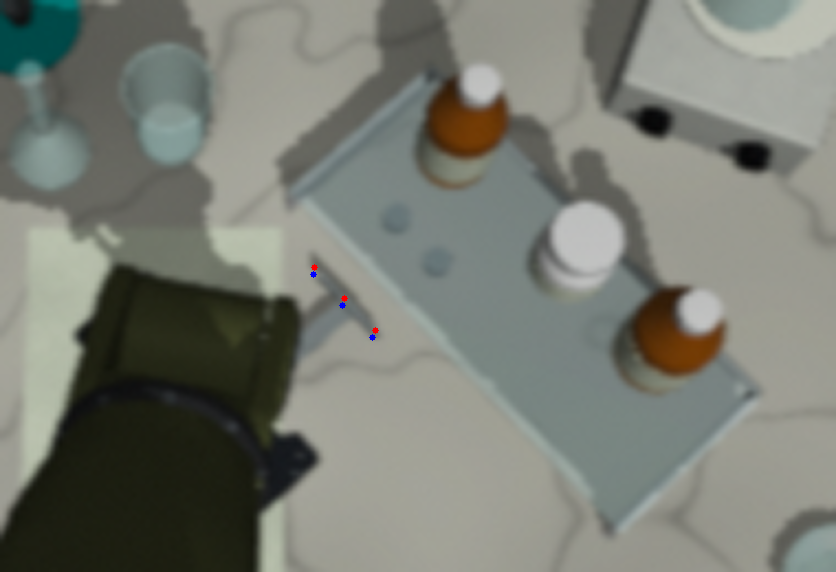

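```bash
python3 - <<'E'
from h import *
f=np.load('pics/side3.npz');d=f['d']
T=np.array([507.8,-30.0])
for cx,cy in [(292,307),(310,306),(330,309),(350,311),(370,313),(390,315),(410,316),(430,318),(445,320),(459,300),(459,310),(459,335),(458,345)]:
    u,v=int(round(240+cx/4)),int(round(150+cy/4))
    L=[]
    for dv in (-1,0,1):
        P=pt('side',u,v+dv,d[v+dv,u]);L.append(P[2].round(1))
    r=wr(P)-wr(T); print(cx,L,r.round(0))
f=np.load('pics/top3.npz');d=f['d']
for cx,cy in [(310,335),(330,315),(340,300),(346,297),(330,277),(362,315)]:
    u,v=int(round(280+cx/4.4)),int(round(110+cy/4.4))
    P=pt('top',u,v,d[v,u]);print('top',cx,P.round(1),(wr(P)-wr(T)).round(0))
E
```

```text
292 [np.float64(23.6), np.float64(23.3), np.float64(22.6)] [ 35. -13.]
310 [np.float64(19.2), np.float64(17.7), np.float64(20.1)] [50. -5.]
330 [np.float64(22.1), np.float64(24.0), np.float64(17.3)] [63. -5.]
350 [np.float64(14.9), np.float64(24.1), np.float64(15.9)] [81. -6.]
370 [np.float64(20.1), np.float64(20.4), np.float64(16.3)] [94. -5.]
390 [np.float64(16.3), np.float64(15.2), np.float64(16.7)] [112.  -7.]
410 [np.float64(14.7), np.float64(12.3), np.float64(15.9)] [125.  -5.]
430 [np.float64(15.9), np.float64(14.2), np.float64(15.0)] [143.  -6.]
445 [np.float64(8.4), np.float64(15.7), np.float64(18.0)] [153.  -8.]
459 [np.float64(-1.9), np.float64(-1.9), np.float64(-3.1)] [164.  33.]
459 [np.float64(-0.1), np.float64(1.3), np.float64(-4.1)] [165.  22.]
459 [np.float64(2.3), np.float64(5.2), np.float64(1.2)] [166.  -8.]
458 [np.float64(3.4), np.float64(1.5), np.float64(-0.1)] [163. -15.]
top 310 [ 273.9  -58.5 1215.5] [-148. -183.]
top 330 [ 608.9 -128.3   14.3] [141.  -0.]
top 340 [ 622.  -134.    19.7] [154.   5.]
top 346 [ 628.7 -142.3   -1.7] [165.   4.]
top 330 [ 644.7 -127.3    1.9] [166.  25.]
top 362 [ 608.2 -151.4   22.9] [157. -17.]
```

>>> play_rows([
  {"x":0,"y":0,"z":0.01,"wx":0,"wy":0,"wz":0,"grip":0},
  {"x":0,"y":0,"z":0.009,"wx":0,"wy":0,"wz":0,"grip":0},
  {"x":0,"y":0,"z":0,"wx":0,"wy":0,"wz":0,"grip":0},
  {"x":0,"y":0,"z":0,"wx":0,"wy":0,"wz":0,"grip":0.3},
  {"x":0,"y":0,"z":0,"wx":0,"wy":0,"wz":0,"grip":0.3},
  {"x":0,"y":0,"z":0,"wx":0,"wy":0,"wz":0,"grip":0.3},
  {"x":0,"y":0,"z":0,"wx":0,"wy":0,"wz":0,"grip":0.3},
  {"x":0,"y":0,"z":0,"wx":0,"wy":0,"wz":0,"grip":0},
  {"x":0,"y":0,"z":0,"wx":0,"wy":0,"wz":0,"grip":0},
  {"x":0,"y":0,"z":0,"wx":0,"wy":0,"wz":0,"grip":0},
  {"x":0,"y":0,"z":0,"wx":0,"wy":0,"wz":0,"grip":0},
], squeeze=60)

```text
clock: 8.02
eef_pos: [507.5, -30.1, 8.5]
eef_rot: [3.142, 0.0, 2.372]
wrist_force: [0.7, 0.7, -0.2]
finger_gap: 17.5
```

>>> play_rows([
  {"x":0,"y":0,"z":-0.01,"wx":0,"wy":0,"wz":0,"grip":0},
  {"x":0,"y":0,"z":-0.01,"wx":0,"wy":0,"wz":0,"grip":0},
  {"x":0,"y":0,"z":0,"wx":0,"wy":0,"wz":0,"grip":0},
  {"x":0,"y":0,"z":0,"wx":0,"wy":0,"wz":0,"grip":0},
], squeeze=60)

```text
clock: 8.52
eef_pos: [507.4, -30.1, 28.5]
eef_rot: [3.142, 0.0, 2.372]
wrist_force: [-0.3, -1.2, -1.6]
finger_gap: 17.6
```

```bash
cat >> h.py <<'E'
def blade(n,tag,T,yaw=-.77,z0=20):
    """height of blade top along rake axis, median"""
    d=np.load(f'pics/{tag}.npz')['d']; ax=np.array([np.cos(yaw),np.sin(yaw)])
    vv,uu=np.mgrid[100:320,200:480]
    o,_=ray(n,0,0); D=np.stack([ray(n,0,0)[1]]) 
    d0=ray(n,0,0)[1];du=ray(n,1,0)[1]-d0;dv=ray(n,0,1)[1]-d0
    P=o+(d0+uu[...,None]*du+vv[...,None]*dv)*d[vv,uu][...,None]
    r=P[...,:2]-np.array(T)[:2]; X=r@ax; Y=r@np.array([-ax[1],ax[0]])
    for a in range(45,155,18):
        m=(X>a)&(X<a+18)&(abs(Y)<14)&(P[...,2]>6)&(P[...,2]<60)
        print(a+9,m.sum(),np.round(np.median(P[m],0),1) if m.any() else '', round(float(np.median(Y[m])),1) if m.any() else '')
E
python3 - <<'E'
from h import *
shot('side','side4')
goto(*rw(-155,87.7),26,np.pi-.77)
s=manip.read_state()
print('before');blade('side','side3',[507.8,-30]);print('now');blade('side','side4',s['eef_pos'])
s=cv2.imread('pics/side4.png'); cv2.imwrite('pics/side4c.png',cv2.resize(s[150:280,240:430],None,fx=4,fy=4,interpolation=2))
E
```

```text
pos [507.3 -30.1  28.3] rot [-3.1414e+00 -3.0000e-04  2.3716e+00] gap 17.6 F [-0.1 -0.4 -2. ] t 8.575
tool shift mm (cur. axes) [-102.7   -0.5    2.3]
turn deg [-0.01 -0.02  0.  ]
tool shift after turn [-102.7   -0.5    2.3]
before
54 33 [544.  -69.3  20.7] -3.6
72 27 [557.6 -81.5  19.8] -2.3
90 28 [571.2 -94.   16.7] -4.3
108 28 [ 582.7 -106.6   16.2] -4.2
126 28 [ 597.7 -119.6   15.8] -3.2
144 29 [ 609.6 -131.4   15.7] -2.6
162 12 [ 620.3 -139.1   22.3] 0.0
now
54 36 [543.  -68.2  25.1] -2.2
72 28 [558.3 -81.7  22.9] -0.7
90 27 [571.  -93.9  23.8] -3.5
108 28 [ 582.5 -105.8   23.3] -1.3
126 28 [ 596.1 -119.5   22.8] -4.2
144 28 [ 609.8 -131.9   24. ] -2.0
162 15 [ 619.3 -143.8   31.7] -2.3
```

View pics/side4c.png

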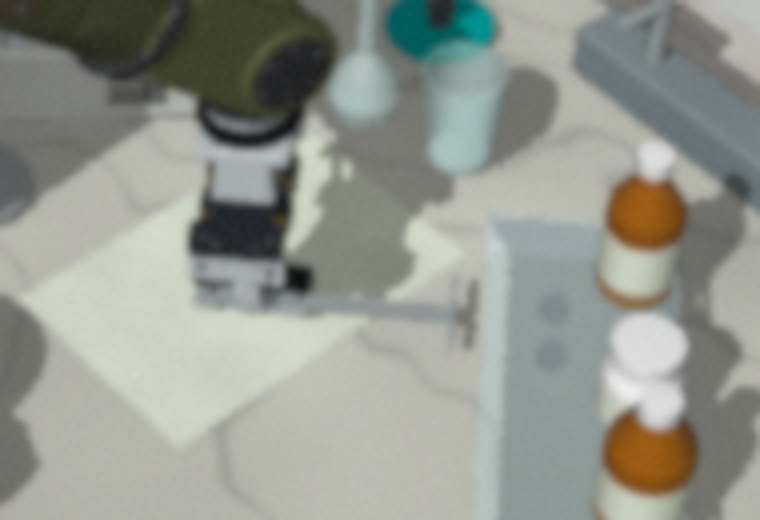

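>>> play_rows([
  {"x":-0.01,"y":0,"z":0.0015,"wx":0,"wy":0,"wz":0,"grip":0},
  {"x":-0.012,"y":0,"z":0,"wx":0,"wy":0,"wz":0,"grip":0},
  {"x":-0.012,"y":0,"z":0,"wx":0,"wy":0,"wz":0,"grip":0},
  {"x":0,"y":0,"z":0,"wx":0,"wy":0,"wz":0,"grip":0},
])

```text
clock: 9.07
eef_pos: [532.4, -54.6, 26.8]
eef_rot: [3.142, 0.0, 2.371]
wrist_force: [-0.4, -0.7, -1.4]
finger_gap: 17.5
```

```bash
python3 - <<'E'
from h import *
shot('side','side5')
goto(*rw(-155,87.7),26,np.pi-.77)
s=manip.read_state()
blade('side','side5',s['eef_pos'])
s=cv2.imread('pics/side5.png'); cv2.imwrite('pics/side5c.png',cv2.resize(s[180:270,300:430],None,fx=6,fy=6,interpolation=2))
E
```

```text
pos [532.  -54.2  26.7] rot [-3.1414e+00 -3.0000e-04  2.3710e+00] gap 17.6 F [-0.3  0.4 -1.1] t 9.125
tool shift mm (cur. axes) [-68.3  -0.3   0.7]
turn deg [-0.01 -0.02 -0.03]
tool shift after turn [-68.3  -0.4   0.7]
54 42 [567.4 -93.1  24.3] -3.8
72 25 [ 583.  -106.7   21.3] -2.1
90 29 [ 593.7 -118.2   22.6] -4.2
108 26 [ 606.8 -131.1   22.4] -3.9
126 29 [ 620.3 -143.8   23. ] -0.7
144 31 [ 634.  -155.3   25.6] -0.2
162 40 [ 647.7 -166.5   40.8] -0.6
```

View pics/side5c.png

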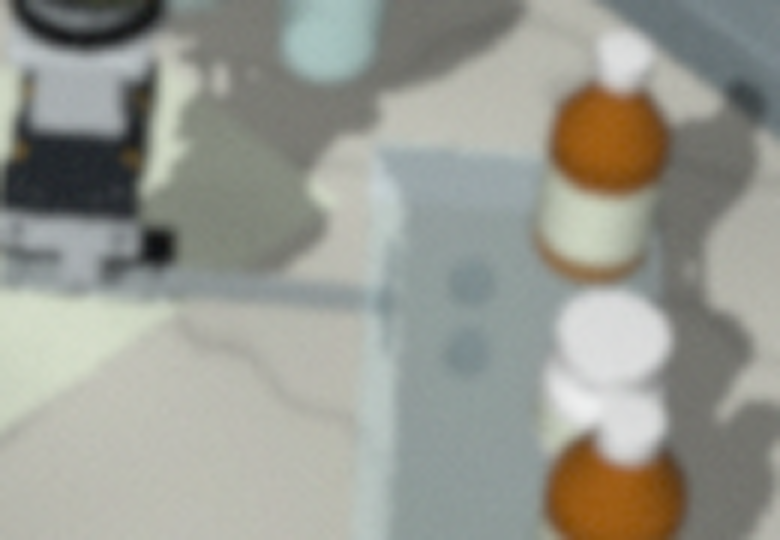

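>>> play_rows([
  {"x":-0.012,"y":-0.0015,"z":0,"wx":0,"wy":0,"wz":0,"grip":0},
  {"x":-0.012,"y":0,"z":0,"wx":0,"wy":0,"wz":0,"grip":0},
  {"x":-0.012,"y":0,"z":0,"wx":0,"wy":0,"wz":0,"grip":0},
  {"x":-0.012,"y":0,"z":0,"wx":0,"wy":0,"wz":0,"grip":0},
  {"x":-0.012,"y":0,"z":0,"wx":0,"wy":0,"wz":0,"grip":0},
  {"x":-0.008,"y":0,"z":0,"wx":0,"wy":0,"wz":0,"grip":0},
  {"x":0,"y":0,"z":0,"wx":0,"wy":0,"wz":0,"grip":0},
])

```text
clock: 10.0
eef_pos: [579.9, -102.5, 26.8]
eef_rot: [-3.142, -0.0, 2.371]
wrist_force: [-0.1, 0.5, -1.5]
finger_gap: 17.9
```

```bash
cat >> h.py <<'E'
def cr(n,tag,x,y,w,h,k):
    s=cv2.imread(f'pics/{tag}.png'); cv2.imwrite(f'pics/{tag}c.png',cv2.resize(s[y:y+h,x:x+w],None,fx=k,fy=k,interpolation=2))
E
python3 - <<'E'
from h import *
shot('side','side6');cr('side','side6',300,180,130,90,6)
goto(*rw(-155,87.7),26,np.pi-.77)
E
```

```text
pos [ 579.6 -102.3   26.8] rot [-3.1414e+00 -3.0000e-04  2.3714e+00] gap 17.6 F [-0.  -0.6 -2.7] t 10.05
tool shift mm (cur. axes) [-0.6  1.   0.8]
turn deg [-0.01 -0.02 -0.01]
tool shift after turn [-0.6  1.   0.8]
```

View pics/side6c.png

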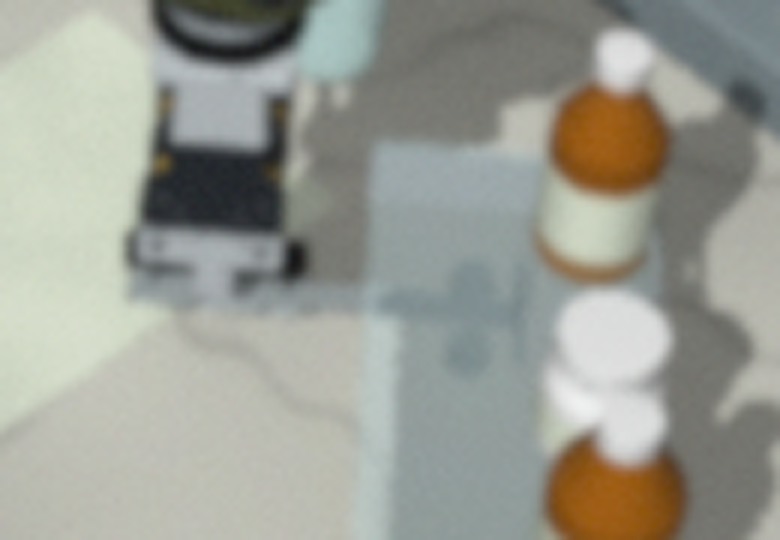

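>>> play_rows([
  {"x":0,"y":0,"z":0.004,"wx":0,"wy":0,"wz":0,"grip":0},
  {"x":0,"y":0,"z":0.004,"wx":0,"wy":0,"wz":0,"grip":0},
  {"x":0,"y":0,"z":0.004,"wx":0,"wy":0,"wz":0,"grip":0},
  {"x":0,"y":0,"z":0.005,"wx":0,"wy":0,"wz":0,"grip":0},
  {"x":0,"y":0,"z":0,"wx":0,"wy":0,"wz":0,"grip":0},
  {"x":0,"y":0,"z":0,"wx":0,"wy":0,"wz":0,"grip":0},
])

```text
clock: 10.8
eef_pos: [579.7, -102.4, 9.9]
eef_rot: [3.142, 0.0, 2.371]
wrist_force: [0.2, 0.7, 3.4]
finger_gap: 17.7
```

```bash
python3 - <<'E'
from h import *
shot('side','side7');cr('side','side7',300,180,130,90,6)
goto(*rw(-155,87.7),26,np.pi-.77)
E
```

```text
pos [ 579.7 -102.4    9.9] rot [3.1416 0.     2.3714] gap 17.5 F [ 0.6 -0.1  3.5] t 10.85
tool shift mm (cur. axes) [ -0.5   1.  -16.1]
turn deg [ 0.    0.   -0.01]
tool shift after turn [ -0.5   1.  -16.1]
```

View pics/side7c.png

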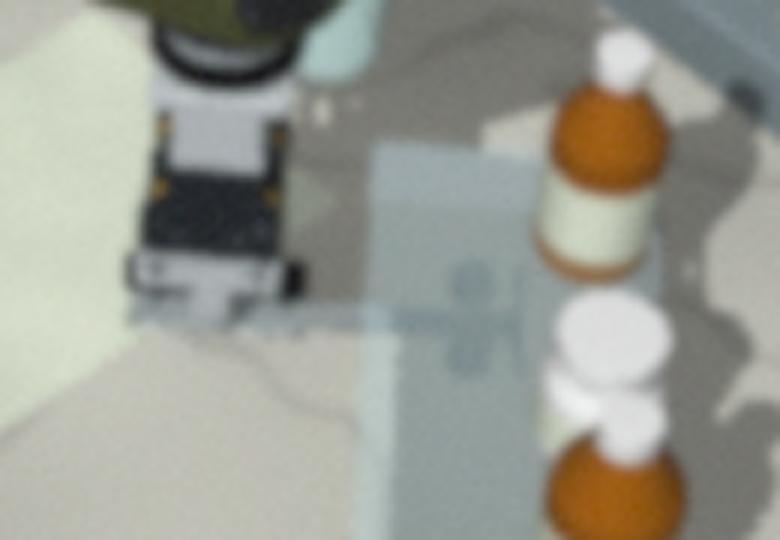

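>>> play_rows([
  {"x":0.006,"y":0,"z":0,"wx":0,"wy":0,"wz":0,"grip":0},
  {"x":0.008,"y":0,"z":0,"wx":0,"wy":0,"wz":0,"grip":0},
  {"x":0.008,"y":0,"z":0,"wx":0,"wy":0,"wz":0,"grip":0},
  {"x":0.008,"y":0,"z":0,"wx":0,"wy":0,"wz":0,"grip":0},
  {"x":0.008,"y":0,"z":0,"wx":0,"wy":0,"wz":0,"grip":0},
  {"x":0.008,"y":0,"z":0,"wx":0,"wy":0,"wz":0,"grip":0},
  {"x":0.008,"y":0,"z":0,"wx":0,"wy":0,"wz":0,"grip":0},
  {"x":0.008,"y":0,"z":0,"wx":0,"wy":0,"wz":0,"grip":0},
  {"x":0.008,"y":0,"z":0,"wx":0,"wy":0,"wz":0,"grip":0},
])

```text
clock: 11.98
eef_pos: [529.1, -53.2, 10.0]
eef_rot: [3.141, 0.0, 2.372]
wrist_force: [2.8, -3.1, 6.4]
finger_gap: 17.4
```

```bash
python3 - <<'E'
from h import *
shot('side','side8');cr('side','side8',300,180,130,90,6)
goto(*rw(-155,87.7),26,np.pi-.77)
E
```

```text
pos [528.5 -52.6  10. ] rot [-3.1415e+00 -2.0000e-04  2.3719e+00] gap 17.8 F [ 1.4 -0.1  4. ] t 12.025
tool shift mm (cur. axes) [-71.8   0.9 -16. ]
turn deg [-0.   -0.01  0.02]
tool shift after turn [-71.8   0.9 -16. ]
```

View pics/side8c.png

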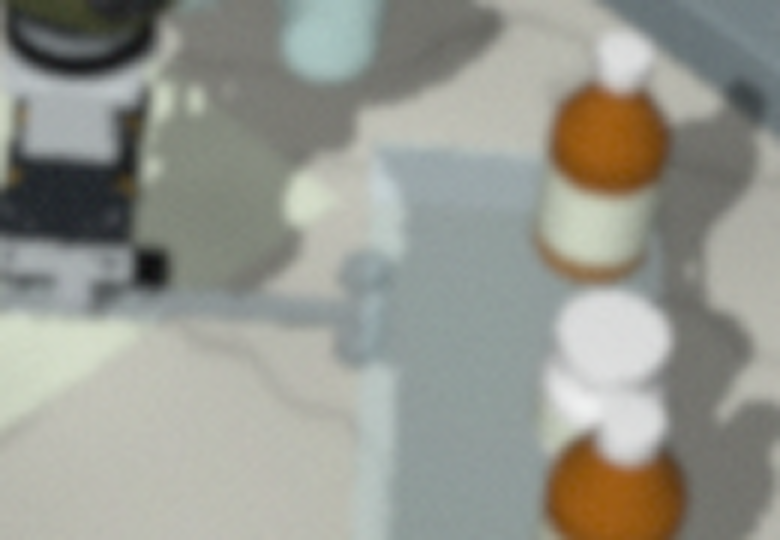

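>>> play_rows([
  {"x":0.006,"y":0,"z":0,"wx":0,"wy":0,"wz":0,"grip":0},
  {"x":0.008,"y":0,"z":0,"wx":0,"wy":0,"wz":0,"grip":0},
  {"x":0.008,"y":0,"z":0,"wx":0,"wy":0,"wz":0,"grip":0},
  {"x":0.008,"y":0,"z":0,"wx":0,"wy":0,"wz":0,"grip":0},
  {"x":0.008,"y":0,"z":0,"wx":0,"wy":0,"wz":0,"grip":0},
  {"x":0.008,"y":0,"z":0,"wx":0,"wy":0,"wz":0,"grip":0},
  {"x":0.006,"y":0,"z":0,"wx":0,"wy":0,"wz":0,"grip":0},
  {"x":0.004,"y":0,"z":0,"wx":0,"wy":0,"wz":0,"grip":0},
  {"x":0.002,"y":0,"z":0,"wx":0,"wy":0,"wz":0,"grip":0},
  {"x":0,"y":0,"z":0,"wx":0,"wy":0,"wz":0,"grip":0},
  {"x":-0.008,"y":0,"z":0,"wx":0,"wy":0,"wz":0,"grip":0},
  {"x":0,"y":0,"z":0,"wx":0,"wy":0,"wz":0,"grip":0},
])

```text
clock: 13.52
eef_pos: [493.0, -18.6, 9.6]
eef_rot: [-3.141, -0.002, 2.371]
wrist_force: [-1.2, 0.2, 5.8]
finger_gap: 17.6
```

```bash
python3 - <<'E'
from h import *
shot('side','side9');cr('side','side9',250,170,180,110,4.4)
shot('top','top9');cr('top','top9',280,110,180,130,4.4)
goto(*rw(-155,87.7),26,np.pi-.77)
E
```

```text
pos [493.  -18.6   9.7] rot [-3.1407e+00 -1.6000e-03  2.3715e+00] gap 17.5 F [-0.6  0.2  6.2] t 13.625
tool shift mm (cur. axes) [-121.     1.3  -16.5]
turn deg [-0.05 -0.09 -0.01]
tool shift after turn [-121.     1.3  -16.3]
```

View pics/side9c.png

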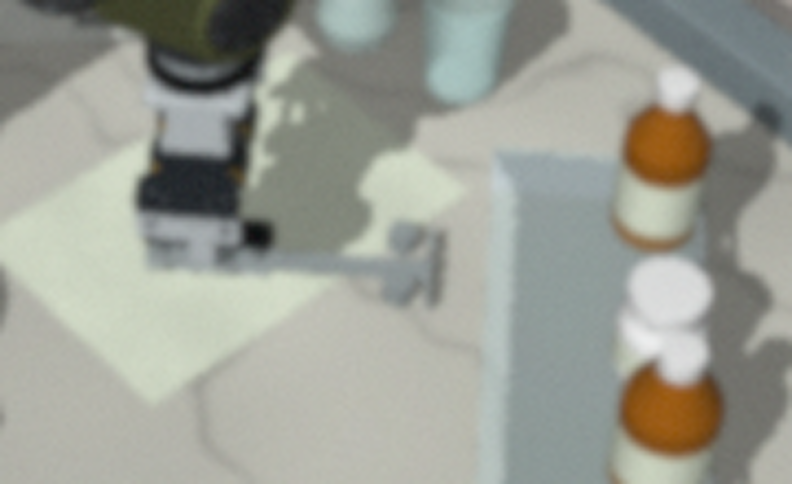

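View pics/top9c.png

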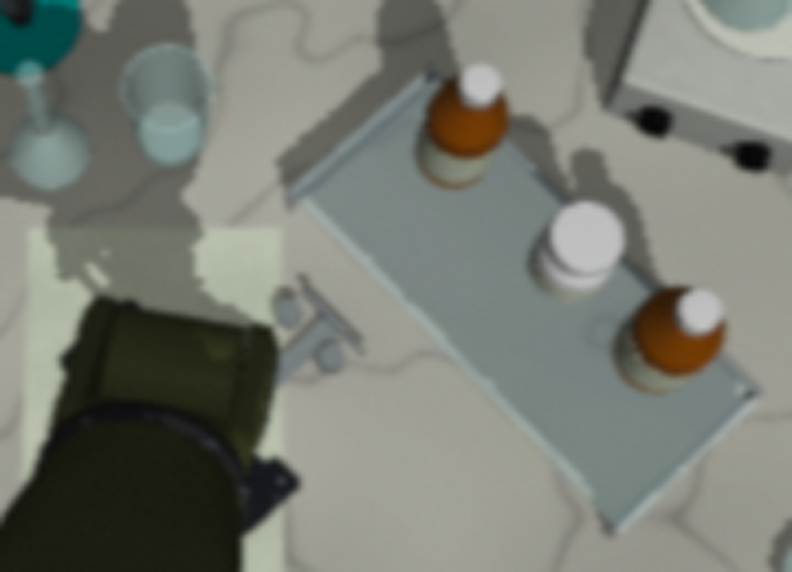

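```bash
python3 - <<'E'
from h import *
g=lambda x,y:(280+x/4.4,110+y/4.4)
k=lambda x,y:(250+x/4.4,170+y/4.4)
for n,f,ps in [('top',g,[(287,306),(328,353)]),('side',k,[(404,236),(402,287)])]:
    print(n,[(onz(n,*f(*p),15).round(1), wr(onz(n,*f(*p),15)).round(1)) for p in ps])
# sheet
for n in ['top','side']:
    p=np.load(f'pics/{n}0.npz')['p']; hsv=cv2.cvtColor(p,cv2.COLOR_RGB2HSV)
    m=((p[:,:,1].astype(int)-p[:,:,2]>14)&(p[:,:,1]>p[:,:,0])).astype(np.uint8)
    m=cv2.morphologyEx(m,cv2.MORPH_CLOSE,np.ones((15,15)));m=cv2.morphologyEx(m,cv2.MORPH_OPEN,np.ones((5,5)))
    c=max(cv2.findContours(m,0,2)[0],key=cv2.contourArea);r=cv2.minAreaRect(c);b=cv2.boxPoints(r)
    a=cv2.approxPolyDP(c,6,True)[:,0]
    print(n,r,[onz(n,*q,0)[:2].round(0) for q in a])
goto(472,0,60,np.pi+.02)
E
```

```text
top [(array([615.1, -94.5,  15. ]), array([-135.5,  117. ])), (array([ 579.8, -128.2,   15. ]), array([-137.4,   68.2]))]
side [(array([610.9, -99.3,  15. ]), array([-135.1,  110.6])), (array([ 579. , -135.1,   15. ]), array([-133.2,   62.7]))]
top ((73.25997924804688, 352.7288818359375), (186.9327850341797, 86.91779327392578), 48.483272552490234) [array([135., 980.]), array([ 93., 969.]), array([ 54., 888.]), array([-19., 878.]), array([-51., 755.]), array([-125.,  703.]), array([-106.,  417.]), array([ 62., 598.]), array([ 85., 698.]), array([128., 733.]), array([123., 803.]), array([168., 814.]), array([197., 756.]), array([277., 883.])]
side ((77.03313446044922, 200.99124145507812), (315.8194885253906, 173.9706268310547), 75.22313690185547) [array([  37., 1632.]), array([-269.,  455.]), array([-251.,  436.]), array([-256.,  255.]), array([-77., 135.]), array([-122.,   23.]), array([-119.,  -31.]), array([-95., -78.]), array([  -8., -119.]), array([ 99., -67.]), array([122.,   4.]), array([105.,  57.]), array([179., 230.]), array([124., 272.]), array([ 90., 221.]), array([ 29., 208.]), array([-40., 261.]), array([-24., 358.]), array([-93., 508.]), array([-56., 862.]), array([-22., 976.]), array([ 25., 948.]), array([-19., 731.]), array([188., 662.]), array([ 384., 1380.]), array([ 496., 1305.]), array([ 566., 1490.]), array([ 397., 1568.]), array([ 245., 1508.])]
pos [493.  -18.6   9.7] rot [-3.1407e+00 -1.6000e-03  2.3715e+00] gap 17.5 F [-0.6  0.2  6.2] t 13.625
tool shift mm (cur. axes) [ 28.1  -1.3 -50.3]
turn deg [-1.000e-02 -1.100e-01 -4.527e+01]
tool shift after turn [ 20.6  19.  -50.3]
```

```bash
python3 - <<'E'
from h import *
print([onz('top',u,v,0)[:2].round(0) for u,v in [(285.7,161.8),(344.2,162),(345,248),(284.5,247.5)]])
k=lambda x,y:(190+x/3.7,100+y/3.7)
print([onz('side',*k(*p),0)[:2].round(0) for p in [(205,460),(462,303),(616,415),(348,592)]])
E
```

```text
[array([669., 116.]), array([683., -88.]), array([ 385., -108.]), array([373.,  92.])]
[array([376.,  94.]), array([671., 115.]), array([690., -80.]), array([390., -97.])]
```

>>> play_rows([
  {"x":0,"y":0,"z":-0.015,"wx":0,"wy":0,"wz":0,"grip":0},
  {"x":0,"y":0,"z":-0.02,"wx":0,"wy":0,"wz":0,"grip":0},
  {"x":0,"y":0,"z":-0.02,"wx":0,"wy":0,"wz":0,"grip":0},
  {"x":0,"y":0,"z":0,"wx":0,"wy":0,"wz":-7.8,"grip":0},
  {"x":0,"y":0,"z":0,"wx":0,"wy":0,"wz":-7.8,"grip":0},
  {"x":0,"y":0,"z":0,"wx":0,"wy":0,"wz":-7.8,"grip":0},
  {"x":0,"y":0,"z":0,"wx":0,"wy":0,"wz":-7.8,"grip":0},
  {"x":0,"y":0,"z":0,"wx":0,"wy":0,"wz":-7.8,"grip":0},
  {"x":0,"y":0,"z":0,"wx":0,"wy":0,"wz":-7.8,"grip":0},
  {"x":0,"y":0,"z":0,"wx":0,"wy":0,"wz":0,"grip":0},
  {"x":0,"y":0,"z":0,"wx":0,"wy":0,"wz":0,"grip":0},
])

```text
clock: 15.0
eef_pos: [493.4, -18.6, 65.1]
eef_rot: [3.141, -0.0, -3.098]
wrist_force: [-0.4, -0.1, -1.5]
finger_gap: 17.6
```

```bash
python3 - <<'E'
from h import *
goto(474,12,30,np.pi+.05)
E
```

```text
pos [493.4 -18.6  65.1] rot [ 3.1415e+00 -3.0000e-04 -3.0978e+00] gap 17.6 F [-0.4 -0.1 -1.5] t 15.0
tool shift mm (cur. axes) [18.  31.5 35.1]
turn deg [ 0.01 -0.02 -0.35]
tool shift after turn [17.8 31.6 35.1]
```

>>> play_rows([
  {"x":0.009,"y":0.016,"z":0,"wx":0,"wy":0,"wz":0,"grip":0},
  {"x":0.009,"y":0.016,"z":0,"wx":0,"wy":0,"wz":0,"grip":0},
  {"x":0,"y":0,"z":0.02,"wx":0,"wy":0,"wz":0,"grip":0},
  {"x":0,"y":0,"z":0.02,"wx":0,"wy":0,"wz":0,"grip":0},
  {"x":0,"y":0,"z":0.01,"wx":0,"wy":0,"wz":0,"grip":0},
  {"x":0,"y":0,"z":0.006,"wx":0,"wy":0,"wz":0,"grip":0},
  {"x":0,"y":0,"z":0,"wx":0,"wy":0,"wz":0,"grip":0},
  {"x":0,"y":0,"z":0,"wx":0,"wy":0,"wz":0,"grip":0.3},
  {"x":0,"y":0,"z":0,"wx":0,"wy":0,"wz":0,"grip":0.6},
  {"x":0,"y":0,"z":0,"wx":0,"wy":0,"wz":0,"grip":0.6},
  {"x":0,"y":0,"z":0,"wx":0,"wy":0,"wz":0,"grip":0.6},
  {"x":0,"y":0,"z":-0.02,"wx":0,"wy":0,"wz":0,"grip":0.6},
  {"x":0,"y":0,"z":-0.03,"wx":0,"wy":0,"wz":0,"grip":0.6},
  {"x":0,"y":0,"z":-0.04,"wx":0,"wy":0,"wz":0,"grip":0.6},
  {"x":0,"y":0,"z":-0.04,"wx":0,"wy":0,"wz":0,"grip":0.6},
  {"x":0,"y":0,"z":0,"wx":0,"wy":0,"wz":0,"grip":0.6},
])

```text
clock: 17.0
eef_pos: [475.3, 12.4, 141.5]
eef_rot: [-3.141, 0.005, -3.095]
wrist_force: [-0.2, -0.9, -1.7]
finger_gap: 56.3
```

```bash
python3 - <<'E'
from h import *
shot('side','side10');cr('side','side10',250,150,180,130,4.4)
shot('top','top10');cr('top','top10',280,110,180,130,4.4)
goto(474,12,30,np.pi+.05)
E
```

```text
pos [473.8  12.4 138.5] rot [-3.1416e+00 -1.0000e-04 -3.0947e+00] gap 56.5 F [-0.3 -0.5 -0.4] t 17.1
tool shift mm (cur. axes) [ -0.2  -0.4 108.5]
turn deg [-0.   -0.   -0.18]
tool shift after turn [-1.000e-01 -4.000e-01  1.085e+02]
```

View pics/side10c.png

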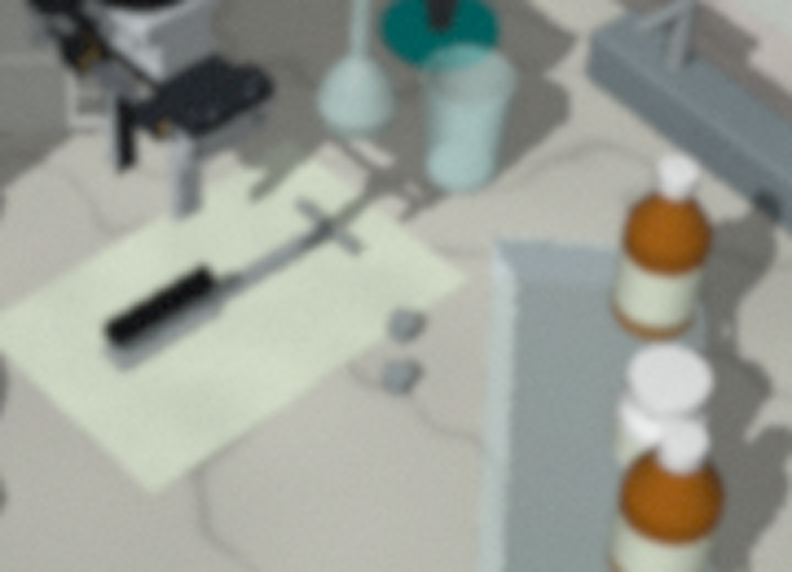

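View pics/top10c.png

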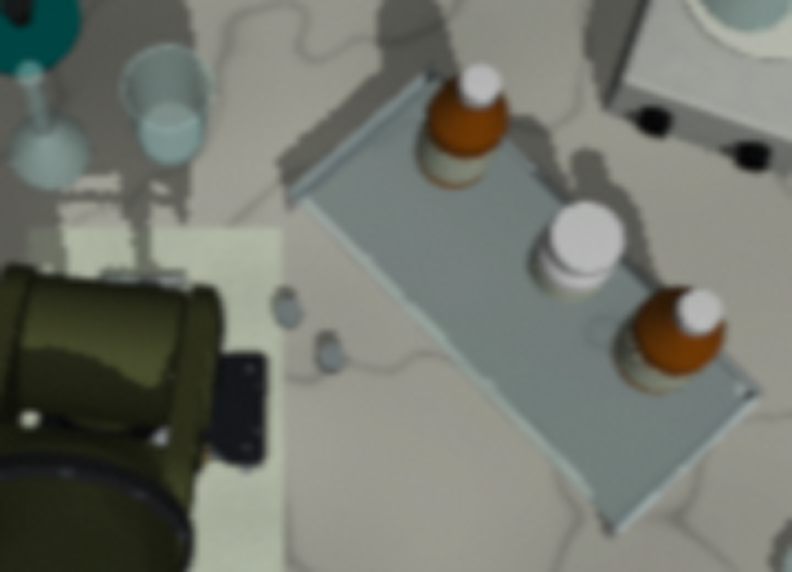

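```bash
python3 - <<'E'
from h import *
def cloud(n,tag):
    d=np.load(f'pics/{tag}.npz')['d']; vv,uu=np.mgrid[0:400,0:640]
    o,d0=ray(n,0,0);du=ray(n,1,0)[1]-d0;dv=ray(n,0,1)[1]-d0
    P=o+(d0+uu[...,None]*du+vv[...,None]*dv)*d[...,None]; P[d<=0]=np.nan; return P
for n in ['top','side']:
    P=cloud(n,n+'0')
    m=(P[...,2]>156)&(P[...,2]<170)&(abs(P[...,0]-650)<120)&(abs(P[...,1]-280)<120)
    Q=P[m]; 
    (c,r)=cv2.minEnclosingCircle(Q[:,:2].astype(np.float32)); print(n,len(Q),np.median(Q,0).round(1),c,r)
    from scipy.optimize import least_squares
    o=least_squares(lambda q:np.hypot(Q[:,0]-q[0],Q[:,1]-q[1])-46,[c[0],c[1]],loss='soft_l1');print(o.x, np.std(o.fun))
    # guard, casing
s=cv2.imread('pics/top0.png');cv2.imwrite('pics/j.png',cv2.resize(s[120:245,155:275],None,fx=6,fy=6,interpolation=2)[:600])
E
```

```text
top 275 [623.3 289.  161.3] (625.6802368164062, 288.5328063964844) 51.429805755615234
[624.13716287 288.64094409] 2.672366713038046
side 192 [622.  282.8 161. ] (628.1030883789062, 284.1070556640625) 55.3775520324707
[625.14525321 284.70705465] 3.642712433322503
```

View pics/j.png

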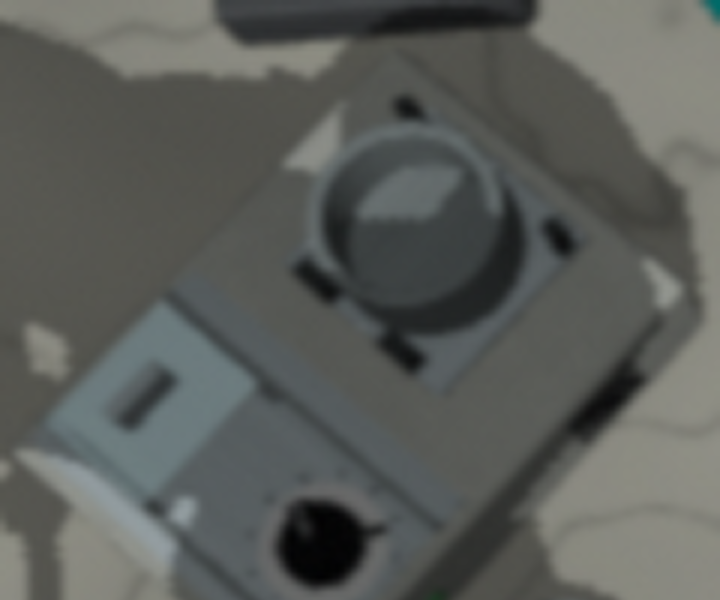

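```bash
python3 - <<'E'
from h import *
goto(613,-97,3)
E
```

```text
pos [473.8  12.4 138.5] rot [-3.1416e+00 -1.0000e-04 -3.0947e+00] gap 56.5 F [-0.3 -0.5 -0.4] t 17.1
tool shift mm (cur. axes) [-133.9 -115.8  135.5]
```

>>> play_rows([
  {"x":-0.0335,"y":-0.029,"z":0,"wx":0,"wy":0,"wz":0,"grip":0.6},
  {"x":-0.0335,"y":-0.029,"z":0,"wx":0,"wy":0,"wz":0,"grip":0.6},
  {"x":-0.0335,"y":-0.029,"z":0,"wx":0,"wy":0,"wz":0,"grip":0.6},
  {"x":-0.0334,"y":-0.0288,"z":0,"wx":0,"wy":0,"wz":0,"grip":0.6},
  {"x":0,"y":0,"z":0.03,"wx":0,"wy":0,"wz":0,"grip":0.6},
  {"x":0,"y":0,"z":0.03,"wx":0,"wy":0,"wz":0,"grip":0.6},
  {"x":0,"y":0,"z":0.025,"wx":0,"wy":0,"wz":0,"grip":0.6},
  {"x":0,"y":0,"z":0.02,"wx":0,"wy":0,"wz":0,"grip":0.6},
  {"x":0,"y":0,"z":0,"wx":0,"wy":0,"wz":0,"grip":0.6},
  {"x":0,"y":0,"z":0,"wx":0,"wy":0,"wz":0,"grip":0.6},
], squeeze=25)

```text
clock: 18.35
eef_pos: [613.6, -97.0, 34.6]
eef_rot: [-3.141, 0.001, -3.095]
wrist_force: [-0.2, 0.3, -0.7]
finger_gap: 56.7
```

```bash
python3 - <<'E'
from h import *
shot('side','side11');cr('side','side11',280,170,140,100,5.5)
goto(613,-97,3)
E
```

```text
pos [613.7 -97.1  34.9] rot [-3.1412e+00  1.5000e-03 -3.0947e+00] gap 56.6 F [ 0.1  0.5 -0.6] t 18.4
tool shift mm (cur. axes) [ 0.8  0.1 31.9]
```

View pics/side11c.png

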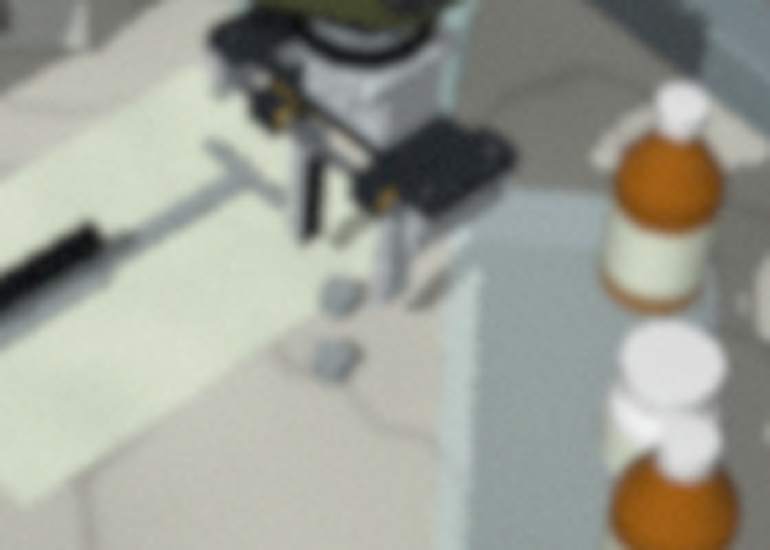

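```bash
python3 - <<'E'
from h import *
print((proj('side',[613.7,-97.1,34.9])-[280,170])*5.5)
k=lambda x,y:(280+x/5.5,170+y/5.5)
print(onz('side',*k(341,298),7.5),onz('side',*k(344,288),15),onz('side',*k(349,268),35))
E
```

```text
[342.94515897 266.90852213]
[614.55181348 -96.45912874   7.5       ] [616.21846632 -96.56781214  15.        ] [615.81639252 -99.88516886  35.        ]
```

>>> play_rows([
  {"x":0.0,"y":0.003,"z":0.015,"wx":0,"wy":0,"wz":0,"grip":0.6},
  {"x":0,"y":0,"z":0.0165,"wx":0,"wy":0,"wz":0,"grip":0.6},
  {"x":0,"y":0,"z":0,"wx":0,"wy":0,"wz":0,"grip":0.6},
  {"x":0,"y":0,"z":0,"wx":0,"wy":0,"wz":0,"grip":0},
  {"x":0,"y":0,"z":0,"wx":0,"wy":0,"wz":0,"grip":0},
  {"x":0,"y":0,"z":0,"wx":0,"wy":0,"wz":0,"grip":0},
  {"x":0,"y":0,"z":0,"wx":0,"wy":0,"wz":0,"grip":0},
  {"x":0,"y":0,"z":0,"wx":0,"wy":0,"wz":0,"grip":0},
  {"x":0,"y":0,"z":0,"wx":0,"wy":0,"wz":0,"grip":0},
], squeeze=25)

```text
clock: 19.52
eef_pos: [613.1, -94.0, 2.5]
eef_rot: [-3.142, 0.0, -3.095]
wrist_force: [-0.7, -0.1, -1.0]
finger_gap: 21.5
```

>>> play_rows([
  {"x":0.0,"y":0,"z":-0.02,"wx":0,"wy":0,"wz":0,"grip":0},
  {"x":0,"y":0,"z":-0.04,"wx":0,"wy":0,"wz":0,"grip":0},
  {"x":0,"y":0,"z":-0.06,"wx":0,"wy":0,"wz":0,"grip":0},
  {"x":0,"y":0,"z":-0.06,"wx":0,"wy":0,"wz":0,"grip":0},
  {"x":0,"y":0,"z":-0.04,"wx":0,"wy":0,"wz":0,"grip":0},
  {"x":0,"y":0,"z":0,"wx":0,"wy":0,"wz":0,"grip":0},
], squeeze=25)

```text
clock: 20.27
eef_pos: [614.0, -94.2, 227.5]
eef_rot: [-3.14, 0.007, -3.095]
wrist_force: [-0.6, -0.0, 0.1]
finger_gap: 21.1
```

```bash
python3 - <<'E'
from h import *
goto(624.7,286.7,200)
E
```

```text
pos [614.  -94.2 227.5] rot [-3.1397  0.007  -3.0947] gap 21.1 F [-0.6 -0.   0.1] t 20.275
tool shift mm (cur. axes) [-28.4 380.   27. ]
```

>>> play_rows([
  {"x":-0.0042,"y":0.038,"z":0,"wx":0,"wy":0,"wz":0,"grip":0},
  {"x":-0.0042,"y":0.038,"z":0,"wx":0,"wy":0,"wz":0,"grip":0},
  {"x":-0.0042,"y":0.038,"z":0,"wx":0,"wy":0,"wz":0,"grip":0},
  {"x":-0.0042,"y":0.038,"z":0,"wx":0,"wy":0,"wz":0,"grip":0},
  {"x":-0.0042,"y":0.038,"z":0,"wx":0,"wy":0,"wz":0,"grip":0},
  {"x":-0.0042,"y":0.038,"z":0,"wx":0,"wy":0,"wz":0,"grip":0},
  {"x":-0.0042,"y":0.038,"z":0,"wx":0,"wy":0,"wz":0,"grip":0},
  {"x":-0.0042,"y":0.038,"z":0,"wx":0,"wy":0,"wz":0,"grip":0},
  {"x":-0.0042,"y":0.038,"z":0,"wx":0,"wy":0,"wz":0,"grip":0},
  {"x":-0.0042,"y":0.038,"z":0,"wx":0,"wy":0,"wz":0,"grip":0},
  {"x":0,"y":0,"z":0,"wx":0,"wy":0,"wz":0,"grip":0},
  {"x":0,"y":0,"z":0,"wx":0,"wy":0,"wz":0,"grip":0},
])

```text
clock: 21.78
eef_pos: [637.0, 287.1, 222.0]
eef_rot: [-3.141, -0.001, -3.095]
wrist_force: [0.3, -0.2, -0.9]
finger_gap: 21.4
```

```bash
python3 - <<'E'
from h import *
shot('side','side12');cr('side','side12',180,80,140,120,5)
shot('top','top12');cr('top','top12',150,110,160,150,4)
goto(638.7,286.7,124)
E
```

```text
pos [637.3 286.5 222.5] rot [-3.1414e+00 -2.0000e-04 -3.0958e+00] gap 21.2 F [-0.6  1.   0.2] t 21.875
tool shift mm (cur. axes) [-1.4  0.1 98.5]
```

View pics/side12c.png

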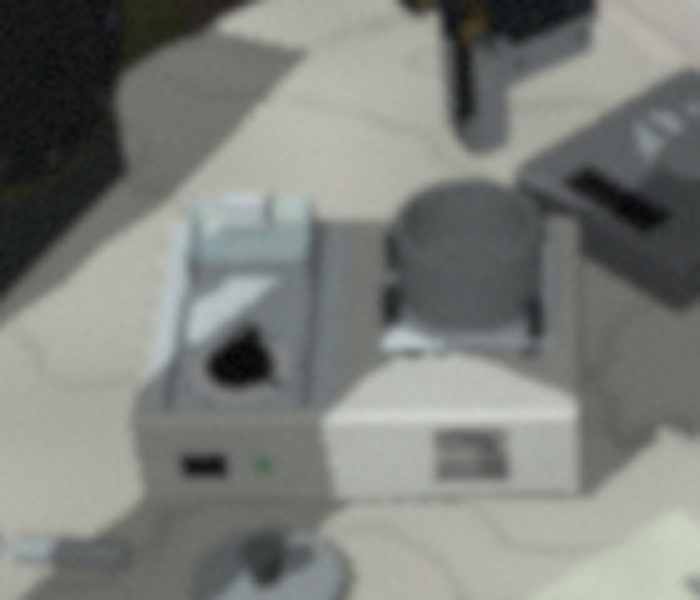

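View pics/top12c.png

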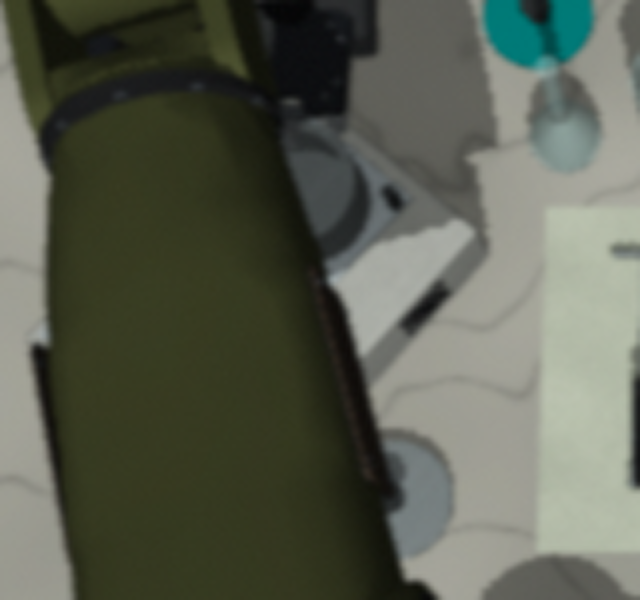

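>>> play_rows([
  {"x":-0.001,"y":0,"z":0.025,"wx":0,"wy":0,"wz":0,"grip":0},
  {"x":0,"y":0,"z":0.025,"wx":0,"wy":0,"wz":0,"grip":0},
  {"x":0,"y":0,"z":0.02,"wx":0,"wy":0,"wz":0,"grip":0},
  {"x":0,"y":0,"z":0.015,"wx":0,"wy":0,"wz":0,"grip":0},
  {"x":0,"y":0,"z":0.012,"wx":0,"wy":0,"wz":0,"grip":0},
  {"x":0,"y":0,"z":0,"wx":0,"wy":0,"wz":0,"grip":0},
  {"x":0,"y":0,"z":0,"wx":0,"wy":0,"wz":0,"grip":0.34},
  {"x":0,"y":0,"z":0,"wx":0,"wy":0,"wz":0,"grip":0.34},
  {"x":0,"y":0,"z":0,"wx":0,"wy":0,"wz":0,"grip":0.34},
  {"x":0,"y":0,"z":0,"wx":0,"wy":0,"wz":0,"grip":0.34},
])

```text
clock: 23.12
eef_pos: [638.2, 287.7, 125.6]
eef_rot: [3.141, 0.0, -3.095]
wrist_force: [-0.7, -0.3, -0.1]
finger_gap: 32.0
```

>>> play_rows([
  {"x":0,"y":0,"z":-0.03,"wx":0,"wy":0,"wz":0,"grip":0.34},
  {"x":0,"y":0,"z":-0.04,"wx":0,"wy":0,"wz":0,"grip":0.34},
  {"x":0,"y":0,"z":-0.04,"wx":0,"wy":0,"wz":0,"grip":0.5},
  {"x":0,"y":-0.04,"z":0,"wx":0,"wy":0,"wz":0,"grip":0.6},
  {"x":0,"y":-0.04,"z":0,"wx":0,"wy":0,"wz":0,"grip":0.6},
  {"x":0,"y":-0.04,"z":0,"wx":0,"wy":0,"wz":0,"grip":0.6},
  {"x":0,"y":-0.04,"z":0,"wx":0,"wy":0,"wz":0,"grip":0.6},
  {"x":0,"y":-0.04,"z":0,"wx":0,"wy":0,"wz":0,"grip":0.6},
  {"x":0,"y":-0.04,"z":0,"wx":0,"wy":0,"wz":0,"grip":0.6},
  {"x":0,"y":-0.04,"z":0,"wx":0,"wy":0,"wz":0,"grip":0.6},
  {"x":0,"y":0,"z":0,"wx":0,"wy":0,"wz":0,"grip":0.6},
  {"x":0,"y":0,"z":0,"wx":0,"wy":0,"wz":0,"grip":0.6},
])

```text
clock: 24.62
eef_pos: [651.3, 8.4, 235.5]
eef_rot: [3.141, 0.0, -3.095]
wrist_force: [-0.4, 0.0, -0.3]
finger_gap: 56.4
```

```bash
python3 - <<'E'
from h import *
shot('side','side13');cr('side','side13',180,80,250,190,3.2)
shot('top','top13');cr('top','top13',150,110,200,150,4)
goto(579,-130,40)
E
```

```text
pos [651.3   9.  235.5] rot [ 3.1415e+00  1.0000e-04 -3.0936e+00] gap 56.2 F [ 0.1 -0.1 -0.6] t 24.725
tool shift mm (cur. axes) [  78.9 -135.4  195.5]
```

View pics/side13c.png

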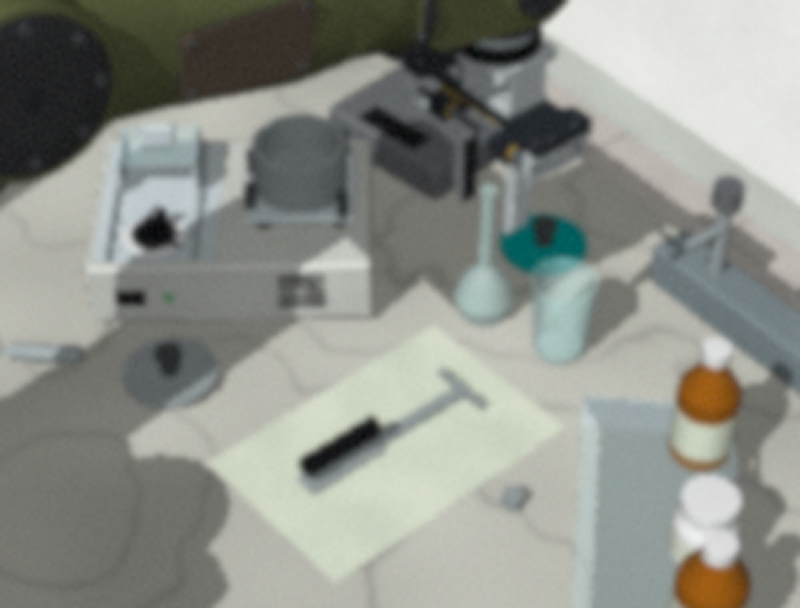

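View pics/top13c.png

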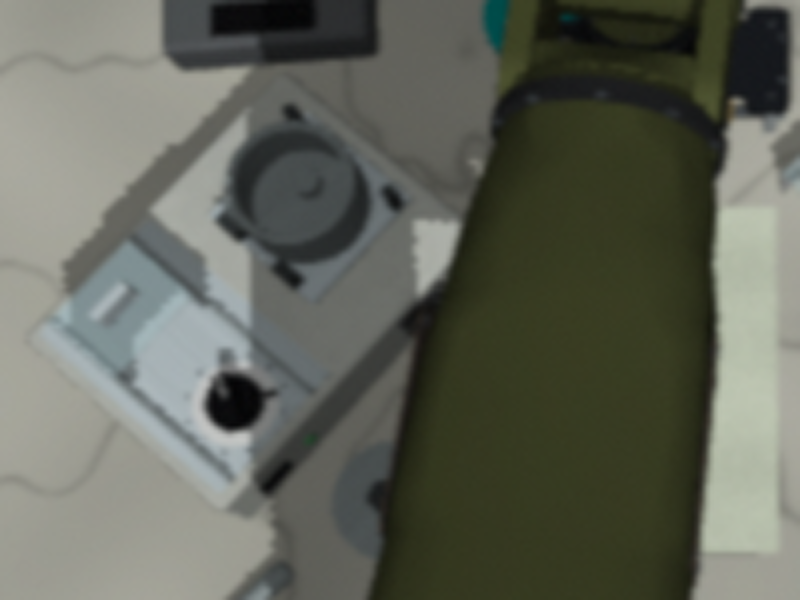

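```bash
python3 - <<'E'
from h import *
print(onz('side',180+515/3.2,80+496/3.2,7.5)+[-2,2.8,0])
goto(579,-129,36)
E
```

```text
[ 581.00814138 -126.03514624    7.5       ]
pos [651.3   9.  235.5] rot [ 3.1415e+00  1.0000e-04 -3.0936e+00] gap 56.2 F [ 0.1 -0.1 -0.6] t 24.725
tool shift mm (cur. axes) [  78.9 -134.4  199.5]
```

>>> play_rows([
  {"x":0.0195,"y":-0.0334,"z":0.0,"wx":0,"wy":0,"wz":0,"grip":0.6},
  {"x":0.0195,"y":-0.0334,"z":0.02,"wx":0,"wy":0,"wz":0,"grip":0.6},
  {"x":0.0195,"y":-0.0334,"z":0.03,"wx":0,"wy":0,"wz":0,"grip":0.6},
  {"x":0.0195,"y":-0.0334,"z":0.03,"wx":0,"wy":0,"wz":0,"grip":0.6},
  {"x":0,"y":0,"z":0.04,"wx":0,"wy":0,"wz":0,"grip":0.6},
  {"x":0,"y":0,"z":0.04,"wx":0,"wy":0,"wz":0,"grip":0.6},
  {"x":0,"y":0,"z":0.03,"wx":0,"wy":0,"wz":0,"grip":0.6},
  {"x":0,"y":0,"z":0.01,"wx":0,"wy":0,"wz":0,"grip":0.6},
  {"x":0,"y":0,"z":0,"wx":0,"wy":0,"wz":0,"grip":0.6},
], squeeze=25)

```text
clock: 25.85
eef_pos: [579.9, -128.7, 35.7]
eef_rot: [3.142, -0.0, -3.094]
wrist_force: [-0.1, 0.2, -0.2]
finger_gap: 56.6
```

```bash
python3 - <<'E'
from h import *
shot('side','side14');cr('side','side14',280,170,140,100,5.5)
goto(580,-128,2.7)
E
```

```text
pos [ 580.3 -128.9   36.5] rot [-3.1412e+00  1.1000e-03 -3.0942e+00] gap 56.6 F [ 0.3 -0.4  0.2] t 25.9
tool shift mm (cur. axes) [ 0.3  1.  33.8]
```

View pics/side14c.png

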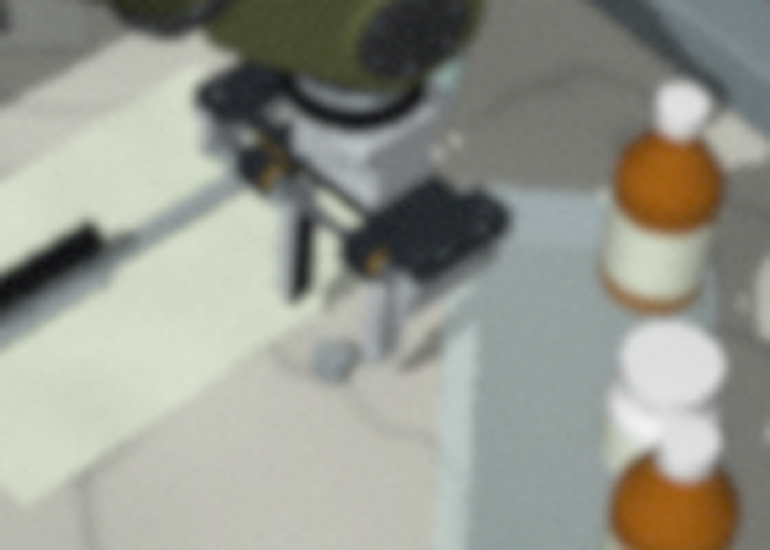

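>>> play_rows([
  {"x":0.0,"y":0.002,"z":0.016,"wx":0,"wy":0,"wz":0,"grip":0.6},
  {"x":0,"y":0,"z":0.0175,"wx":0,"wy":0,"wz":0,"grip":0.6},
  {"x":0,"y":0,"z":0,"wx":0,"wy":0,"wz":0,"grip":0.6},
  {"x":0,"y":0,"z":0,"wx":0,"wy":0,"wz":0,"grip":0},
  {"x":0,"y":0,"z":0,"wx":0,"wy":0,"wz":0,"grip":0},
  {"x":0,"y":0,"z":0,"wx":0,"wy":0,"wz":0,"grip":0},
  {"x":0,"y":0,"z":0,"wx":0,"wy":0,"wz":0,"grip":0},
  {"x":0,"y":0,"z":0,"wx":0,"wy":0,"wz":0,"grip":0},
  {"x":0,"y":0,"z":0,"wx":0,"wy":0,"wz":0,"grip":0},
  {"x":0.0,"y":0,"z":-0.02,"wx":0,"wy":0,"wz":0,"grip":0},
  {"x":0,"y":0,"z":-0.04,"wx":0,"wy":0,"wz":0,"grip":0},
  {"x":0,"y":0,"z":-0.06,"wx":0,"wy":0,"wz":0,"grip":0},
  {"x":0,"y":0,"z":-0.06,"wx":0,"wy":0,"wz":0,"grip":0},
  {"x":0,"y":0,"z":-0.04,"wx":0,"wy":0,"wz":0,"grip":0},
  {"x":0,"y":0,"z":0,"wx":0,"wy":0,"wz":0,"grip":0},
], squeeze=25)

```text
clock: 27.78
eef_pos: [580.5, -127.4, 226.8]
eef_rot: [-3.139, 0.007, -3.095]
wrist_force: [0.6, 0.0, -1.1]
finger_gap: 21.1
```

```bash
python3 - <<'E'
from h import *
goto(611,287,124)
E
```

```text
pos [ 580.5 -127.4  226.8] rot [-3.1393  0.0068 -3.0947] gap 21.1 F [ 0.6  0.  -1.1] t 27.775
tool shift mm (cur. axes) [-49.2 412.8 102.2]
```

```bash
python3 - <<'E'
from h import *
print(onz('top',150+312/4,110+182/4,132), onz('top',150+300/4,110+190/4,162))
E
```

```text
[634.33372501 278.8167766  132.        ] [617.37164232 277.70892805 162.        ]
```

>>> play_rows([
  {"x":-0.0047,"y":0.0375,"z":0,"wx":0,"wy":0,"wz":0,"grip":0},
  {"x":-0.0047,"y":0.0375,"z":0,"wx":0,"wy":0,"wz":0,"grip":0},
  {"x":-0.0047,"y":0.0375,"z":0,"wx":0,"wy":0,"wz":0,"grip":0},
  {"x":-0.0047,"y":0.0375,"z":0,"wx":0,"wy":0,"wz":0,"grip":0},
  {"x":-0.0047,"y":0.0375,"z":0,"wx":0,"wy":0,"wz":0,"grip":0},
  {"x":-0.0047,"y":0.0375,"z":0,"wx":0,"wy":0,"wz":0,"grip":0},
  {"x":-0.0047,"y":0.0375,"z":0,"wx":0,"wy":0,"wz":0,"grip":0},
  {"x":-0.0047,"y":0.0375,"z":0,"wx":0,"wy":0,"wz":0,"grip":0},
  {"x":-0.0047,"y":0.0375,"z":0,"wx":0,"wy":0,"wz":0,"grip":0},
  {"x":-0.0047,"y":0.0375,"z":0,"wx":0,"wy":0,"wz":0,"grip":0},
  {"x":-0.0022,"y":0.0378,"z":0,"wx":0,"wy":0,"wz":0,"grip":0},
  {"x":0,"y":0,"z":0,"wx":0,"wy":0,"wz":0,"grip":0},
  {"x":0,"y":0,"z":0,"wx":0,"wy":0,"wz":0,"grip":0},
])

```text
clock: 29.4
eef_pos: [609.2, 286.8, 221.6]
eef_rot: [-3.141, -0.001, -3.095]
wrist_force: [0.1, -0.3, -1.5]
finger_gap: 21.4
```

```bash
python3 - <<'E'
from h import *
goto(611,287,124)
E
```

```text
pos [609.2 286.8 221.6] rot [-3.1411e+00 -8.0000e-04 -3.0949e+00] gap 21.4 F [ 0.1 -0.3 -1.5] t 29.4
tool shift mm (cur. axes) [-1.9  0.2 97.6]
```

```bash
python3 - <<'E'
from h import *
print(onz('top',223,156.7,162))
# overlay rim circles on top13
for n,tag,b in [('top','top13',(190,110,6)),('side','side13',(215,90,6))]:
    s=cv2.imread(f'pics/{tag}.png')[b[1]:b[1]+90,b[0]:b[0]+90]
    s=cv2.resize(s,None,fx=6,fy=6,interpolation=2)
    for a in np.arange(0,6.28,.15):
        for r,z,col in [(50,162,(0,0,255)),(42,162,(0,255,0)),(42,117,(255,0,0))]:
            u=(proj(n,[625+r*np.cos(a),287+r*np.sin(a),z])-b[:2])*6; cv2.circle(s,tuple(int(i+3) for i in u),2,col,-1)
    cv2.imwrite(f'pics/rim_{n}.png',s)
E
```

```text
[619.48886951 284.0948587  162.        ]
```

View pics/rim_top.png

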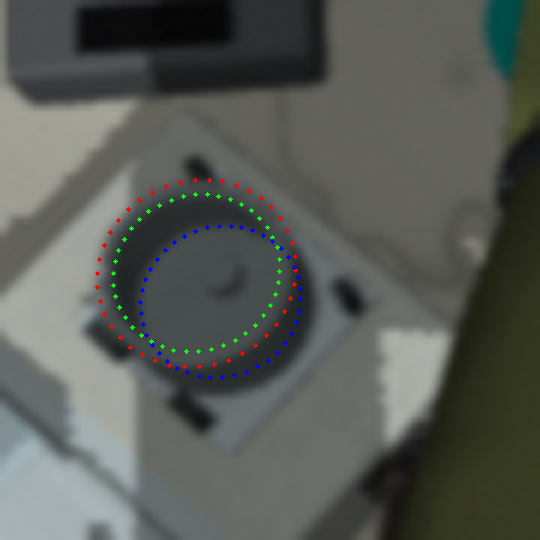

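View pics/rim_side.png

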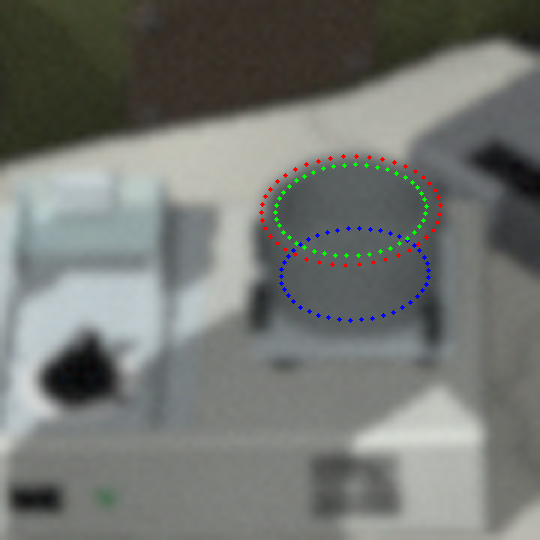

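>>> play_rows([
  {"x":0,"y":0.001,"z":0.025,"wx":0,"wy":0,"wz":0,"grip":0},
  {"x":0,"y":0,"z":0.025,"wx":0,"wy":0,"wz":0,"grip":0},
  {"x":0,"y":0,"z":0.02,"wx":0,"wy":0,"wz":0,"grip":0},
  {"x":0,"y":0,"z":0.015,"wx":0,"wy":0,"wz":0,"grip":0},
  {"x":0,"y":0,"z":0.012,"wx":0,"wy":0,"wz":0,"grip":0},
  {"x":0,"y":0,"z":0,"wx":0,"wy":0,"wz":0,"grip":0},
  {"x":0,"y":0,"z":0,"wx":0,"wy":0,"wz":0,"grip":0.34},
  {"x":0,"y":0,"z":0,"wx":0,"wy":0,"wz":0,"grip":0.34},
  {"x":0,"y":0,"z":0,"wx":0,"wy":0,"wz":0,"grip":0.34},
  {"x":0,"y":0,"z":0,"wx":0,"wy":0,"wz":0,"grip":0.34},
])

```text
clock: 30.65
eef_pos: [609.2, 289.6, 125.9]
eef_rot: [3.14, 0.001, -3.094]
wrist_force: [-2.6, 6.4, 1.0]
finger_gap: 32.0
```

>>> play_rows([
  {"x":0,"y":0,"z":-0.03,"wx":0,"wy":0,"wz":0,"grip":0.34},
  {"x":0,"y":0,"z":-0.04,"wx":0,"wy":0,"wz":0,"grip":0.34},
  {"x":0,"y":0,"z":-0.04,"wx":0,"wy":0,"wz":0,"grip":0.5},
  {"x":0,"y":-0.04,"z":0,"wx":0,"wy":0,"wz":0,"grip":0.6},
  {"x":0,"y":-0.04,"z":0,"wx":0,"wy":0,"wz":0,"grip":0.6},
  {"x":0.02,"y":-0.04,"z":0,"wx":0,"wy":0,"wz":0,"grip":0.6},
  {"x":0.02,"y":-0.04,"z":0,"wx":0,"wy":0,"wz":0,"grip":0.6},
  {"x":0.02,"y":-0.04,"z":0,"wx":0,"wy":0,"wz":0,"grip":0.6},
  {"x":0.02,"y":-0.04,"z":0,"wx":0,"wy":0,"wz":0,"grip":0.6},
  {"x":0.02,"y":-0.04,"z":0,"wx":0,"wy":0,"wz":0,"grip":0.6},
  {"x":0,"y":0,"z":0,"wx":0,"wy":0,"wz":0,"grip":0.6},
  {"x":0,"y":0,"z":0,"wx":0,"wy":0,"wz":0,"grip":0.6},
])

```text
clock: 32.15
eef_pos: [522.9, 4.4, 235.6]
eef_rot: [-3.142, 0.001, -3.095]
wrist_force: [-0.5, -0.6, -1.1]
finger_gap: 56.6
```

```bash
python3 - <<'E'
from h import *
shot('side','side15');cr('side','side15',180,80,250,190,3.2)
shot('top','top15');cr('top','top15',150,110,200,150,4)
goto(579,-130,40)
E
```

```text
pos [522.9   4.9 235.1] rot [-3.1416e+00  4.0000e-04 -3.0938e+00] gap 56.7 F [-0.2  0.5  0.3] t 32.25
tool shift mm (cur. axes) [ -49.5 -137.4  195.1]
```

View pics/side15c.png

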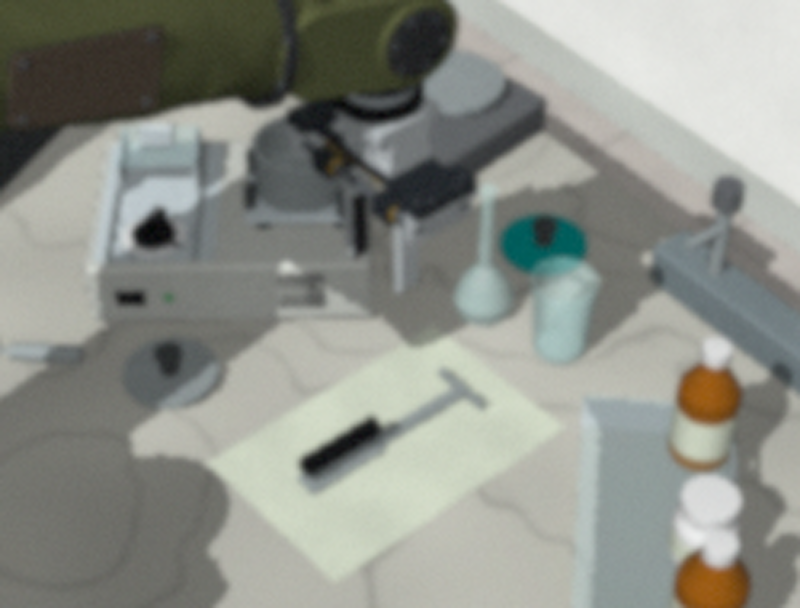

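View pics/top15c.png

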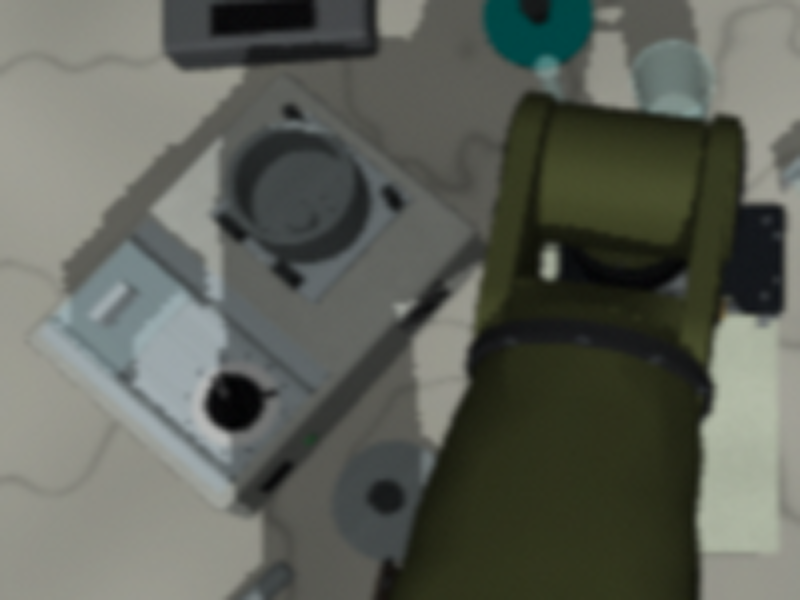

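```bash
python3 - <<'E'
from h import *
for t in ['top13','top15']:
    c=cv2.imread(f'pics/{t}.png')[130:185,195:255].astype(np.float32)
    c=cv2.resize(c,None,fx=8,fy=8,interpolation=cv2.INTER_CUBIC); c=np.clip((c-55)*4+80,0,255)
    cv2.imwrite(f'pics/e_{t}.png',c.astype(np.uint8))
a=np.hstack([cv2.imread('pics/e_top13.png'),cv2.imread('pics/e_top15.png')]);cv2.imwrite('pics/ej.png',cv2.resize(a,(780,358)))
E
```

```text
(no output)
```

View pics/ej.png

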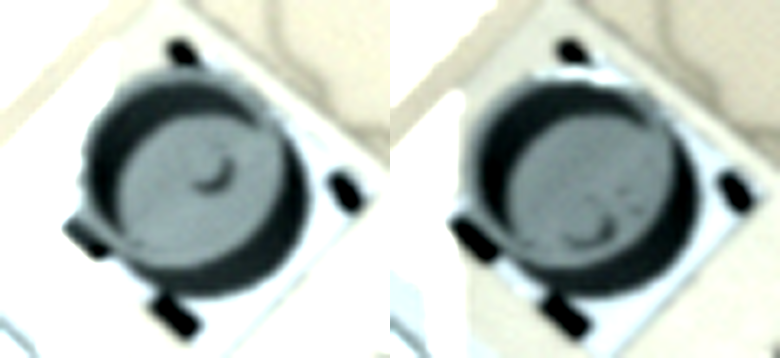

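```bash
python3 - <<'E'
from h import *
f=lambda u,v:(u/.8125/8+195, v/.8125/8+130)
for p in [(240,200),(200,230),(211,172)]: print(onz('top',*f(*p),132))
print('head',onz('top',150+484/5,110+620/5,41),'flange',onz('top',150+491/5,110+625/5,13))
# side lid head from side15 crop: head top approx (168,350), flange centre (172,372)
print('head',onz('side',180+168/3.2,80+350/3.2,41),'flange',onz('side',180+172/3.2,80+373/3.2,13))
print('t15 head',onz('top',150+386/4,110+496/4,41))
for n,t in [('top','top0'),('side','side0')]:
    p=np.load(f'pics/{t}.npz')['p'].astype(int)
    x0,y0=(240,225) if n=='top' else (222,180)
    m=np.zeros(p.shape[:2],np.uint8); m[y0:y0+20,x0:x0+20]=(p.max(2)<50)[y0:y0+20,x0:x0+20]
    M=cv2.moments(m,True); print(n,M['m00'],onz(n,M['m10']/M['m00'],M['m01']/M['m00'],38))
E
```

```text
[618.00902632 264.39085867 132.        ]
[601.74074328 281.49626529 132.        ]
[631.07519759 280.07890179 132.        ]
head [404.06350045 212.00818286  41.        ] flange [404.19884364 213.46470753  13.        ]
head [407.90983618 215.71521507  41.        ] flange [406.13940364 210.54209637  13.        ]
t15 head [403.99720486 212.97155978  41.        ]
top 64.0 [404.78260363 215.19033559  38.        ]
side 36.0 [402.70025328 210.57050912  38.        ]
```

```bash
python3 - <<'E'
from h import *
c=lambda x,y:(150+x/5,110+y/5)
print('knob',onz('top',*c(290,500),113))
for nm,p,z in [('corner front-left',(45,425),85),('front-bottom',(290,635),85),('right',(605,300),85),('back',(350,95),85)]: print(nm,onz('top',*c(*p),z))
print('tab',onz('top',*c(146,381),145))
P=lambda n,u,v:0
goto(404.5,212.5,150,np.pi/2+.9)
E
```

```text
knob [461.3212559  322.88954123 113.        ]
corner front-left [503.49029994 494.53098538  85.        ]
front-bottom [381.69835716 320.43219036  85.        ]
right [610.57047788 148.61274628  85.        ]
back [740.12275398 331.97322142  85.        ]
tab [522.5902835  409.06561496 145.        ]
pos [522.9   4.9 235.1] rot [-3.1416e+00  4.0000e-04 -3.0938e+00] gap 56.7 F [-0.2  0.5  0.3] t 32.25
tool shift mm (cur. axes) [108.4 213.1  85.1]
turn deg [1.000e-02 2.000e-02 4.117e+01]
tool shift after turn [221.8  89.   85.1]
```

>>> play_rows([
  {"x":0,"y":0,"z":0,"wx":0,"wy":0,"wz":-8.4,"grip":0.6},
  {"x":0,"y":0,"z":0,"wx":0,"wy":0,"wz":-8.4,"grip":0.6},
  {"x":0,"y":0,"z":0,"wx":0,"wy":0,"wz":-8.4,"grip":0.6},
  {"x":0,"y":0,"z":0,"wx":0,"wy":0,"wz":-8.4,"grip":0.6},
  {"x":0,"y":0,"z":0,"wx":0,"wy":0,"wz":-8.4,"grip":0.6},
  {"x":0,"y":0,"z":0,"wx":0,"wy":0,"wz":-8.4,"grip":0.6},
  {"x":0,"y":0,"z":0,"wx":0,"wy":0,"wz":0,"grip":0.6},
])

```text
clock: 33.12
eef_pos: [522.9, 6.2, 234.8]
eef_rot: [-3.141, -0.001, -2.217]
wrist_force: [0.5, -0.2, 0.0]
finger_gap: 56.7
```

```bash
python3 - <<'E'
from h import *
goto(404.5,212.5,120)
E
```

```text
pos [522.9   6.2 234.8] rot [-3.1410e+00 -1.2000e-03 -2.2166e+00] gap 56.7 F [ 0.5 -0.2  0. ] t 33.125
tool shift mm (cur. axes) [-93.6 218.7 114.6]
```

>>> play_rows([
  {"x":-0.0156,"y":0.0365,"z":0,"wx":0,"wy":0,"wz":0,"grip":0.6},
  {"x":-0.0156,"y":0.0365,"z":0,"wx":0,"wy":0,"wz":0,"grip":0.6},
  {"x":-0.0156,"y":0.0365,"z":0,"wx":0,"wy":0,"wz":0,"grip":0.6},
  {"x":-0.0156,"y":0.0365,"z":0,"wx":0,"wy":0,"wz":0,"grip":0.6},
  {"x":-0.0156,"y":0.0365,"z":0,"wx":0,"wy":0,"wz":0,"grip":0.6},
  {"x":-0.0156,"y":0.0365,"z":0,"wx":0,"wy":0,"wz":0,"grip":0.6},
  {"x":0,"y":0,"z":0.04,"wx":0,"wy":0,"wz":0,"grip":0.6},
  {"x":0,"y":0,"z":0.04,"wx":0,"wy":0,"wz":0,"grip":0.6},
  {"x":0,"y":0,"z":0.035,"wx":0,"wy":0,"wz":0,"grip":0.6},
  {"x":0,"y":0,"z":0,"wx":0,"wy":0,"wz":0,"grip":0.6},
  {"x":0,"y":0,"z":0,"wx":0,"wy":0,"wz":0,"grip":0.6},
])

```text
clock: 34.5
eef_pos: [404.8, 212.3, 121.0]
eef_rot: [-3.14, 0.0, -2.216]
wrist_force: [0.5, -0.6, 0.6]
finger_gap: 56.4
```

```bash
python3 - <<'E'
from h import *
shot('side','side16');cr('side','side16',180,90,150,130,4.5)
shot('top','top16');cr('top','top16',150,110,200,150,4)
goto(404.5,212.5,17)
for t in ['top16']:
    c=cv2.imread(f'pics/{t}.png')[130:185,195:255].astype(np.float32)
    c=cv2.resize(c,None,fx=8,fy=8,interpolation=cv2.INTER_CUBIC); c=np.clip((c-55)*3+80,0,255)
    cv2.imwrite(f'pics/e_{t}.png',c.astype(np.uint8))
E
```

```text
pos [404.9 212.3 121.2] rot [-3.1396e+00  9.0000e-04 -2.2168e+00] gap 56.2 F [ 0.4  0.3 -0.2] t 34.6
tool shift mm (cur. axes) [  0.2   0.6 104.2]
```

View pics/side16c.png

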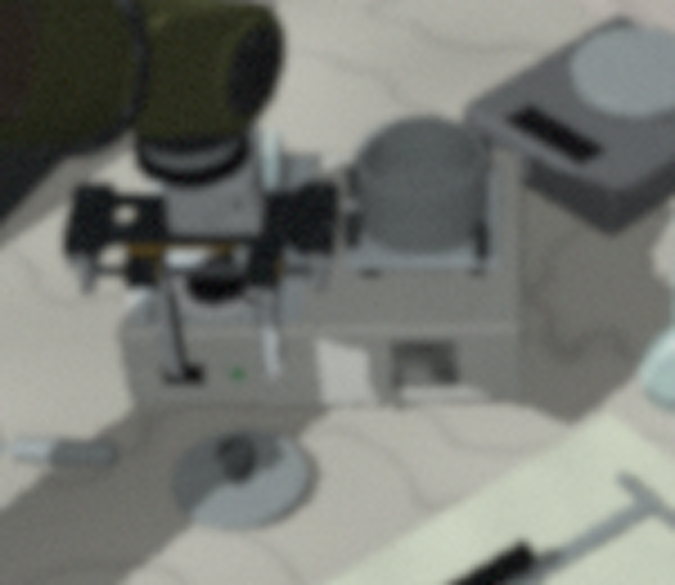

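View pics/e_top16.png

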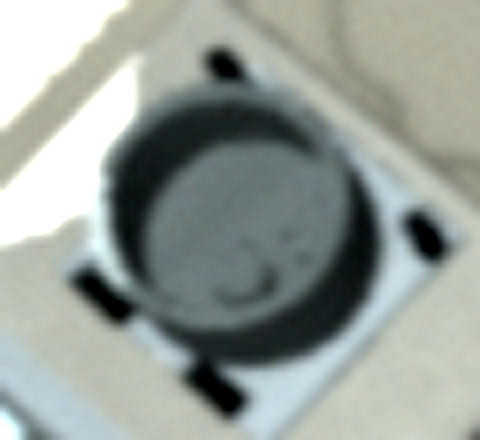

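```bash
python3 - <<'E'
from h import *
print((proj('side',[404.9,212.3,121])-[180,90])*4.5,(proj('side',[404.9,212.3,41])-[180,90])*4.5,(proj('side',[404.9,212.3,13])-[180,90])*4.5)
E
```

```text
[223.1921351  369.63122645] [235.16582492 451.5508921 ] [239.16467776 478.90960039]
```

>>> play_rows([
  {"x":-0.0023,"y":0.0011,"z":0.03,"wx":0,"wy":0,"wz":0,"grip":0.6},
  {"x":0,"y":0,"z":0.03,"wx":0,"wy":0,"wz":0,"grip":0.6},
  {"x":0,"y":0,"z":0.025,"wx":0,"wy":0,"wz":0,"grip":0.6},
  {"x":0,"y":0,"z":0.015,"wx":0,"wy":0,"wz":0,"grip":0.6},
  {"x":0,"y":0,"z":0.004,"wx":0,"wy":0,"wz":0,"grip":0.6},
  {"x":0,"y":0,"z":0,"wx":0,"wy":0,"wz":0,"grip":0.6},
], squeeze=50)

```text
clock: 35.35
eef_pos: [405.1, 214.5, 16.3]
eef_rot: [-3.14, -0.0, -2.217]
wrist_force: [-0.5, -0.0, 0.1]
finger_gap: 56.3
```

```bash
python3 - <<'E'
from h import *
shot('side','side17');cr('side','side17',180,90,150,130,4.5)
shot('top','top17');cr('top','top17',190,170,120,90,6)
goto(404.5,212.5,17)
E
```

```text
pos [405.2 214.5  16.5] rot [-3.1401e+00  1.0000e-04 -2.2171e+00] gap 56.5 F [-0.6  0.1  0.4] t 35.45
tool shift mm (cur. axes) [ 2.  -0.7 -0.5]
```

View pics/side17c.png

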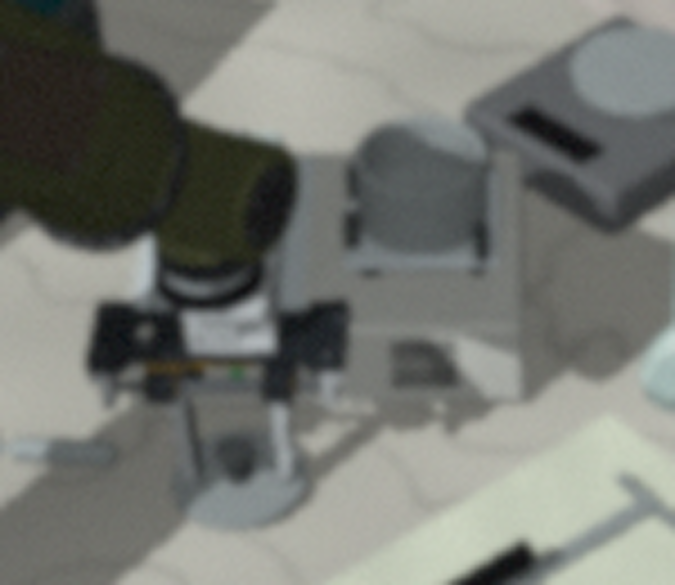

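View pics/top17c.png

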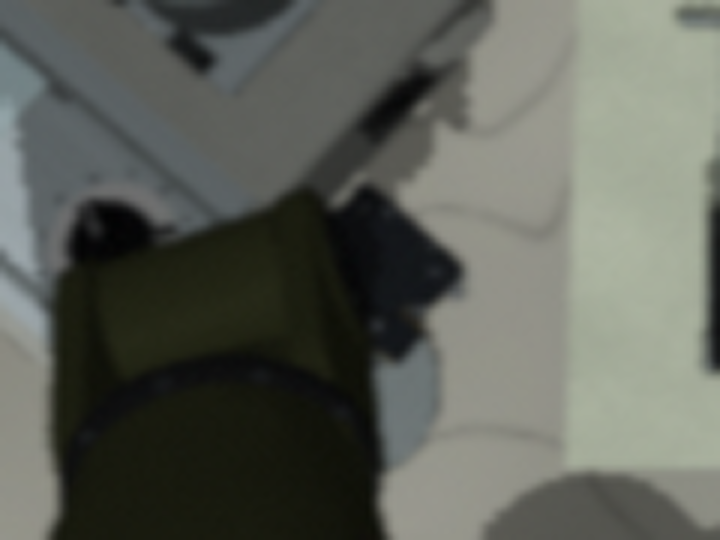

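>>> play_rows([
  {"x":0,"y":0,"z":0,"wx":0,"wy":0,"wz":0,"grip":0},
  {"x":0,"y":0,"z":0,"wx":0,"wy":0,"wz":0,"grip":0},
  {"x":0,"y":0,"z":0,"wx":0,"wy":0,"wz":0,"grip":0},
  {"x":0,"y":0,"z":0,"wx":0,"wy":0,"wz":0,"grip":0},
  {"x":0,"y":0,"z":0,"wx":0,"wy":0,"wz":0,"grip":0},
  {"x":0,"y":0,"z":0,"wx":0,"wy":0,"wz":0,"grip":0},
  {"x":0,"y":0,"z":-0.02,"wx":0,"wy":0,"wz":0,"grip":0},
  {"x":0,"y":0,"z":-0.04,"wx":0,"wy":0,"wz":0,"grip":0},
  {"x":0,"y":0,"z":-0.05,"wx":0,"wy":0,"wz":0,"grip":0},
  {"x":0,"y":0,"z":-0.05,"wx":0,"wy":0,"wz":0,"grip":0},
  {"x":0,"y":0,"z":-0.05,"wx":0,"wy":0,"wz":0,"grip":0},
  {"x":0,"y":0,"z":0,"wx":0,"wy":0,"wz":0,"grip":0},
  {"x":0,"y":0,"z":0,"wx":0,"wy":0,"wz":0,"grip":0},
], squeeze=55)

```text
clock: 37.08
eef_pos: [404.2, 214.3, 224.2]
eef_rot: [3.141, -0.003, -2.217]
wrist_force: [-0.4, -0.3, -4.9]
finger_gap: 26.6
```

```bash
python3 - <<'E'
from h import *
goto(625,287,220)
E
```

```text
pos [404.2 214.3 224.2] rot [ 3.1414e+00 -3.0000e-03 -2.2171e+00] gap 26.6 F [-0.4 -0.3 -4.9] t 37.075
tool shift mm (cur. axes) [-191.  -132.5    3.6]
```

>>> play_rows([
  {"x":-0.019,"y":-0.0132,"z":0,"wx":0,"wy":0,"wz":0,"grip":0},
  {"x":-0.019,"y":-0.0132,"z":0,"wx":0,"wy":0,"wz":0,"grip":0},
  {"x":-0.019,"y":-0.0132,"z":0,"wx":0,"wy":0,"wz":0,"grip":0},
  {"x":-0.019,"y":-0.0132,"z":0,"wx":0,"wy":0,"wz":0,"grip":0},
  {"x":-0.019,"y":-0.0132,"z":0,"wx":0,"wy":0,"wz":0,"grip":0},
  {"x":-0.019,"y":-0.0132,"z":0,"wx":0,"wy":0,"wz":0,"grip":0},
  {"x":-0.019,"y":-0.0132,"z":0,"wx":0,"wy":0,"wz":0,"grip":0},
  {"x":-0.019,"y":-0.0132,"z":0,"wx":0,"wy":0,"wz":0,"grip":0},
  {"x":-0.019,"y":-0.0132,"z":0,"wx":0,"wy":0,"wz":0,"grip":0},
  {"x":-0.019,"y":-0.0132,"z":0,"wx":0,"wy":0,"wz":0,"grip":0},
  {"x":0,"y":0,"z":0.02,"wx":0,"wy":0,"wz":0,"grip":0},
  {"x":0,"y":0,"z":0,"wx":0,"wy":0,"wz":0,"grip":0},
  {"x":0,"y":0,"z":0,"wx":0,"wy":0,"wz":0,"grip":0},
])

```text
clock: 38.7
eef_pos: [624.3, 286.6, 205.1]
eef_rot: [-3.141, -0.002, -2.217]
wrist_force: [-0.4, -1.0, -3.2]
finger_gap: 27.0
```

```bash
python3 - <<'E'
from h import *
shot('side','side18');cr('side','side18',210,50,120,100,6)
shot('top','top18');cr('top','top18',180,100,120,100,6)
goto(625,287,220)
E
```

```text
pos [624.5 286.8 206.1] rot [-3.1405e+00 -6.0000e-04 -2.2171e+00] gap 26.9 F [-0.2  0.3 -3.4] t 38.8
tool shift mm (cur. axes) [ -0.5  -0.2 -13.9]
```

View pics/side18c.png

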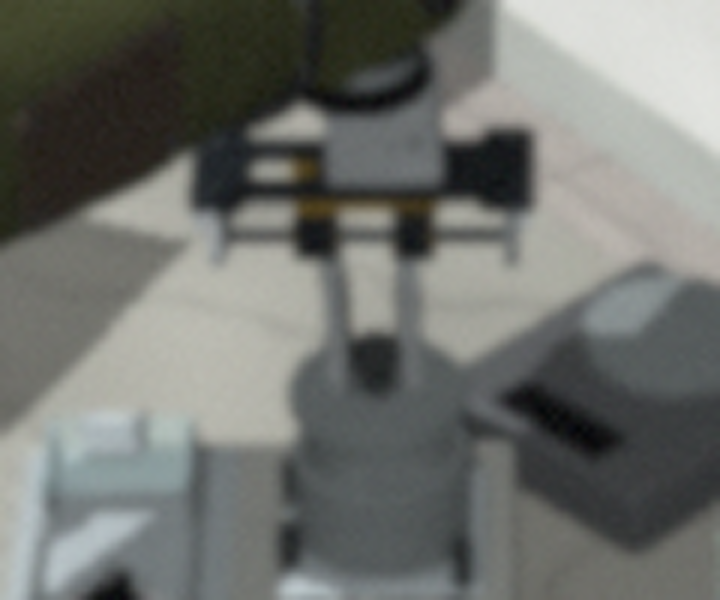

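View pics/top18c.png

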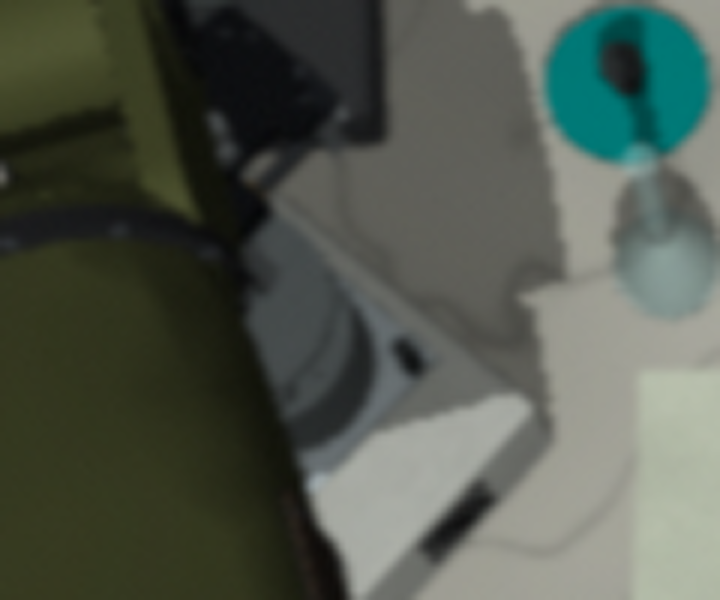

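```bash
python3 - <<'E'
from h import *
p=np.load('pics/side18.npz')['p'].astype(np.float32)
c=cv2.resize(p[100:155,250:300],None,fx=14,fy=14,interpolation=cv2.INTER_CUBIC)[:,:,::-1]; c=np.clip((c-90)*2.2+90,0,255)[:600]
for i in range(0,c.shape[0],70): cv2.putText(c,str(100+i//14),(0,i+10),0,.4,(0,0,255))
for j in range(0,c.shape[1],70): cv2.putText(c,str(250+j//14),(j,10),0,.4,(0,0,255)); c[:,j,:]*=.9
cv2.imwrite('pics/z18.png',c.astype(np.uint8))
T=[624.5,286.8]
for z in [189.7,195.7,202.7]: 
    print(z,proj('side',[T[0],T[1],z]))
for cx,cy in [(625,287)]: 
    print('jar rim',proj('side',[cx,cy,162]),'plat',proj('side',[cx,cy,117]))
E
```

```text
189.7 [272.52899305 117.76865146]
195.7 [272.44128899 116.28546388]
202.7 [272.33840343 114.54553797]
jar rim [273.01691341 124.43624894] plat [273.64440655 135.07711841]
```

View pics/z18.png

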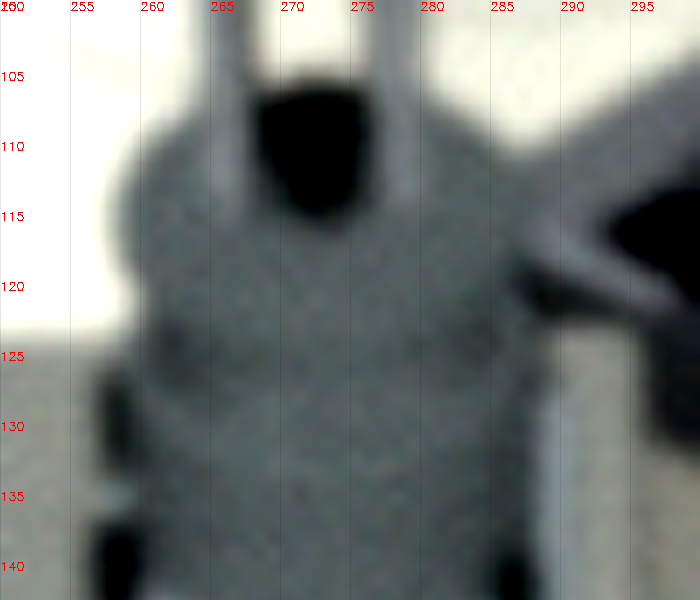

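>>> play_rows([
  {"x":-0.0018,"y":0.001,"z":0.01,"wx":0,"wy":0,"wz":0,"grip":0},
  {"x":0,"y":0,"z":0.01,"wx":0,"wy":0,"wz":0,"grip":0},
  {"x":0,"y":0,"z":0.004,"wx":0,"wy":0,"wz":0,"grip":0},
  {"x":0,"y":0,"z":0,"wx":0,"wy":0,"wz":0,"grip":0},
  {"x":0,"y":0,"z":0,"wx":0,"wy":0,"wz":0,"grip":0},
])

```text
clock: 39.42
eef_pos: [624.9, 288.8, 181.9]
eef_rot: [-3.141, -0.001, -2.217]
wrist_force: [0.1, -0.8, -3.9]
finger_gap: 26.1
```

```bash
python3 - <<'E'
from h import *
goto(625,287,172.4)
shot('side','side19');p=np.load('pics/side19.npz')['p'].astype(np.float32)
c=cv2.resize(p[100:155,250:300],None,fx=14,fy=14,interpolation=cv2.INTER_CUBIC)[:,:,::-1]; c=np.clip((c-90)*2.2+90,0,255)[:600]
cv2.imwrite('pics/z19.png',c.astype(np.uint8))
E
```

```text
pos [624.9 288.8 181.9] rot [-3.1405e+00 -7.0000e-04 -2.2171e+00] gap 26.1 F [ 0.1 -0.8 -3.9] t 39.425
tool shift mm (cur. axes) [ 1.3 -1.1  9.5]
```

View pics/z19.png

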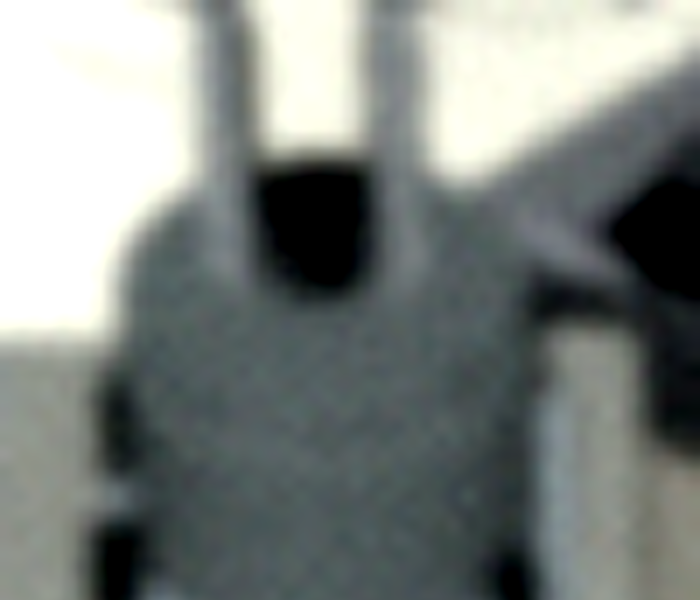

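>>> play_rows([
  {"x":0,"y":0,"z":0.003,"wx":0,"wy":0,"wz":0,"grip":0},
  {"x":0,"y":0,"z":0.002,"wx":0,"wy":0,"wz":0,"grip":0},
  {"x":0,"y":0,"z":0,"wx":0,"wy":0,"wz":0,"grip":0},
])

```text
clock: 39.85
eef_pos: [624.7, 288.7, 176.3]
eef_rot: [-3.141, -0.002, -2.217]
wrist_force: [-1.0, -1.1, -4.4]
finger_gap: 27.0
```

>>> play_rows([
  {"x":0,"y":0,"z":0.002,"wx":0,"wy":0,"wz":0,"grip":0},
  {"x":0,"y":0,"z":0,"wx":0,"wy":0,"wz":0,"grip":0},
])

```text
clock: 40.1
eef_pos: [624.7, 288.7, 174.4]
eef_rot: [-3.141, -0.001, -2.217]
wrist_force: [0.2, 0.2, -3.6]
finger_gap: 26.5
```

>>> play_rows([
  {"x":0,"y":0,"z":0.002,"wx":0,"wy":0,"wz":0,"grip":0},
  {"x":0,"y":0,"z":0,"wx":0,"wy":0,"wz":0,"grip":0},
])

```text
clock: 40.35
eef_pos: [624.7, 288.7, 172.4]
eef_rot: [-3.141, -0.001, -2.217]
wrist_force: [-0.2, -1.1, -2.8]
finger_gap: 26.8
```

>>> play_rows([
  {"x":0,"y":0,"z":0.0015,"wx":0,"wy":0,"wz":0,"grip":0},
  {"x":0,"y":0,"z":0,"wx":0,"wy":0,"wz":0,"grip":0},
])

```text
clock: 40.6
eef_pos: [624.9, 288.7, 171.8]
eef_rot: [-3.14, -0.0, -2.217]
wrist_force: [-2.7, -1.3, 3.6]
finger_gap: 26.4
```

>>> play_rows([
  {"x":0,"y":0,"z":0,"wx":0,"wy":0,"wz":0,"grip":0.5},
  {"x":0,"y":0,"z":0,"wx":0,"wy":0,"wz":0,"grip":0.5},
  {"x":0,"y":0,"z":0,"wx":0,"wy":0,"wz":0,"grip":0.5},
  {"x":0,"y":0,"z":0,"wx":0,"wy":0,"wz":0,"grip":0.5},
  {"x":0,"y":0,"z":-0.03,"wx":0,"wy":0,"wz":0,"grip":0.5},
  {"x":0,"y":0,"z":-0.04,"wx":0,"wy":0,"wz":0,"grip":0.5},
  {"x":0.04,"y":0,"z":-0.02,"wx":0,"wy":0,"wz":0,"grip":0.5},
  {"x":0.04,"y":-0.04,"z":0,"wx":0,"wy":0,"wz":0,"grip":0.5},
  {"x":0.04,"y":-0.04,"z":0,"wx":0,"wy":0,"wz":0,"grip":0.5},
  {"x":0.04,"y":-0.04,"z":0,"wx":0,"wy":0,"wz":0,"grip":0.5},
  {"x":0.04,"y":-0.04,"z":0,"wx":0,"wy":0,"wz":0,"grip":0.5},
  {"x":0,"y":-0.03,"z":0,"wx":0,"wy":0,"wz":0,"grip":0.5},
  {"x":0,"y":-0.03,"z":0,"wx":0,"wy":0,"wz":0,"grip":0.5},
  {"x":0,"y":0,"z":0,"wx":0,"wy":0,"wz":0,"grip":0.5},
])

```text
clock: 42.35
eef_pos: [680.6, -4.6, 260.4]
eef_rot: [-3.142, -0.002, -2.219]
wrist_force: [-0.4, -0.2, -0.2]
finger_gap: 47.4
```

```bash
python3 - <<'E'
from h import *
shot('side','side20');cr('side','side20',180,80,160,120,5)
shot('top','top20');cr('top','top20',155,120,125,100,6.2)
goto(625,287,172.4)
E
```

```text
pos [679.7  -3.  261.1] rot [-3.1413e+00 -1.4000e-03 -2.2168e+00] gap 47.0 F [-0.4 -0.3  0.8] t 42.45
tool shift mm (cur. axes) [-198.8  218.3   88.4]
```

View pics/side20c.png

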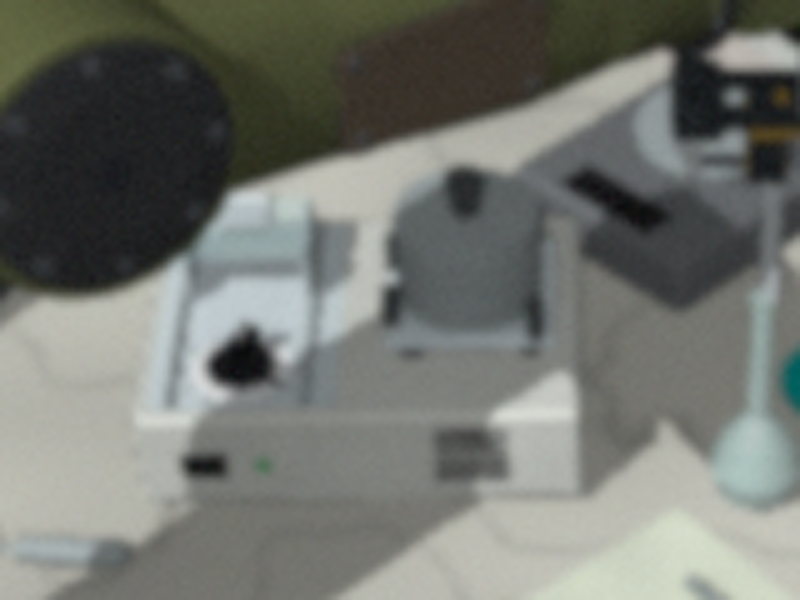

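View pics/top20c.png

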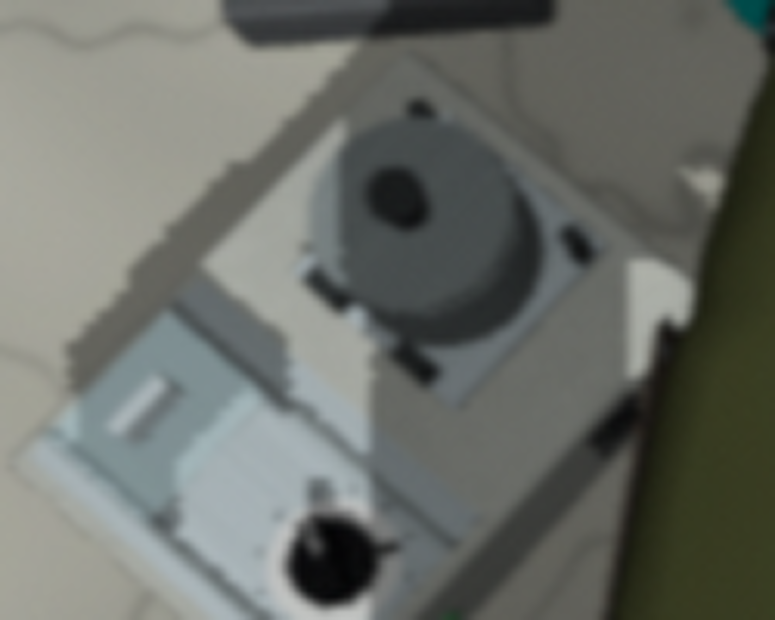

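View pics/top20.png

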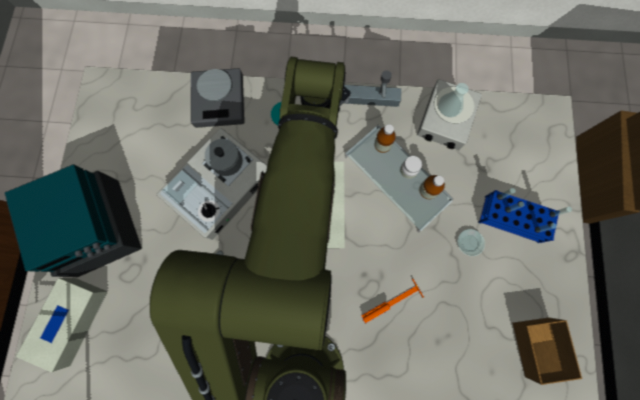

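```bash
python3 - <<'E'
from h import *
p=np.load('pics/top20.npz')['p'][190:230,185:235]; q=np.load('pics/side20.npz')['p'][135:168,210:250]
a=cv2.resize(p,None,fx=12,fy=12,interpolation=cv2.INTER_CUBIC)[:,:,::-1]
b=cv2.resize(q,None,fx=14,fy=14,interpolation=cv2.INTER_CUBIC)[:,:,::-1]
g=lambda x:(255*(np.clip(x,0,255)/255.)**.6).astype(np.uint8)
cv2.imwrite('pics/k1.png',g(a));cv2.imwrite('pics/k2.png',g(b))
E
```

```text
(no output)
```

View pics/k1.png

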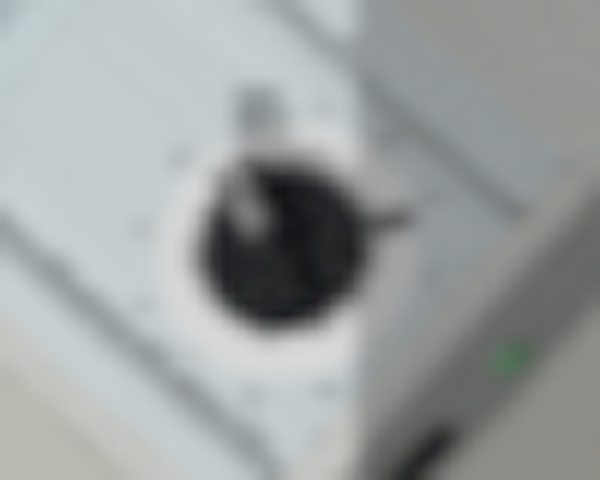

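View pics/k2.png

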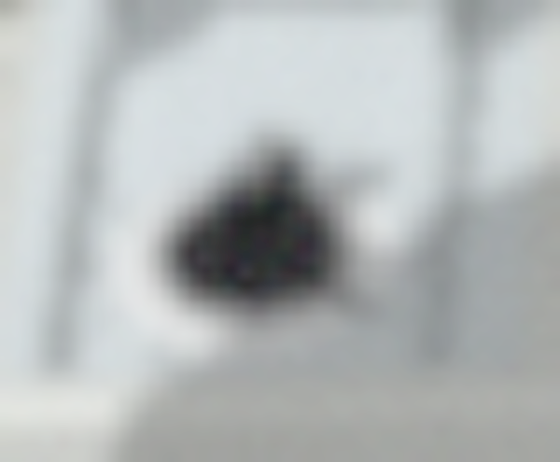

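```bash
python3 - <<'E'
from h import *
f=lambda x,y:(185+(x-6)/12,190+(y-6)/12)
c=onz('top',*f(285,245),91);print('skirt c',c)
m=onz('top',*f(390,221),89);print('mark',m)
for p in [(237,172),(257,218)]: print('ptr',onz('top',*f(*p),113)-c, )
print('mark rel',m-c)
print('proj c at 113',[(np.array(proj('top',[c[0],c[1],113]))-[185,190])*12+6])
E
```

```text
skirt c [465.37961554 329.75904993  91.        ]
mark [473.9536007  303.98581034  89.        ]
ptr [14.33562615  7.40289912 22.        ]
ptr [ 2.74437916  0.55245971 22.        ]
mark rel [  8.57398516 -25.77323958  -2.        ]
proj c at 113 [array([257.59749084, 228.64098491])]
```

```bash
python3 - <<'E'
from h import *
f=lambda x,y:(210+(x-7)/14,135+(y-7)/14)
print('skirt side',onz('side',*f(250,250),91))
print('mark side',onz('side',*f(352,285),89)); print('bar tip',onz('side',*f(282,150),113),onz('side',*f(250,235),91))
i=lambda P:(np.array(proj('side',P))-[210,135])*14+7
print(i([465.4,329.8,91]),i([474,304,89]),i([465.4,329.8,113]),i([465.4+18,329.8+10,113]),i([465.4-18,329.8-10,113]))
goto(465,329.5,130,3.648)
E
```

```text
skirt side [465.37617842 332.5292907   91.        ]
mark side [479.13645976 308.67292112  89.        ]
bar tip [479.09525422 335.78796666 113.        ] [468.29182864 337.36100337  91.        ]
[255.98214586 255.78311721] [343.94654324 303.51617711] [245.74206577 184.82549966] [288.67841338 134.65702498] [202.13257144 235.78050478]
pos [679.7  -3.  261.1] rot [-3.1413e+00 -1.4000e-03 -2.2168e+00] gap 47.0 F [-0.4 -0.3  0.8] t 42.45
tool shift mm (cur. axes) [-136.5  371.6  130.8]
turn deg [-0.03 -0.07 23.97]
tool shift after turn [ 26.5 394.9 131.1]
```

>>> play_rows([
  {"x":0,"y":0,"z":0,"wx":0,"wy":0,"wz":8,"grip":0.45},
  {"x":0,"y":0,"z":0,"wx":0,"wy":0,"wz":8,"grip":0.45},
  {"x":0,"y":0,"z":0,"wx":0,"wy":0,"wz":8,"grip":0.45},
  {"x":0.0026,"y":0.0395,"z":0,"wx":0,"wy":0,"wz":0,"grip":0.45},
  {"x":0.0026,"y":0.0395,"z":0,"wx":0,"wy":0,"wz":0,"grip":0.45},
  {"x":0.0026,"y":0.0395,"z":0,"wx":0,"wy":0,"wz":0,"grip":0.45},
  {"x":0.0026,"y":0.0395,"z":0,"wx":0,"wy":0,"wz":0,"grip":0.45},
  {"x":0.0026,"y":0.0395,"z":0,"wx":0,"wy":0,"wz":0,"grip":0.45},
  {"x":0.0026,"y":0.0395,"z":0,"wx":0,"wy":0,"wz":0,"grip":0.45},
  {"x":0.0026,"y":0.0395,"z":0,"wx":0,"wy":0,"wz":0,"grip":0.45},
  {"x":0.0026,"y":0.0395,"z":0,"wx":0,"wy":0,"wz":0,"grip":0.45},
  {"x":0.0026,"y":0.0395,"z":0,"wx":0,"wy":0,"wz":0,"grip":0.45},
  {"x":0.0026,"y":0.0395,"z":0,"wx":0,"wy":0,"wz":0,"grip":0.45},
  {"x":0,"y":0,"z":0.04,"wx":0,"wy":0,"wz":0,"grip":0.45},
  {"x":0,"y":0,"z":0.04,"wx":0,"wy":0,"wz":0,"grip":0.45},
  {"x":0,"y":0,"z":0.04,"wx":0,"wy":0,"wz":0,"grip":0.45},
  {"x":0,"y":0,"z":0,"wx":0,"wy":0,"wz":0,"grip":0.45},
  {"x":0,"y":0,"z":0,"wx":0,"wy":0,"wz":0,"grip":0.45},
])

```text
clock: 44.7
eef_pos: [466.1, 330.1, 143.1]
eef_rot: [-3.141, 0.002, -2.635]
wrist_force: [0.8, -0.7, -0.6]
finger_gap: 42.3
```

```bash
python3 - <<'E'
from h import *
goto(465.2,330.3,97,3.648)
shot('side','side21');cr('side','side21',190,90,100,85,7)
print((np.array(proj('side',manip.read_state()['eef_pos']))-[190,90])*7)
E
```

```text
pos [466.1 330.1 143.1] rot [-3.1405e+00  1.7000e-03 -2.6354e+00] gap 42.3 F [ 0.8 -0.7 -0.6] t 44.7
tool shift mm (cur. axes) [ 0.8  0.7 46.1]
turn deg [-0.06  0.1  -0.01]
tool shift after turn [ 0.7  0.6 46.1]
[253.53933835 352.92458749]
```

View pics/side21c.png

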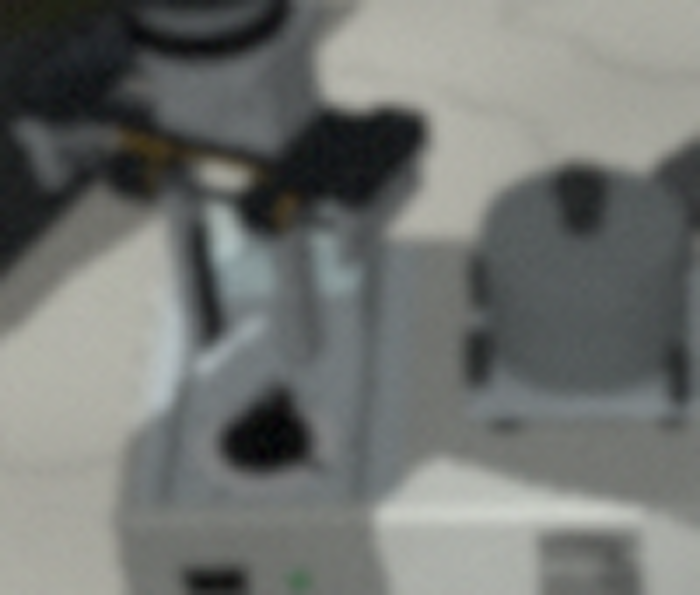

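>>> play_rows([
  {"x":0.0005,"y":0.0018,"z":0.02,"wx":0,"wy":0,"wz":0,"grip":0.45},
  {"x":0,"y":0,"z":0.015,"wx":0,"wy":0,"wz":0,"grip":0.45},
  {"x":0,"y":0,"z":0.01,"wx":0,"wy":0,"wz":0,"grip":0.45},
  {"x":0,"y":0,"z":0,"wx":0,"wy":0,"wz":0,"grip":0.45},
  {"x":0,"y":0,"z":0,"wx":0,"wy":0,"wz":0,"grip":0.45},
], squeeze=12)

```text
clock: 45.38
eef_pos: [464.9, 330.9, 96.6]
eef_rot: [-3.14, 0.0, -2.636]
wrist_force: [-0.5, -0.3, 0.3]
finger_gap: 42.6
```

```bash
python3 - <<'E'
from h import *
goto(465.2,330.3,97,3.648)
shot('side','side22');cr('side','side22',190,90,100,85,7)
print((np.array(proj('side',manip.read_state()['eef_pos']))-[190,90])*7)
E
```

```text
pos [464.9 330.9  96.6] rot [-3.1404e+00  1.0000e-04 -2.6360e+00] gap 42.6 F [-0.5 -0.3  0.3] t 45.375
tool shift mm (cur. axes) [ 0.  -0.7 -0.4]
turn deg [-0.07  0.   -0.05]
tool shift after turn [ 0.  -0.7 -0.4]
[261.03507911 429.59648324]
```

View pics/side22c.png

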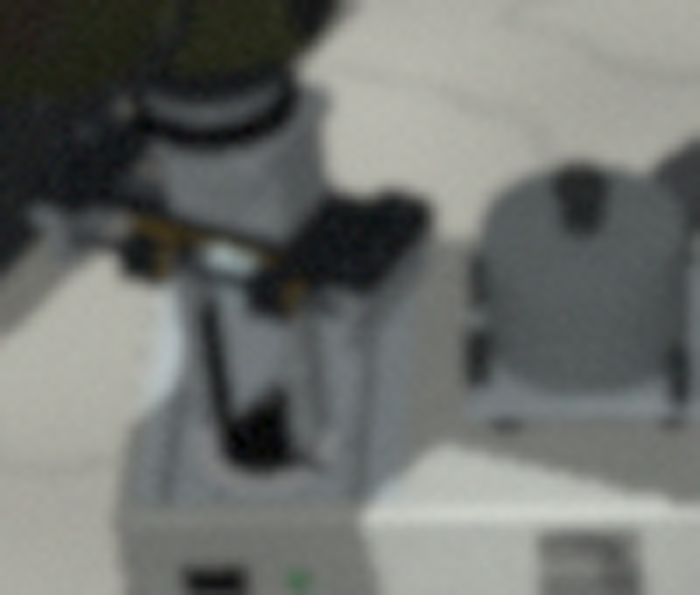

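Fingers straddle the bar, skirt centre (265,438). Close.

>>> play_rows([
  {"x":0,"y":0,"z":0,"wx":0,"wy":0,"wz":0,"grip":0},
  {"x":0,"y":0,"z":0,"wx":0,"wy":0,"wz":0,"grip":0},
  {"x":0,"y":0,"z":0,"wx":0,"wy":0,"wz":0,"grip":0},
  {"x":0,"y":0,"z":0,"wx":0,"wy":0,"wz":0,"grip":0},
  {"x":0,"y":0,"z":0,"wx":0,"wy":0,"wz":0,"grip":0},
  {"x":0,"y":0,"z":0,"wx":0,"wy":0,"wz":0,"grip":0},
], squeeze=12)

```text
clock: 46.18
eef_pos: [464.2, 331.3, 96.1]
eef_rot: [-3.141, -0.001, -2.636]
wrist_force: [-3.3, 4.4, 1.9]
finger_gap: 13.1
```

```bash
python3 - <<'E'
from h import *
goto(465.2,330.3,97,3.648)
s=manip.read_state();print(s['moment'])
E
```

```text
pos [464.2 331.3  96.1] rot [-3.1413e+00 -8.0000e-04 -2.6358e+00] gap 13.1 F [-3.3  4.4  1.9] t 46.175
tool shift mm (cur. axes) [-0.4 -1.3 -0.9]
turn deg [-0.02 -0.05 -0.04]
tool shift after turn [-0.4 -1.3 -0.9]
[ 0.76785199  0.67088282 -0.03475025]
```

>>> play_rows([
  {"x":0,"y":0.001,"z":0,"wx":0,"wy":0,"wz":8,"grip":0},
  {"x":0,"y":0,"z":0,"wx":0,"wy":0,"wz":8,"grip":0},
  {"x":0,"y":0,"z":0,"wx":0,"wy":0,"wz":8,"grip":0},
  {"x":0,"y":0,"z":0,"wx":0,"wy":0,"wz":8,"grip":0},
  {"x":0,"y":0,"z":0,"wx":0,"wy":0,"wz":0,"grip":0},
])

```text
clock: 46.8
eef_pos: [463.9, 332.1, 96.1]
eef_rot: [-3.141, -0.0, 3.09]
wrist_force: [-2.4, 5.4, 0.8]
finger_gap: 13.1
```

```bash
python3 - <<'E'
from h import *
goto(465.2,330.3,97,3.648)
s=manip.read_state();print(s['moment'])
E
```

```text
pos [463.9 332.1  96.1] rot [-3.1410e+00 -1.0000e-04  3.0897e+00] gap 13.1 F [-2.4  5.4  0.8] t 46.8
tool shift mm (cur. axes) [-1.3 -1.7 -0.9]
turn deg [-3.000e-02 -1.000e-02 -3.199e+01]
tool shift after turn [-0.2 -2.2 -0.9]
[ 0.94247316  0.41096069 -0.00975655]
```

>>> play_rows([
  {"x":0,"y":0.001,"z":0,"wx":0,"wy":0,"wz":8.7,"grip":0},
  {"x":0,"y":0,"z":0,"wx":0,"wy":0,"wz":8.7,"grip":0},
  {"x":0,"y":0,"z":0,"wx":0,"wy":0,"wz":8.7,"grip":0},
  {"x":0,"y":0,"z":0,"wx":0,"wy":0,"wz":8.7,"grip":0},
  {"x":0,"y":0,"z":0,"wx":0,"wy":0,"wz":8.7,"grip":0},
  {"x":0,"y":0,"z":0,"wx":0,"wy":0,"wz":8.7,"grip":0},
  {"x":0,"y":0,"z":0,"wx":0,"wy":0,"wz":8.7,"grip":0},
  {"x":0,"y":0,"z":0,"wx":0,"wy":0,"wz":0,"grip":0},
])

```text
clock: 47.8
eef_pos: [464.8, 333.3, 96.1]
eef_rot: [3.14, 0.001, 2.027]
wrist_force: [4.0, 7.8, -3.8]
finger_gap: 13.1
```

```bash
python3 - <<'E'
from h import *
goto(465.2,330.3,97,3.648)
s=manip.read_state();print(s['moment'], s['joints'])
shot('side','side23');cr('side','side23',190,90,100,85,7)
shot('top','top23');cr('top','top23',175,170,100,80,7)
E
```

```text
pos [464.8 333.3  96.1] rot [3.1399e+00 5.0000e-04 2.0274e+00] gap 13.1 F [ 4.   7.8 -3.8] t 47.8
tool shift mm (cur. axes) [-2.9 -1.  -0.9]
turn deg [ 5.000e-02  1.000e-01 -9.285e+01]
tool shift after turn [ 1.1 -2.9 -0.9]
[ 1.40603382 -0.66720629 -0.04307107] [ 5.58450300e-01  4.57429045e-01  1.57255945e+00 -7.59252908e-04
  1.10992486e+00  1.02196535e-01]
```

View pics/side23c.png

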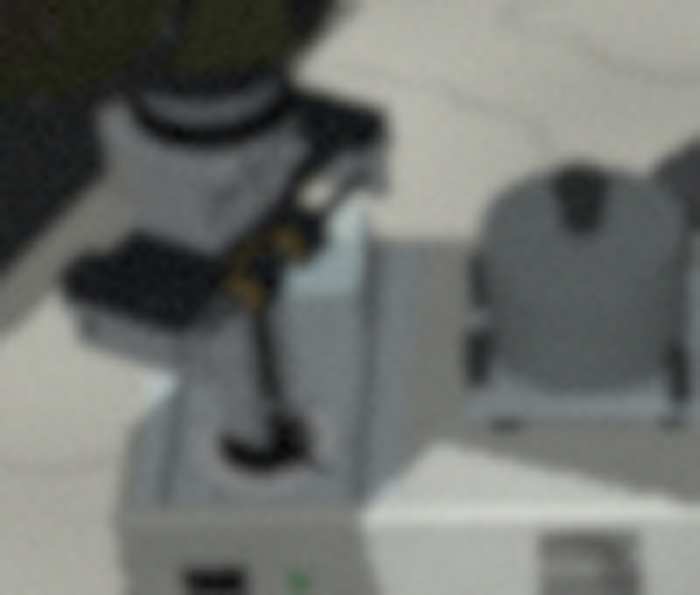

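View pics/top23c.png

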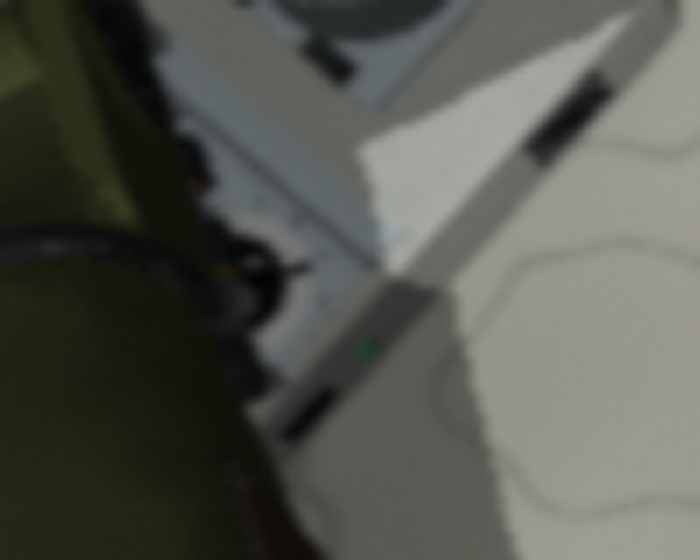

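>>> play_rows([
  {"x":0,"y":0,"z":0,"wx":0,"wy":0,"wz":0,"grip":0.4},
  {"x":0,"y":0,"z":0,"wx":0,"wy":0,"wz":0,"grip":0.4},
  {"x":0,"y":0,"z":0,"wx":0,"wy":0,"wz":0,"grip":0.4},
  {"x":0,"y":0,"z":-0.03,"wx":0,"wy":0,"wz":0,"grip":0.4},
  {"x":0,"y":0,"z":-0.04,"wx":0,"wy":0,"wz":0,"grip":0.4},
  {"x":0,"y":0,"z":-0.04,"wx":0,"wy":0,"wz":0,"grip":0.4},
  {"x":0,"y":-0.05,"z":0,"wx":0,"wy":0,"wz":0,"grip":0.4},
  {"x":0,"y":-0.05,"z":0,"wx":0,"wy":0,"wz":0,"grip":0.4},
  {"x":0,"y":-0.05,"z":0,"wx":0,"wy":0,"wz":0,"grip":0.4},
  {"x":0,"y":-0.05,"z":0,"wx":0,"wy":0,"wz":0,"grip":0.4},
  {"x":0,"y":0,"z":0,"wx":0,"wy":0,"wz":0,"grip":0.4},
  {"x":0,"y":0,"z":0,"wx":0,"wy":0,"wz":0,"grip":0.4},
])

```text
clock: 49.4
eef_pos: [285.1, 245.2, 206.5]
eef_rot: [3.141, 0.001, 2.026]
wrist_force: [-0.4, -0.1, 0.0]
finger_gap: 37.6
```

```bash
python3 - <<'E'
from h import *
goto(465.2,330.3,97,3.648)
g=lambda x:(255*(np.clip(x,0,255)/255.)**.6).astype(np.uint8)
for n,b in [('top',(185,190,50,40)),('side',(205,130,50,40))]:
    A=np.mean([manip.camera(n)[0].astype(np.float32) for _ in range(8)],0)
    np.save(f'pics/avg_{n}.npy',A)
    x,y,w,h=b
    cv2.imwrite(f'pics/av_{n}.png',g(cv2.resize(A[y:y+h,x:x+w],None,fx=14,fy=14,interpolation=cv2.INTER_CUBIC)[:,:,::-1]))
    cv2.imwrite(f'pics/full_{n}.png',A[:,:,::-1].astype(np.uint8))
E
```

```text
pos [285.1 245.2 206.5] rot [3.1411e+00 1.1000e-03 2.0261e+00] gap 37.6 F [-0.4 -0.1  0. ] t 49.4
tool shift mm (cur. axes) [ -2.6 199.1 109.6]
turn deg [-3.000e-02  7.000e-02 -9.293e+01]
tool shift after turn [-198.8  -12.9  109.5]
```

View pics/av_top.png

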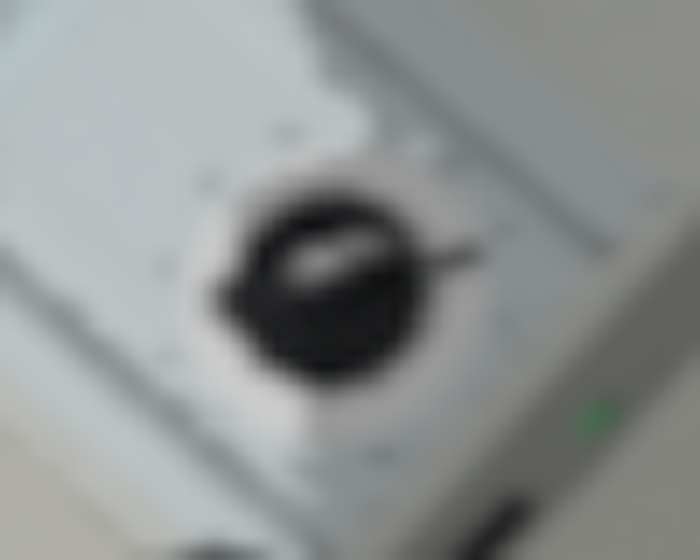

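View pics/av_side.png

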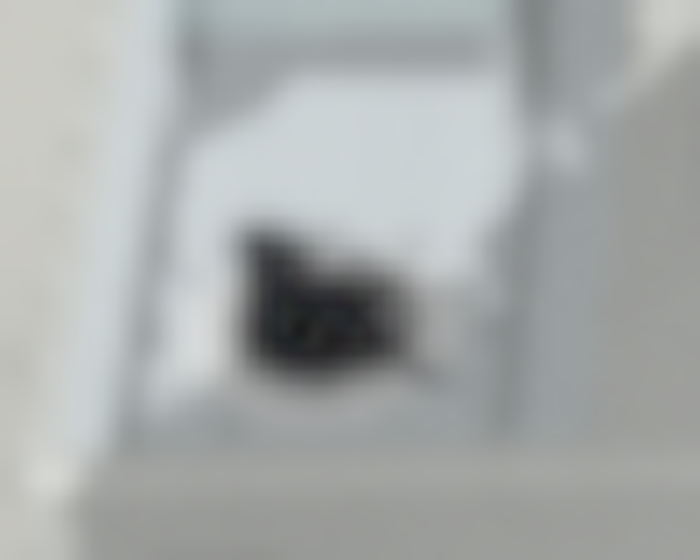

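View pics/full_side.png

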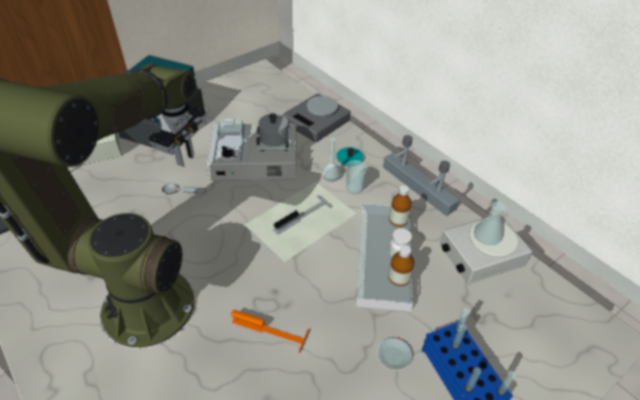

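```bash
cat > k.py <<'E'
from h import *
import sys
def ang(n,a,b,z):
    P=onz(n,*a,z);Q=onz(n,*b,z);d=Q-P;return np.degrees(np.arctan2(d[1],d[0]))
def run(A,c0):
    G=A.mean(2)
    off=(185,190)
    w=lambda x,y:(185+(x-7)/14,190+(y-7)/14)
    # tick: dark pixels right of the skirt
    up=cv2.resize(G[190:230,185:235],None,fx=14,fy=14,interpolation=cv2.INTER_CUBIC)
    def pca(mask,wt):
        ys,xs=np.nonzero(mask);ww=wt[mask];m=np.array([np.average(xs,weights=ww),np.average(ys,weights=ww)])
        D=np.stack([xs,ys],1)-m;C=(D*ww[:,None]).T@D/ww.sum();l,V=np.linalg.eigh(C);v=V[:,1];v=v*np.sign(v[0]);return m,v,np.sqrt(l)
    yy,xx=np.mgrid[:up.shape[0],:up.shape[1]]
    return up,pca,xx,yy,w
E
python3 - <<'E'
from k import *
A=np.load('pics/avg_top.npy');up,pca,xx,yy,w=run(A,None)
print(up[200:320:12,380:520:12].astype(int))
bg=np.median(up[230:300,440:500])
m=(xx>436)&(xx<490)&(yy>230)&(yy<285)&(up<bg-12)
M,v,l=pca(m,np.maximum(bg-up,0));print('tick',bg,M,v,l,m.sum(),ang('top',w(*M),w(*(M+20*v)),89))
mp=(xx>270)&(xx<400)&(yy>215)&(yy<300)&(up>70)
n,lab=cv2.connectedComponents(mp.astype(np.uint8))
mp=lab==lab[255,330]
P,v2,l2=pca(mp,np.maximum(up-60,0));print('ptr',P,v2,l2,mp.sum(),ang('top',w(*P),w(*(P+20*v2)),113))
# skirt centre by dark threshold lower-right contour
d=(up<75).astype(np.uint8);ct=max(cv2.findContours(d,0,2)[0],key=cv2.contourArea)[:,0]
s=ct[(ct[:,1]>300)|((ct[:,0]>400)&(ct[:,1]>280))];s=s[s[:,0]>270]
el=cv2.fitEllipse(s.astype(np.float32));print('skirt',el)
from scipy.optimize import least_squares
o=least_squares(lambda q:np.hypot(s[:,0]-q[0],(s[:,1]-q[1])*1.03)-q[2],[333,288,95]);print(o.x)
c=w(*o.x[:2]);
for z in (89,93): print('mark from centre',ang('top',c,w(*M),z), np.linalg.norm(onz('top',*c,z)-onz('top',*w(*M),89)))
print(onz('top',*c,89))
E
```

```text
[[ 61  79  96 105 108 106 104 100  96  93  91  87]
 [ 27  48  75  95 105 108 107 104  99  94  91  90]
 [ 18  27  48  75  96 105 107 104  99  92  87  87]
 [ 28  22  30  54  81  94  92  87  86  87  86  87]
 [ 32  20  20  37  59  68  64  59  67  82  91  93]
 [ 16  10  10  20  34  42  44  50  65  82  93  95]
 [  6   4   6  16  33  50  64  78  88  93  94  95]
 [  3   3   5  15  38  66  87  98 101  99  95  94]
 [  4   4   5  16  42  75  98 107 105 100  95  93]
 [  5   4   7  23  52  82 101 108 105  97  91  90]]
tick 86.585014 [454.76686546 259.8888687 ] [ 0.89769728 -0.44061274] [ 7.47801829 13.16510364] 1349 -58.643567469433535
ptr [319.43597599 260.38270428] [ 0.96342077 -0.26799331] [3.56691729 6.38678343] 325 -69.88271688004974
skirt ((518.07470703125, 487.3538513183594), (110.25885772705078, 1650.687255859375), 42.212913513183594)
[543.50642048 431.54981462 112.3019341 ]
mark from centre 33.86383307445582 44.91038936322864
mark from centre 33.86383307445585 46.235099890816755
[436.19161274 278.9483985   89.        ]
```

```bash
python3 - <<'E'
from k import *
w=lambda x,y:(185+(x-7)/14,190+(y-7)/14)
for c in [(335,289),(333,286),(336,293)]:
    for m in [(455,259.5),(455,257)]:
        P=onz('top',*w(*c),89);Q=onz('top',*w(*m),89);d=(Q-P)[:2];print(P[:2].round(1),d.round(1),np.hypot(*d).round(1),np.degrees(np.arctan2(d[1],d[0])).round(1))
print('tickdir',ang('top',w(428,265),w(482,250),89),'ptrdir',ang('top',w(290,270),w(375,240),113))
c=[464.3,333]
s=lambda x,y:(205+(x-7)/14,130+(y-7)/14)
I=lambda P,n,o:(np.array(proj(n,P))-o)*14+7
for a in (-60,-66,-72):
    r=np.radians(a);print(a,I([c[0]+28*np.cos(r),c[1]+28*np.sin(r),89],'side',[205,130]),I([c[0]+28*np.cos(r),c[1]+28*np.sin(r),89],'top',[185,190]))
print(I([*c,89],'side',[205,130]),I([*c,89],'top',[185,190]))
r=np.radians(-63.8+180);print('bar back end',I([c[0]+21*np.cos(r),c[1]+21*np.sin(r),113],'side',[205,130]),I([c[0]+21*np.cos(r),c[1]+21*np.sin(r),113],'top',[185,190]));r+=np.pi;print('front',I([c[0]+21*np.cos(r),c[1]+21*np.sin(r),113],'side',[205,130]),I([c[0]+21*np.cos(r),c[1]+21*np.sin(r),113],'top',[185,190]))
E
```

```text
[465.  329.8] [  8.5 -25.9] 27.2 -71.7
[465.  329.8] [  9.1 -25.8] 27.3 -70.6
[465.7 330.3] [  7.9 -26.4] 27.6 -73.4
[465.7 330.3] [  8.5 -26.3] 27.6 -72.2
[464.2 329.4] [  9.4 -25.5] 27.2 -69.7
[464.2 329.4] [ 10.  -25.4] 27.3 -68.5
tickdir -69.93036022680108 ptrdir -65.74551852662677
-60 [418.84580439 356.20262173] [436.55944364 237.44329612]
-66 [412.45297462 363.35334159] [440.84481826 249.22785198]
-72 [404.98376985 370.11972239] [443.81570586 261.48519106]
[316.06343584 327.13101703] [320.27595338 291.279931  ]
bar back end [230.60913123 224.82748478] [193.50782002 306.22284432]
front [379.55912862 274.95372919] [376.46668359 235.03339791]
```

>>> play_rows([
  {"x":0,"y":0.05,"z":0,"wx":0,"wy":0,"wz":0,"grip":0.4},
  {"x":0,"y":0.05,"z":0,"wx":0,"wy":0,"wz":0,"grip":0.4},
  {"x":0,"y":0.05,"z":0,"wx":0,"wy":0,"wz":0,"grip":0.4},
  {"x":0.0007,"y":0.0509,"z":0,"wx":0,"wy":0,"wz":0,"grip":0.4},
  {"x":0,"y":0,"z":0.04,"wx":0,"wy":0,"wz":0,"grip":0.4},
  {"x":0,"y":0,"z":0.04,"wx":0,"wy":0,"wz":0,"grip":0.4},
  {"x":0,"y":0,"z":0.015,"wx":0,"wy":0,"wz":0,"grip":0.4},
  {"x":0,"y":0,"z":0.014,"wx":0,"wy":0,"wz":0,"grip":0.4},
  {"x":0,"y":0,"z":0,"wx":0,"wy":0,"wz":0,"grip":0.4},
  {"x":0,"y":0,"z":0,"wx":0,"wy":0,"wz":0,"grip":0},
  {"x":0,"y":0,"z":0,"wx":0,"wy":0,"wz":0,"grip":0},
  {"x":0,"y":0,"z":0,"wx":0,"wy":0,"wz":0,"grip":0},
  {"x":0,"y":0,"z":0,"wx":0,"wy":0,"wz":0,"grip":0},
  {"x":0,"y":0,"z":0,"wx":0,"wy":0,"wz":0,"grip":0},
  {"x":0,"y":0,"z":0,"wx":0,"wy":0,"wz":0,"grip":0},
], squeeze=12)

```text
clock: 52.08
eef_pos: [464.7, 333.7, 97.5]
eef_rot: [-3.141, 0.001, 2.026]
wrist_force: [-1.6, -1.9, 6.3]
finger_gap: 12.7
```

>>> play_rows([
  {"x":0,"y":0,"z":0,"wx":0,"wy":0,"wz":2.8,"grip":0},
  {"x":0,"y":0,"z":0,"wx":0,"wy":0,"wz":2.7,"grip":0},
  {"x":0,"y":0,"z":0,"wx":0,"wy":0,"wz":0,"grip":0},
  {"x":0,"y":0,"z":0,"wx":0,"wy":0,"wz":0,"grip":0},
])

```text
clock: 52.58
eef_pos: [464.9, 333.8, 97.5]
eef_rot: [3.141, 0.001, 1.93]
wrist_force: [-2.1, 0.0, 4.5]
finger_gap: 12.6
```

>>> play_rows([
  {"x":0,"y":0,"z":0,"wx":0,"wy":0,"wz":0,"grip":0.4},
  {"x":0,"y":0,"z":0,"wx":0,"wy":0,"wz":0,"grip":0.4},
  {"x":0,"y":0,"z":0,"wx":0,"wy":0,"wz":0,"grip":0.4},
  {"x":0,"y":0,"z":-0.03,"wx":0,"wy":0,"wz":0,"grip":0.4},
  {"x":0,"y":0,"z":-0.04,"wx":0,"wy":0,"wz":0,"grip":0.4},
  {"x":0,"y":0,"z":-0.04,"wx":0,"wy":0,"wz":0,"grip":0.4},
  {"x":0,"y":-0.05,"z":0,"wx":0,"wy":0,"wz":0,"grip":0.4},
  {"x":0,"y":-0.05,"z":0,"wx":0,"wy":0,"wz":0,"grip":0.4},
  {"x":0,"y":-0.05,"z":0,"wx":0,"wy":0,"wz":0,"grip":0.4},
  {"x":0,"y":-0.05,"z":0,"wx":0,"wy":0,"wz":0,"grip":0.4},
  {"x":0,"y":0,"z":0,"wx":0,"wy":0,"wz":0,"grip":0.4},
  {"x":0,"y":0,"z":0,"wx":0,"wy":0,"wz":0,"grip":0.4},
])

```text
clock: 54.08
eef_pos: [277.9, 263.9, 207.5]
eef_rot: [3.141, 0.001, 1.93]
wrist_force: [-1.4, 0.6, 0.4]
finger_gap: 37.7
```

```bash
python3 - <<'E'
from h import *
goto(465.2,330.3,97,3.648)
g=lambda x:(255*(np.clip(x,0,255)/255.)**.6).astype(np.uint8)
for n,b in [('top',(185,190,50,40)),('side',(205,130,50,40))]:
    A=np.mean([manip.camera(n)[0].astype(np.float32) for _ in range(8)],0)
    np.save(f'pics/avg2_{n}.npy',A)
    x,y,w,h=b
    cv2.imwrite(f'pics/av2_{n}.png',g(cv2.resize(A[y:y+h,x:x+w],None,fx=14,fy=14,interpolation=cv2.INTER_CUBIC)[:,:,::-1]))
E
```

```text
pos [277.9 263.9 207.5] rot [3.1412e+00 1.0000e-03 1.9300e+00] gap 37.7 F [-1.4  0.6  0.4] t 54.075
tool shift mm (cur. axes) [ -3.5 198.6 110.5]
turn deg [-3.000e-02  6.000e-02 -9.844e+01]
tool shift after turn [-196.   -32.8  110.5]
```

View pics/av2_top.png

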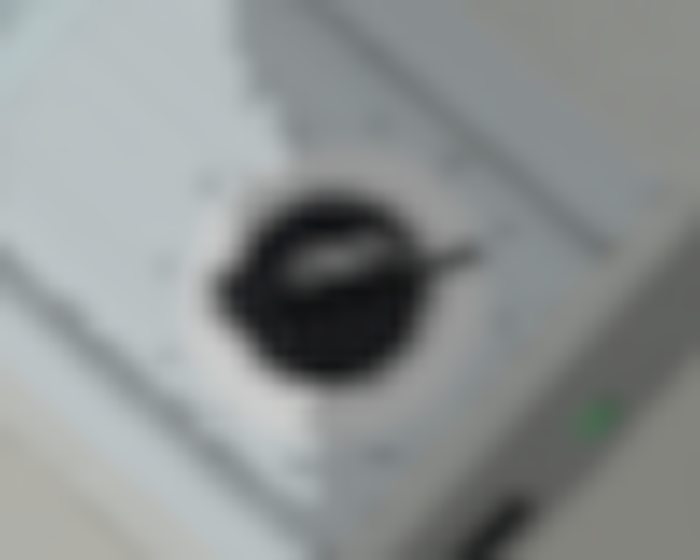

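View pics/av2_side.png

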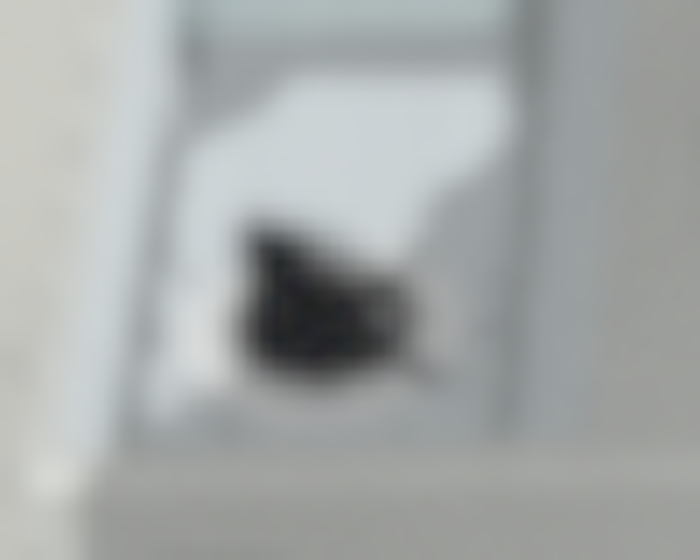

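```bash
python3 - <<'E'
from h import *
g=lambda x:(255*(np.clip(x,0,255)/255.)**.8).astype(np.uint8)
for n,b in [('top',(155,160,60,50)),('side',(200,105,55,50))]:
    A=np.load(f'pics/avg2_{n}.npy');x,y,w,h=b
    cv2.imwrite(f'pics/gd_{n}.png',g(cv2.resize(A[y:y+h,x:x+w],None,fx=12,fy=12,interpolation=cv2.INTER_CUBIC)[:,:,::-1]))
E
```

```text
(no output)
```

View pics/gd_top.png

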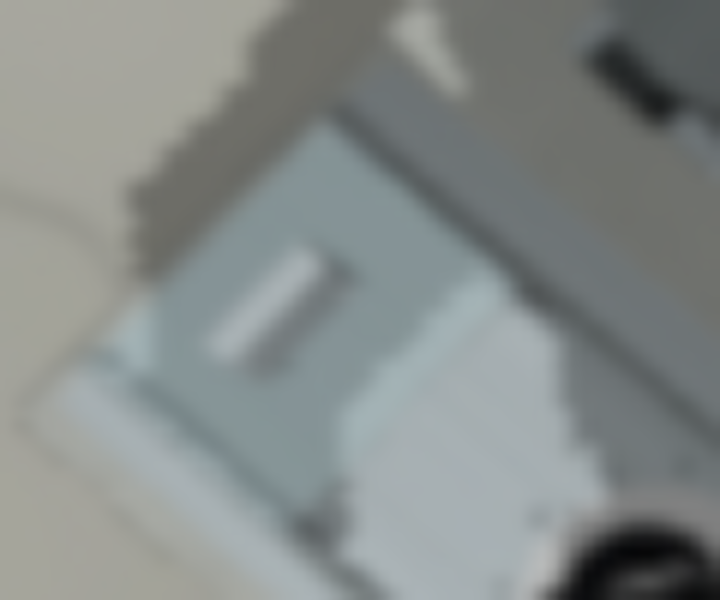

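View pics/gd_side.png

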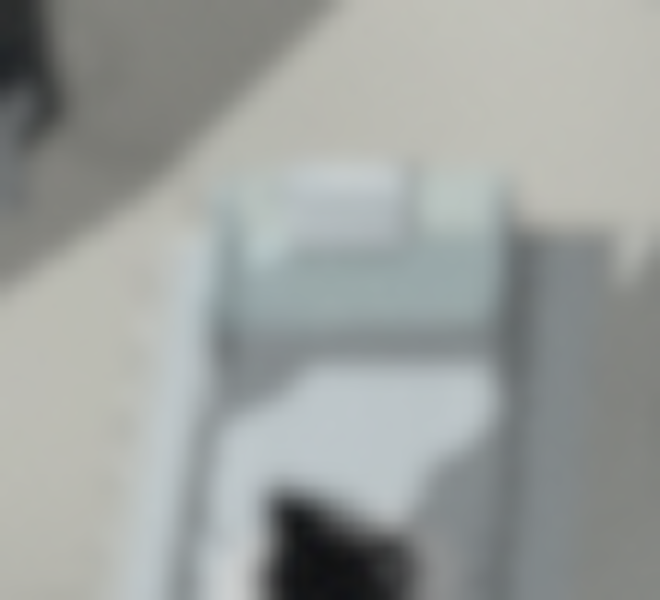

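```bash
python3 - <<'E'
from h import *
w=lambda x,y:(155+(x-6)/12,160+(y-6)/12); s=lambda x,y:(200+(x-6)/12,105+(y-6)/12)
P=onz('top',*w(268,303),151);a=onz('top',*w(213,352),151);b=onz('top',*w(318,255),151);print('tab top',P,a-b, np.degrees(np.arctan2(*(a-b)[1::-1])))
print('tab side front',onz('side',*s(342,210),139))
# rail angle: plate groove lines top: (340,115)->(530,290) ; (95,350)->(310,530)
print([np.degrees(np.arctan2(*(onz('top',*w(*p),85)-onz('top',*w(*q),85))[1::-1])) for p,q in [((345,120),(715,445)),((95,350),(380,595))]])
goto(*P[:2],131,2.50)
E
```

```text
tab top [525.17459379 414.26472251 151.        ] [-26.75450279  22.15399779   0.        ] 140.3736305498508
tab side front [525.95125903 418.34650087 139.        ]
[np.float64(53.632605240425185), np.float64(54.80114691113653)]
pos [277.4 263.6 207.1] rot [-3.1411e+00  1.2000e-03  1.9298e+00] gap 37.5 F [0.9 0.4 0.1] t 54.875
tool shift mm (cur. axes) [ 54.1 285.   75.9]
turn deg [ -0.05   0.06 -32.67]
tool shift after turn [-108.3  269.    76.1]
```

>>> play_rows([
  {"x":0,"y":0,"z":0,"wx":0,"wy":0,"wz":-8.35,"grip":0.45},
  {"x":0,"y":0,"z":0,"wx":0,"wy":0,"wz":-8.35,"grip":0.45},
  {"x":0,"y":0,"z":0,"wx":0,"wy":0,"wz":-8.35,"grip":0.45},
  {"x":0,"y":0,"z":0,"wx":0,"wy":0,"wz":-8.35,"grip":0.45},
  {"x":0,"y":0,"z":0,"wx":0,"wy":0,"wz":0,"grip":0.45},
])

```text
clock: 55.5
eef_pos: [277.4, 263.6, 207.1]
eef_rot: [-3.14, 0.001, 2.512]
wrist_force: [0.5, 0.3, -0.3]
finger_gap: 42.3
```

```bash
python3 - <<'E'
from h import *
goto(526,416,165)
E
```

```text
pos [277.4 263.6 207.1] rot [-3.1405e+00  8.0000e-04  2.5119e+00] gap 42.3 F [ 0.5  0.3 -0.3] t 55.5
tool shift mm (cur. axes) [-111.1  269.7   41.9]
```

>>> play_rows([
  {"x":-0.0139,"y":0.0337,"z":0,"wx":0,"wy":0,"wz":0,"grip":0.45},
  {"x":-0.0139,"y":0.0337,"z":0,"wx":0,"wy":0,"wz":0,"grip":0.45},
  {"x":-0.0139,"y":0.0337,"z":0,"wx":0,"wy":0,"wz":0,"grip":0.45},
  {"x":-0.0139,"y":0.0337,"z":0,"wx":0,"wy":0,"wz":0,"grip":0.45},
  {"x":-0.0139,"y":0.0337,"z":0,"wx":0,"wy":0,"wz":0,"grip":0.45},
  {"x":-0.0139,"y":0.0337,"z":0,"wx":0,"wy":0,"wz":0,"grip":0.45},
  {"x":-0.0139,"y":0.0337,"z":0,"wx":0,"wy":0,"wz":0,"grip":0.45},
  {"x":-0.0139,"y":0.0337,"z":0,"wx":0,"wy":0,"wz":0,"grip":0.45},
  {"x":0,"y":0,"z":0.04,"wx":0,"wy":0,"wz":0,"grip":0.45},
  {"x":0,"y":0,"z":0,"wx":0,"wy":0,"wz":0,"grip":0.45},
  {"x":0,"y":0,"z":0,"wx":0,"wy":0,"wz":0,"grip":0.45},
])

```text
clock: 56.88
eef_pos: [526.1, 416.3, 168.4]
eef_rot: [-3.142, 0.001, 2.511]
wrist_force: [-0.0, 0.5, 0.4]
finger_gap: 42.5
```

```bash
python3 - <<'E'
from h import *
goto(526,416,131)
shot('side','side30');cr('side','side30',190,70,80,75,8)
print((np.array(proj('side',manip.read_state()['eef_pos']))-[190,70])*8)
E
```

```text
pos [526.1 416.3 168.4] rot [-3.1416e+00  1.1000e-03  2.5112e+00] gap 42.5 F [-0.   0.5  0.4] t 56.875
tool shift mm (cur. axes) [-0.1 -0.2 37.4]
[299.08789869 360.87027739]
```

View pics/side30c.png

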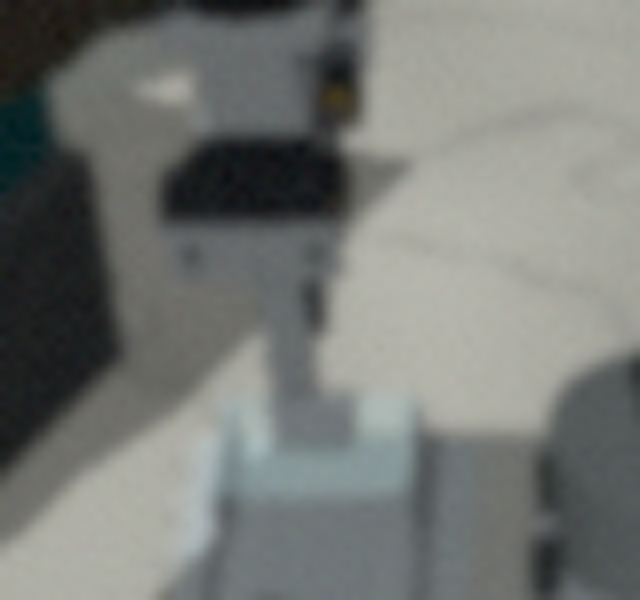

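>>> play_rows([
  {"x":0,"y":0,"z":0.015,"wx":0,"wy":0,"wz":0,"grip":0.45},
  {"x":0,"y":0,"z":0.012,"wx":0,"wy":0,"wz":0,"grip":0.45},
  {"x":0,"y":0,"z":0.008,"wx":0,"wy":0,"wz":0,"grip":0.45},
  {"x":0,"y":0,"z":0,"wx":0,"wy":0,"wz":0,"grip":0.45},
])

```text
clock: 57.42
eef_pos: [525.7, 415.9, 131.0]
eef_rot: [-3.139, 0.0, 2.513]
wrist_force: [-0.3, -0.6, -0.2]
finger_gap: 42.2
```

>>> play_rows([
  {"x":0,"y":0,"z":0,"wx":0,"wy":0,"wz":0,"grip":0.14},
  {"x":0,"y":0,"z":0,"wx":0,"wy":0,"wz":0,"grip":0.14},
  {"x":0,"y":0,"z":0,"wx":0,"wy":0,"wz":0,"grip":0.14},
  {"x":0,"y":0,"z":0,"wx":0,"wy":0,"wz":0,"grip":0.14},
], squeeze=5)

```text
clock: 57.92
eef_pos: [526.0, 416.1, 132.0]
eef_rot: [-3.141, 0.001, 2.513]
wrist_force: [-0.1, 0.4, 0.4]
finger_gap: 13.7
```

```bash
python3 - <<'E'
from h import *
shot('side','side31');cr('side','side31',190,70,80,75,8)
E
```

```text
(no output)
```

View pics/side31c.png

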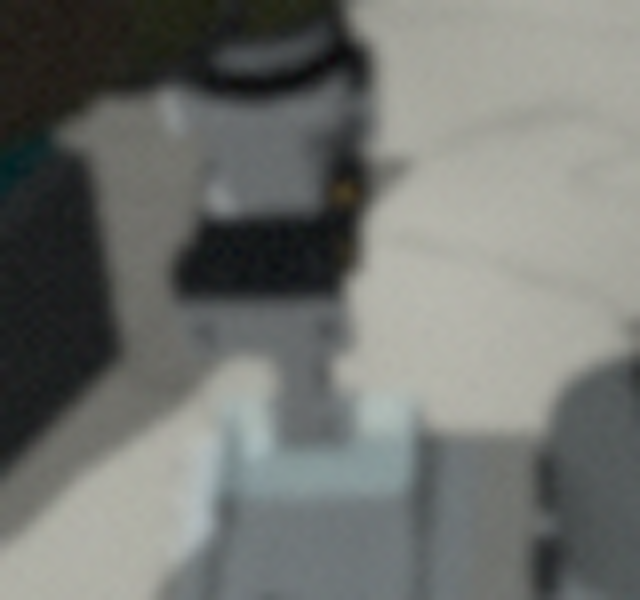

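>>> play_rows([
  {"x":0,"y":-0.008,"z":0,"wx":0,"wy":0,"wz":0,"grip":0.14},
  {"x":0,"y":-0.01,"z":0,"wx":0,"wy":0,"wz":0,"grip":0.14},
  {"x":0,"y":-0.01,"z":0,"wx":0,"wy":0,"wz":0,"grip":0.14},
  {"x":0,"y":-0.01,"z":0,"wx":0,"wy":0,"wz":0,"grip":0.14},
  {"x":0,"y":-0.01,"z":0,"wx":0,"wy":0,"wz":0,"grip":0.14},
  {"x":0,"y":-0.01,"z":0,"wx":0,"wy":0,"wz":0,"grip":0.14},
  {"x":0,"y":-0.01,"z":0,"wx":0,"wy":0,"wz":0,"grip":0.14},
  {"x":0,"y":-0.01,"z":0,"wx":0,"wy":0,"wz":0,"grip":0.14},
  {"x":0,"y":-0.01,"z":0,"wx":0,"wy":0,"wz":0,"grip":0.14},
  {"x":0,"y":-0.01,"z":0,"wx":0,"wy":0,"wz":0,"grip":0.14},
  {"x":0,"y":0,"z":0,"wx":0,"wy":0,"wz":0,"grip":0.14},
])

```text
clock: 59.35
eef_pos: [467.9, 336.4, 132.2]
eef_rot: [-3.14, 0.001, 2.512]
wrist_force: [-1.0, 0.2, 0.5]
finger_gap: 13.0
```

>>> play_rows([
  {"x":0,"y":-0.005,"z":0,"wx":0,"wy":0,"wz":0,"grip":0.14},
  {"x":0,"y":-0.002,"z":0,"wx":0,"wy":0,"wz":0,"grip":0.14},
  {"x":0,"y":0,"z":0,"wx":0,"wy":0,"wz":0,"grip":0.14},
])

```text
clock: 59.72
eef_pos: [464.1, 331.1, 132.0]
eef_rot: [-3.14, 0.001, 2.513]
wrist_force: [0.1, 0.5, 0.5]
finger_gap: 13.3
```

>>> play_rows([
  {"x":0,"y":-0.002,"z":0,"wx":0,"wy":0,"wz":0,"grip":0.14},
  {"x":0,"y":0,"z":0,"wx":0,"wy":0,"wz":0,"grip":0.14},
])

```text
clock: 59.98
eef_pos: [463.5, 330.3, 132.0]
eef_rot: [3.14, 0.001, 2.513]
wrist_force: [6.6, 7.6, -4.2]
finger_gap: 14.7
```

>>> play_rows([
  {"x":0,"y":-0.002,"z":0,"wx":0,"wy":0,"wz":0,"grip":0.14},
  {"x":0,"y":0,"z":0,"wx":0,"wy":0,"wz":0,"grip":0.14},
])

```text
clock: 60.22
eef_pos: [462.4, 328.8, 132.0]
eef_rot: [3.14, 0.001, 2.513]
wrist_force: [6.2, 9.3, -3.3]
finger_gap: 18.7
```

>>> play_rows([
  {"x":0,"y":-0.002,"z":0,"wx":0,"wy":0,"wz":0,"grip":0.14},
  {"x":0,"y":0,"z":0,"wx":0,"wy":0,"wz":0,"grip":0.14},
])

```text
clock: 60.48
eef_pos: [461.2, 327.1, 132.0]
eef_rot: [3.14, 0.001, 2.513]
wrist_force: [6.7, 8.6, -4.2]
finger_gap: 22.5
```

>>> play_rows([
  {"x":0,"y":0.004,"z":0,"wx":0,"wy":0,"wz":0,"grip":0.4},
  {"x":0,"y":0,"z":0,"wx":0,"wy":0,"wz":0,"grip":0.4},
  {"x":0,"y":0,"z":0,"wx":0,"wy":0,"wz":0,"grip":0.4},
  {"x":0,"y":0,"z":-0.03,"wx":0,"wy":0,"wz":0,"grip":0.4},
  {"x":0,"y":0,"z":-0.04,"wx":0,"wy":0,"wz":0,"grip":0.4},
  {"x":0,"y":0,"z":-0.03,"wx":0,"wy":0,"wz":0,"grip":0.4},
  {"x":0.02,"y":-0.05,"z":0,"wx":0,"wy":0,"wz":0,"grip":0.4},
  {"x":0.02,"y":-0.05,"z":0,"wx":0,"wy":0,"wz":0,"grip":0.4},
  {"x":0.05,"y":0.02,"z":0,"wx":0,"wy":0,"wz":0,"grip":0.4},
  {"x":0.05,"y":0.03,"z":0,"wx":0,"wy":0,"wz":0,"grip":0.4},
  {"x":0.05,"y":0.03,"z":0,"wx":0,"wy":0,"wz":0,"grip":0.4},
  {"x":0,"y":0,"z":0,"wx":0,"wy":0,"wz":0,"grip":0.4},
  {"x":0,"y":0,"z":0,"wx":0,"wy":0,"wz":0,"grip":0.4},
])

```text
clock: 62.1
eef_pos: [297.6, 424.8, 231.7]
eef_rot: [-3.14, 0.001, 2.513]
wrist_force: [0.4, 0.0, 0.1]
finger_gap: 37.5
```

```bash
python3 - <<'E'
from h import *
goto(526,416,131)
shot('side','side32');cr('side','side32',190,80,180,150,4.2)
shot('top','top32');cr('top','top32',150,110,210,150,3.7)
E
```

```text
pos [297.6 424.8 231.7] rot [-3.1398e+00  9.0000e-04  2.5131e+00] gap 37.5 F [0.4 0.  0.1] t 62.1
tool shift mm (cur. axes) [-189.9  127.3  100.7]
```

View pics/side32c.png

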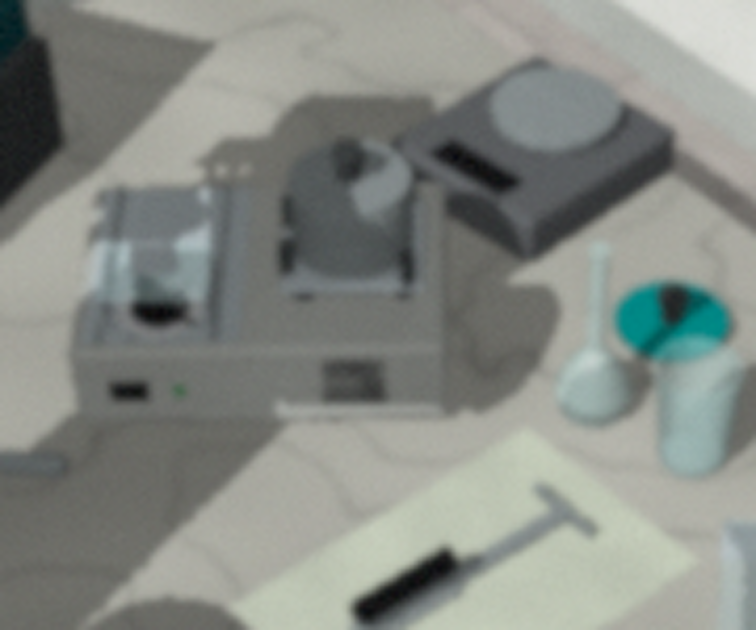

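View pics/top32c.png

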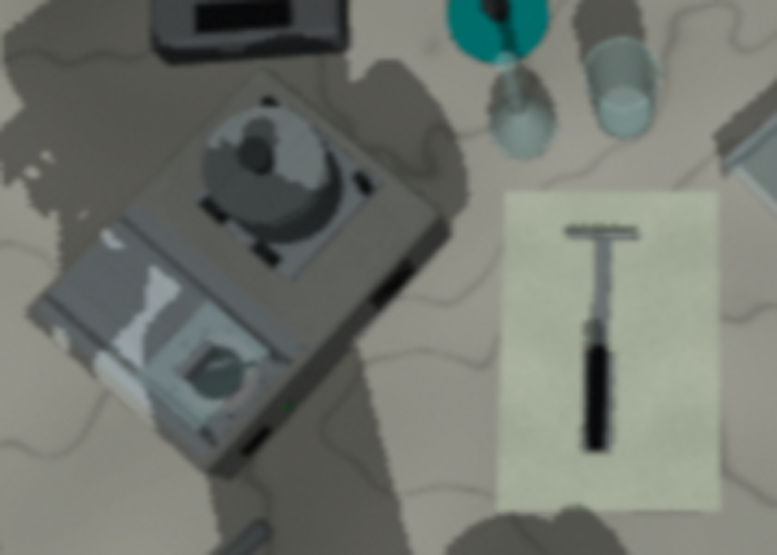

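View pics/top32.png

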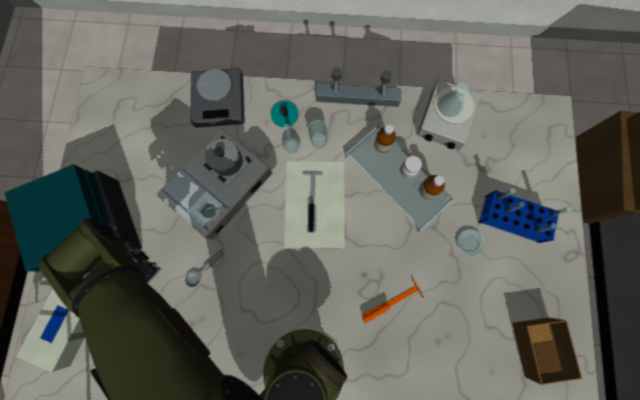

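```bash
python3 - <<'E'
from h import *
for n in ['top','side']:
    F=[manip.camera(n) for _ in range(6)]
    d=np.median([f[1] for f in F],0)
    vv,uu=np.mgrid[0:400,0:640];o,d0=ray(n,0,0);du=ray(n,1,0)[1]-d0;dv=ray(n,0,1)[1]-d0
    P=o+(d0+uu[...,None]*du+vv[...,None]*dv)*d[...,None]
    r=np.hypot(P[...,0]-624.5,P[...,1]-288); z=P[...,2]
    m=(r>22)&(r<46)&(z>158)&(z<185); Q=P[m]
    c,*_=np.linalg.lstsq(np.c_[Q[:,:2]-[624.5,288],np.ones(len(Q))],Q[:,2],rcond=None);print(n,'flange z plane',c.round(3),m.sum())
    m=(r<60)&(z>161)&(z<176);Q=P[m];print('flange circle',cv2.minEnclosingCircle(Q[:,:2].astype(np.float32)))
    m=(abs(P[...,0]-472)<60)&(abs(P[...,1]-12)<30)&(z>25)&(z<50);print('handle',np.median(P[m],0).round(1),m.sum())
    Q=P[m];print(np.polyfit(Q[:,0],Q[:,2],1))
    A=np.mean([f[0].astype(np.float32) for f in F],0); x,y,w,h=(345,120,115,110) if n=='top' else (340,170,100,150)
    k=6 if n=='top' else 4
    cc=cv2.resize(A[y:y+h,x:x+w],None,fx=k,fy=k,interpolation=2)[:,:,::-1];cv2.imwrite(f'pics/fin_{n}.png',np.clip((cc-110)*2+110,0,255).astype(np.uint8)[:600])
    if n=='top': cv2.imwrite('pics/fink.png',np.clip((cv2.resize(A[190:230,185:235],None,fx=14,fy=14,interpolation=2)[:,:,::-1]-60)*2+60,0,255).astype(np.uint8))
E
```

```text
top flange z plane [3.00000e-03 5.00000e-03 1.68643e+02] 514
flange circle ((624.9108276367188, 290.8553466796875), 50.807682037353516)
handle [475.2  12.5  36.3] 160
[3.06602912e-03 3.43087406e+01]
side flange z plane [5.00000e-03 1.00000e-02 1.68852e+02] 254
flange circle ((627.837158203125, 287.9593505859375), 52.38658905029297)
handle [473.2   6.1  35.5] 176
[9.56342252e-03 2.98325376e+01]
```

View pics/fin_top.png

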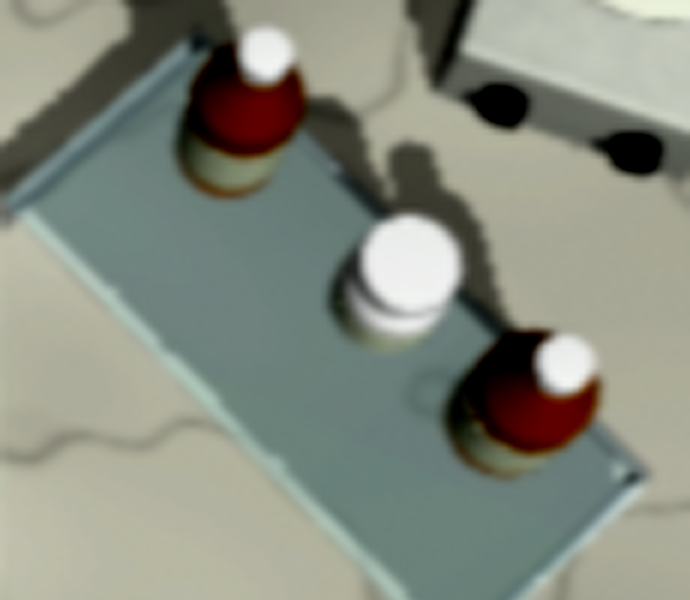

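View pics/fink.png

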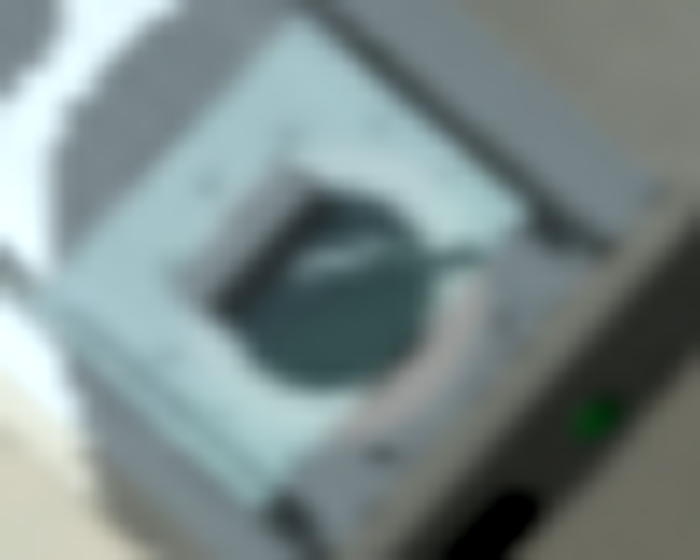

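```bash
python3 -c "
from cell import manip
print(manip.sign_off())"
```

```text
the job is handed in; nothing more can be done
None
```

The job is handed in at about 62.7 s of the 210 s; the hand-in gives no verdict, so what follows is from my own last checks.

**What I did**
- **Cylinders:** two were present. I raked both out together with the steel rake, put it back on its sheet, and loaded both into the jar by gripper.
- **Mill:** I seated the lid, turned the knob clockwise to the mark in two goes (about 98° in all), and slid the guard over it to the end stop.

**Last checks**
- **Lid:** its flange top measured 168.7 mm in one view and 168.9 mm in the other (169 mm is fully down), and it was level.
- **Knob:** the pointer looked parallel to the index mark through the clear guard. My angle estimates for the mark disagreed by up to about 10° between the two views; I used about -69°, so I put the pointer within roughly 3°.
- **Guard:** it met the end stop after about 105 mm of travel, with about 10 N of resistance.
- **Rake and glassware:** the rake lay flat in the middle of its sheet, and the bottles and glassware looked unmoved.

**Things that went wrong or were unclear**
- **Rake slip:** the rake tilted in the grip once before going under the shelf. I set it down on the bench and gripped it again.
- **Contact in the jar:** opening the gripper for the second cylinder met about 6 N sideways and seems to have nudged the first one along the jar floor. In the last picture before the lid went on, the second cylinder was clear, but the first was only a faint shape near the jar wall.
- **Faint ring under the shelf:** it lay about 104 mm behind the front edge, outside where cylinders can start. I took it for a vein in the bench surface, not a third cylinder.

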